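# Load lamp couplings flat-up in the drill jig and clamp them

### The job

Get the bronze lamp couplings ready for drilling: open the toggle clamp of the drill jig fully, then take every coupling from the wooden rack, find its flat, and lay each one centred in a cradle of its own in the jig with the flat facing straight up. When all of them lie so, push the red clamp handle all the way down over centre, so that the pads hold them down. Leave the two white porcelain sockets standing where they are.

Things in the scene. Friction and masses are not known exactly. Their poses are not given: they have to be found in the camera images.
- coupling_a: dark bronze lamp-stem coupling: round bar, 30 mm diameter, 60 mm long, 0.26 kg, with one bright brass flat along its whole length (18 mm wide, 12 mm from the axis) and plane end faces. Origin on the axis at mid length; x along the axis, z the outward normal of the flat (points up when the flat faces up). Starts in a rack cradle, flat turned any way; may be absent
- coupling_b: dark bronze lamp-stem coupling: round bar, 30 mm diameter, 60 mm long, 0.26 kg, with one bright brass flat along its whole length (18 mm wide, 12 mm from the axis) and plane end faces. Origin on the axis at mid length; x along the axis, z the outward normal of the flat (points up when the flat faces up). Starts in a rack cradle, flat turned any way; may be absent
- coupling_c: dark bronze lamp-stem coupling: round bar, 30 mm diameter, 60 mm long, 0.26 kg, with one bright brass flat along its whole length (18 mm wide, 12 mm from the axis) and plane end faces. Origin on the axis at mid length; x along the axis, z the outward normal of the flat (points up when the flat faces up). Starts in a rack cradle, flat turned any way; may be absent
- coupling_d: dark bronze lamp-stem coupling: round bar, 30 mm diameter, 60 mm long, 0.26 kg, with one bright brass flat along its whole length (18 mm wide, 12 mm from the axis) and plane end faces. Origin on the axis at mid length; x along the axis, z the outward normal of the flat (points up when the flat faces up). Starts in a rack cradle, flat turned any way; may be absent
- rack: fixed wooden rack, 46 mm (x) by 185 mm (y), with four 90-degree V cradles along its x, at y = -67.5, -22.5, 22.5, 67.5 mm. Origin mid underside, on the bench, z up. A cradled coupling's axis is 45 mm above the bench (cradle walls reach 40 mm); the cradle is 46 mm long, so both ends of the coupling stand 7 mm out with free space beyond, down to the bench
- rest: fixed blue turning rest for regripping: one V cradle as in the rack (46 mm, along its x; coupling axis 45 mm above the bench) on a foot 50 x 110 x 8 mm; free space along its y. Origin mid underside, z up. A coupling pinched by its ends turns with the tilting gripper; let go in a V it stays as turned, but with the flat 100-170 degrees from up it may settle flush on a wall (135 degrees)
- jig: fixed drill jig: dark steel base plate 285 x 190 x 12 mm (x from -50 to 235 mm) with three aluminium V cradles 46 mm long along its x, side by side at y = -50, 0, 50 mm, and a toggle clamp on the +x side (steel cheeks x = 108 to 198 mm, 96 mm high). Origin on the bench under the middle cradle, z up
- nest0 (a point): cradle 0 of the jig: where the centre of a coupling lying centred in it belongs, 45 mm above the bench (base plate top: 12 mm). x runs along the cradle. Any coupling may go in any cradle, either way round; with fewer couplings some cradles stay empty
- nest1 (a point): cradle 1 of the jig: where the centre of a coupling lying centred in it belongs, 45 mm above the bench (base plate top: 12 mm). x runs along the cradle. Any coupling may go in any cradle, either way round; with fewer couplings some cradles stay empty
- nest2 (a point): cradle 2 of the jig: where the centre of a coupling lying centred in it belongs, 45 mm above the bench (base plate top: 12 mm). x runs along the cradle. Any coupling may go in any cradle, either way round; with fewer couplings some cradles stay empty
- clamp_handle (a joint): angle of the red clamp handle, rad: 0 = fully down, level, on its stop, past centre (locked); dead centre 0.12; 1.35 = fully open. Starts at 0, over empty cradles. Stays where left (friction, about 3 N at the grip); over couplings needs up to about 10 N near centre, then snaps down. The pad arm rises with the handle: about 60 degrees up at handle 1.1, 80 degrees at 1.26, then clear of the cradles
- clamp_hinge (a point): hinge of the handle, on the jig at x = 184 mm, 82 mm above the bench; hinge line along the jig's y. From it the handle points along the jig's +x when shut and swings up to +z as it opens. Axes as the jig's
- clamp_grip (a point): middle of the red handle grip, 110 mm from the hinge; the grip is 18 mm square in section and reaches from 63 to 145 mm from the hinge. x along the handle away from the hinge, y along the hinge line
- clamp_arm: steel T-shaped clamp arm hinged on the jig at x = 125 mm, 78 mm high (origin on its hinge); 125 mm long, its 126 mm cross bar carries three sprung black rubber pads, 18 mm in diameter, one over each cradle. Geared to the handle; locked, each pad presses 2 to 4 N on a coupling's flat
- socket_a: white porcelain lamp socket, 38 mm wide, 36 mm high, standing on the bench; origin at its underside
- socket_b: white porcelain lamp socket, like socket_a
Mind the look-alikes: they are no part of the job. Leave any green, pink or turquoise look-alike of the coupling_c alone.

How it is judged:
By the outcome, as a careful person would: the job done as asked, in the order asked, and still so for the second after the job is handed in, with the robot touching nothing.
Of coupling_a, coupling_b, coupling_c, coupling_d only 2 to 3 are there at a start; the rules pass over those that are not, and their reading is None.
At some moment in a run one of coupling_a, coupling_b, coupling_c, coupling_d may be knocked a few centimetres aside while the robot is not near it.
Once in a run the grip may slacken for a moment while it holds something.
It also fails if it takes over 210 s, if anything falls off the work surface, if the arm or the gripper's body presses on something with over 40 N, if the wrist force passes 120 N, or if a joint passes its speed limit or range.

### The arm

A 6-joint arm with a two-finger parallel gripper is mounted at the origin on the work surface. World frame = base frame: x ahead of the robot, y to its left, z up, the work surface at z = 0. Lengths are in mm, angles in rad, forces in N, time in s.
With the tool pointing down it reaches from about 300 to 775 mm from the base axis. Payload 14.6 kg.
Tool frame: the origin (TCP) lies midway between the tips of the shut fingers; the grasp point (between the pads) lies manip.grasp_offset behind it (manip.grasp_offset is the distance from the TCP to the grasp point, in mm); z points along the fingers, y is the direction in which the jaws open and shut (so a half turn about z gives the same grasp; the last joint's range is limited). The gripper opens to 94 mm and grips with 3 to 60 N. Pads are 16 mm wide; open, the fingers measure 119 mm over their backs; the gripper's body (75 mm by 177 mm) begins 78 mm behind the grasp point.
Start: joints at [1.033, 0.3, 1.521, -0, 1.321, -0.067], TCP at [249.475, 490.154, 205.446] pointing down, gripper open.
Joint ranges: [-3.03, 3.03], [-0.79, 2.21], [0.23, 2.52], [-1.04, 4.18], [0, 3.07], [-2.55, 2.55]. Speed limits (rad/s): [2.22, 2.22, 2.57, 3.14, 3.14, 3.14].

### API

Orientations are given as [roll, pitch, yaw] about the fixed x, y, z axes, in that order (R = Rz(yaw) Ry(pitch) Rx(roll)).
In Python, from cell import monitor, vision, order, manip gives the robot as it stands.
- The arm moves only by the shell command python3 -m jog 'ROWS' [FORCE]. ROWS is JSON, a list of rows, each a list of 7 numbers: the shift along the tool's x, y, z in cm, then the turn, a rotation vector about the tool's x, y, z in rad, then the opening in per cent of the stroke, from 0 (shut) to 100 (fully open). In form: [[tx, ty, tz, rx, ry, rz, jaw], ...]. A call has 1 to 8 rows; each row shifts and turns the commanded pose from where the row before left it, along the tool's axes as they then stand; what a row does not reach is not made up. A row lasts 1/10 s, in which the tool goes at most 50 mm and 8.59 degrees, less where a joint would pass 70% of its speed; a pose out of reach is approached as far as the arm can. A call is refused whole if a number of a shift passes 5 or a number of a turn 0.15, either way. A call with a gripper value outside its range is refused whole. The fingers move at their own pace and stop on an object; FORCE is the grip in N (left out, the last holds). Time passes only in rows, so rows that do not move let the fingers close. It gives the time, the measured TCP pose, the force and the opening at its end, in the units of the state.
- monitor.read_state(): the state, without advancing time (a new reading comes with each control period).
- vision.camera(name): name is "side" or "top" or "wrist"; returns a dict with "color" (420x560x3 uint8, blue, green, red), "fx", "fy", "cx", "cy" (pixels), "distortion" ([k1, k2, p1, p2, k3] as OpenCV has them; the pictures are not rectified), "cam_to_world" (4x4, takes a point from camera to world coordinates); the wrist camera has in their place "tool_from_camera" (4x4, takes a point from camera to tool coordinates, whose origin is the TCP and whose axes are the flange's). Camera axes: x right, y down, z forward; pixel columns grow to the right and rows downward; lengths in mm; the calibration is good to about 2 mm. A picture is of the moment at which its call begins: read the wrist's pose just before it. There is no depth.
- order.sign_off(): hands the job in, once; it reports no verdict.
The state is a dict: "clock": time; "joints": joint angles; "qd": joint speeds; "effort": joint torques, N m; "eef_pos": TCP position; "eef_rot": TCP orientation; "wrist_force": force on the tool from outside, world axes, zero at the start; "moment": the same for the moment, N m; "finger_gap": finger opening in mm.
Only numpy, scipy, OpenCV 4.12 (cv2) and the standard library are available. Lean on these libraries where they do the work, as an engineer would, in place of code of your own. Each camera call takes 0.05 s, during which the arm holds its last target.

## Working session

There is one attempt and no reset: what is moved stays moved. The work goes in short steps, Python scripts to look and compute and a shell command to move; the robot and the scene stay as the last step left them, time stands still between calls to the robot, and variables do not carry over. Pictures are saved under pics/ and viewed, and the job is handed in when it is done.

```bash
ls; mkdir -p pics; cat > h.py <<'E'
import numpy as np, cv2
from cell import monitor, vision, order, manip
from scipy.spatial.transform import Rotation as R
def cam(n,save=None):
    s=monitor.read_state(); c=vision.camera(n)
    if n=='wrist':
        T=np.eye(4);T[:3,:3]=R.from_euler('xyz',s['eef_rot']).as_matrix();T[:3,3]=s['eef_pos']
        M=T@np.array(c['tool_from_camera'])
    else: M=np.array(c['cam_to_world'])
    c['M']=M
    c['K']=np.array([[c['fx'],0,c['cx']],[0,c['fy'],c['cy']],[0,0,1.]])
    c['D']=np.array(c['distortion'],float)
    if save: cv2.imwrite('pics/'+save,c['color'])
    return c
def ray(c,uv):
    p=cv2.undistortPoints(np.array([[uv]],float),c['K'],c['D'])[0,0]
    d=c['M'][:3,:3]@np.array([p[0],p[1],1]); return c['M'][:3,3],d
def onz(c,uv,z):
    o,d=ray(c,uv); return o+d*(z-o[2])/d[2]
def proj(c,P):
    Mi=np.linalg.inv(c['M']); 
    r,_=cv2.Rodrigues(Mi[:3,:3]); p,_=cv2.projectPoints(np.array(P,float).reshape(-1,1,3),r,Mi[:3,3],c['K'],c['D']); return p[:,0]
def st():
    s=monitor.read_state(); print({k:np.round(s[k],3).tolist() for k in s})
    return s
E
python3 - <<'E'
from h import *
st(); print(manip.grasp_offset)
for n in('side','top','wrist'):
    c=cam(n,n+'0.png'); print(n,c['fx'],c['D'],np.round(c['M'],3).tolist())
E
```

```text
pics
{'clock': 0.0, 'joints': [1.033, 0.3, 1.522, 0.0, 1.321, -0.067], 'qd': [0.001, -0.0, -0.0, -0.002, -0.0, 0.003], 'effort': [-0.001, -53.182, -35.272, 0.071, 0.025, -0.0], 'eef_pos': [249.346, 489.948, 204.882], 'eef_rot': [-3.14, -0.0, 2.671], 'wrist_force': [-0.022, 0.467, 0.94], 'moment': [-0.01, -0.016, -0.002], 'finger_gap': 93.899}
18.8
side 408.73922616450193 [-0.1086318  0.         0.         0.         0.       ] [[0.838, -0.271, 0.474, 118.23], [-0.546, -0.439, 0.714, -710.78], [0.015, -0.857, -0.515, 562.559], [0.0, 0.0, 0.0, 1.0]]
top 427.9862869927972 [-0.03088818  0.          0.          0.          0.        ] [[0.022, -0.996, 0.083, 472.968], [-1.0, -0.022, 0.001, -25.592], [0.001, -0.083, -0.997, 934.313], [0.0, 0.0, 0.0, 1.0]]
wrist 349.56337468991103 [-0.06055255  0.          0.          0.          0.        ] [[0.454, 0.868, 0.201, 192.349], [0.891, -0.442, -0.104, 520.264], [-0.002, 0.226, -0.974, 384.315], [0.0, 0.0, 0.0, 1.0]]
```

View pics/top0.png

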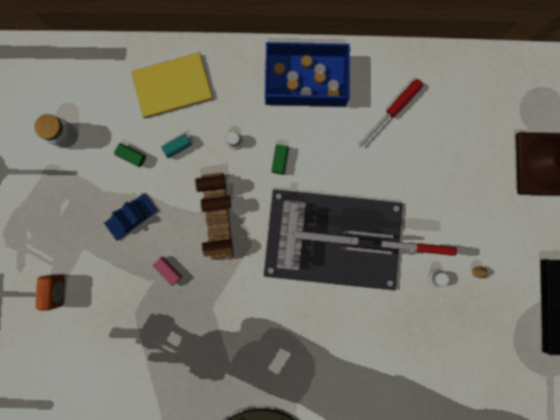

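View pics/side0.png

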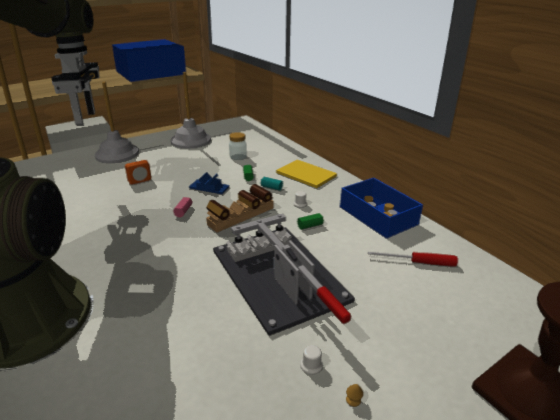

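View pics/wrist0.png

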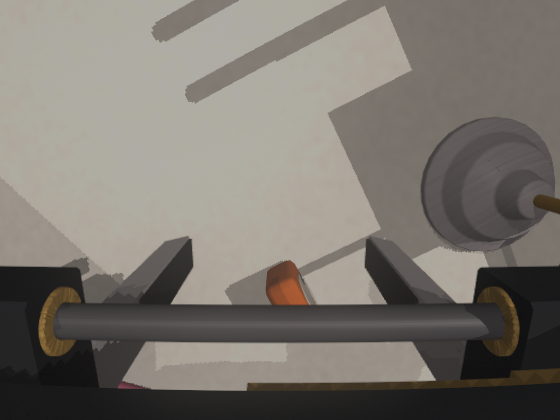

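```bash
python3 - <<'E'
from h import *
a=cv2.imread('pics/top0.png')
cv2.imwrite('pics/top0a.png',cv2.resize(a[120:300,90:250],None,fx=4,fy=4,interpolation=cv2.INTER_CUBIC)[:600*2//2*1])
b=cv2.resize(a[180:300,260:470],None,fx=3.8,fy=3.8,interpolation=cv2.INTER_CUBIC);cv2.imwrite('pics/top0b.png',b)
cv2.imwrite('pics/top0a.png',cv2.resize(a[130:280,90:250],None,fx=4,fy=4,interpolation=cv2.INTER_CUBIC))
s=cv2.imread('pics/side0.png')
cv2.imwrite('pics/side0a.png',cv2.resize(s[160:340,160:370],None,fx=3.3,fy=3.3,interpolation=cv2.INTER_CUBIC))
E
```

```text
(no output)
```

View pics/top0a.png

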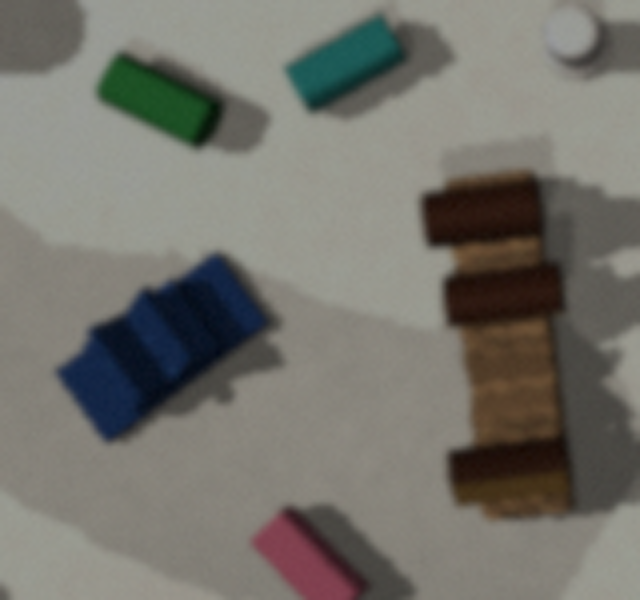

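View pics/top0b.png

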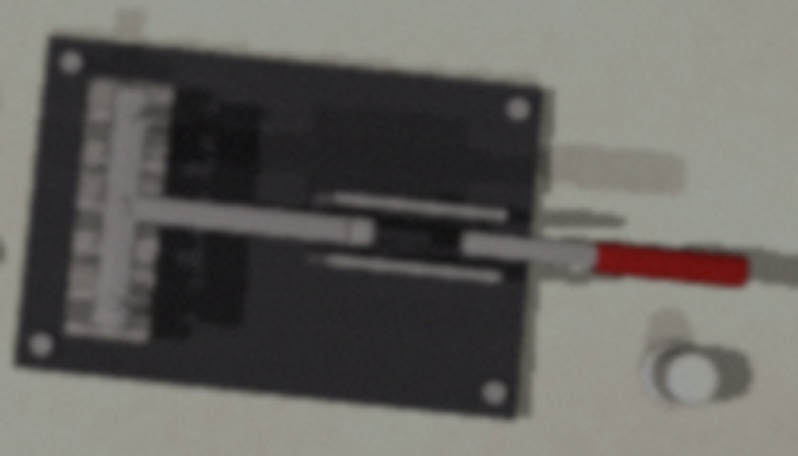

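View pics/side0a.png

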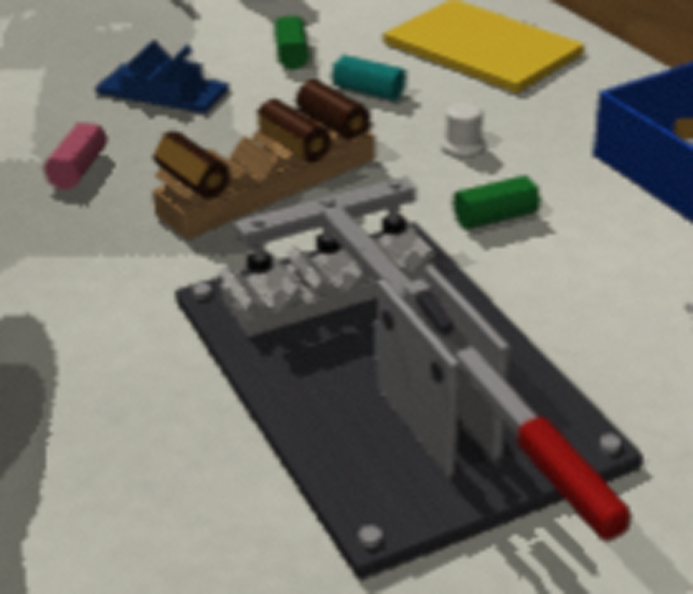

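```bash
python3 - <<'E'
from h import *
c=cam('top')
f=lambda p:(p[0]/3.8+260-.4,p[1]/3.8+180-.4)
P=[onz(c,f(p),12) for p in[(52,37),(550,88),(517,417),(17,365)]]
P=np.array(P)[:,:2];print(P.round(1)); print([np.linalg.norm(P[i]-P[(i+1)%4]).round(1) for i in range(4)])
# jig x axis
ex=(P[1]-P[0]+P[2]-P[3]);th=np.arctan2(ex[1],ex[0]);print('jig yaw',th)
ex=np.array([np.cos(th),np.sin(th)]);ey=np.array([-ex[1],ex[0]])
cen=P.mean(0);o=cen-ex*92.5;print('origin',o)
for i,y in enumerate((-50,0,50)):print('nest',i,o+ey*y)
print('hinge',o+184*ex,'grip shut',o+294*ex)
# grip check: red centre z=82+9
m=c['color'].astype(int);mask=((m[:,:,2]>110)&(m[:,:,1]<60)).astype(np.uint8);mask[:180]=0;mask[300:]=0;mask[:,:300]=0
ys,xs=np.nonzero(mask);print('red',xs.mean(),ys.mean(),onz(c,(xs.mean(),ys.mean()),91), onz(c,(xs.min(),ys.mean()),91),onz(c,(xs.max(),ys.mean()),91),'exp mid',o+288*ex)
g=lambda p:(p[0]/4+90-.4,p[1]/4+130-.4)
# couplings corners, silhouettes approx z 45..
for n,q in dict(A=[(423,195),(538,182),(543,233),(430,245)],B=[(445,280),(558,265),(564,310),(450,326)],C=[(450,455),(565,440),(570,488),(458,503)]).items():
    Q=np.array([onz(c,g(p),45) for p in q])[:,:2]
    d=(Q[1]-Q[0]+Q[2]-Q[3])/2; print(n,Q.mean(0).round(1),'L',np.linalg.norm(d).round(1),'ang',np.arctan2(d[1],d[0]).round(3))
# rack top corners z40?
Q=np.array([onz(c,g(p),40) for p in [(444,178),(535,172),(570,512),(488,518)]])[:,:2];print('rack',Q.round(1),Q.mean(0), np.linalg.norm(Q-np.roll(Q,-1,0),axis=1))
# rest foot corners z 8
Q=np.array([onz(c,g(p),8) for p in [(57,373),(217,254),(268,322),(110,440)]])[:,:2];print('rest',Q.round(1),Q.mean(0), np.linalg.norm(Q-np.roll(Q,-1,0),axis=1))
print(st()['clock'])
E
```

```text
[[ 587.7  -14.3]
 [ 564.6 -299.3]
 [ 378.4 -280.4]
 [ 401.7    1.2]]
[np.float64(286.0), np.float64(187.2), np.float64(282.6), np.float64(186.6)]
jig yaw -1.652370700930124
origin [490.65230591 -55.99673152]
nest 0 [440.81857314 -51.92253487]
nest 1 [490.65230591 -55.99673152]
nest 2 [540.48603867 -60.07092818]
hinge [ 475.65926221 -239.38486811] grip shut [ 466.69602957 -349.0190802 ]
red 429.73846153846154 248.95384615384614 [ 466.45186699 -326.02608731   91.        ] [ 465.95936154 -300.74939608   91.        ] [ 467.3416472  -372.32250208   91.        ] exp mid [ 467.18493317 -343.03903227]
A [594.  117.3] L 60.1 ang -1.439
B [551.4 104.9] L 59.8 ang -1.413
C [459.9  98.5] L 59.2 ang -1.417
rack [[613.3 139.6]
 [617.5  91.6]
 [439.6  67.7]
 [435.5 110.3]] [526.48055117 102.31574996] [ 48.17600912 179.51351911  42.71445955 180.17076769]
rest [[507.  352.7]
 [573.9 268.2]
 [537.3 238.5]
 [471.3 321.7]] [522.36455959 295.27690348] [107.75482578  47.10053065 106.15346524  47.18605399]
{'clock': 0.2, 'joints': [1.033, 0.3, 1.521, -0.0, 1.321, -0.067], 'qd': [0.0, -0.003, -0.001, -0.0, -0.001, 0.0], 'effort': [0.001, -53.15, -35.257, 0.071, 0.023, -0.0], 'eef_pos': [249.382, 490.035, 205.128], 'eef_rot': [-3.141, -0.0, 2.671], 'wrist_force': [-0.177, -0.081, 0.287], 'moment': [-0.022, 0.003, -0.002], 'finger_gap': 93.781}
0.2
```

```bash
cat >> h.py <<'E'
def T_of(s):
    T=np.eye(4);T[:3,:3]=R.from_euler('xyz',s['eef_rot']).as_matrix();T[:3,3]=s['eef_pos'];return T
def toolR(yaw,tilt=0.):
    # tool down, at yaw, then turned about own y by tilt
    return R.from_euler('xyz',[np.pi,0,yaw])*R.from_rotvec([0,tilt,0])
def plan(pos,rot,n=None,T0=None,grasp=False,lin=True):
    """pos mm target TCP (or grasp point), rot Rotation; prints per-row"""
    T0=T_of(monitor.read_state()) if T0 is None else T0
    pos=np.array(pos,float)
    if grasp: pos=pos+rot.as_matrix()@np.array([0,0,manip.grasp_offset])
    R0=T0[:3,:3]; d=R0.T@(pos-T0[:3,3])/10; rv=R.from_matrix(R0.T@rot.as_matrix()).as_rotvec()
    nn=max(int(np.ceil(np.linalg.norm(rv)/0.145)),int(np.ceil(np.linalg.norm(d)/4.5)),1)
    n=n or nn
    r=R.from_rotvec(rv/n).as_matrix();S=sum(np.linalg.matrix_power(r,k) for k in range(n))
    t=np.linalg.solve(S,d)
    print('n',n,'row',np.round(t,2).tolist(),np.round(rv/n,4).tolist(),' | pure shift now',np.round(d,2).tolist(),'rv',np.round(rv,3).tolist())
    T=np.eye(4);T[:3,:3]=rot.as_matrix();T[:3,3]=pos;return T
E
python3 - <<'E'
from h import *
c=vision.camera('wrist');print(np.round(c['tool_from_camera'],3))
plan([500,110,220],toolR(3.29))
E
```

```text
[[-1.00000e-03 -9.74000e-01 -2.26000e-01  6.45360e+01]
 [ 1.00000e+00 -1.00000e-03 -1.00000e-03  9.67000e-01]
 [ 1.00000e-03 -2.26000e-01  9.74000e-01 -1.79363e+02]
 [ 0.00000e+00  0.00000e+00  0.00000e+00  1.00000e+00]]
n 11 row [-2.93, -3.01, -0.13] [-0.0, -0.0, -0.0563]  | pure shift now [-39.57, -22.51, -1.47] rv [-0.0, -0.0, -0.619]
```

```bash
python3 -m jog '[[-2.93,-3.01,-0.13,0,0,-0.056,100],[-2.93,-3.01,-0.13,0,0,-0.056,100],[-2.93,-3.01,-0.13,0,0,-0.056,100],[-2.93,-3.01,-0.13,0,0,-0.056,100],[-2.93,-3.01,-0.13,0,0,-0.056,100],[-2.93,-3.01,-0.13,0,0,-0.056,100],[-2.93,-3.01,-0.13,0,0,-0.056,100],[-2.93,-3.01,-0.13,0,0,-0.056,100]]'; python3 -m jog '[[-2.93,-3.01,-0.13,0,0,-0.056,100],[-2.93,-3.01,-0.13,0,0,-0.056,100],[-2.93,-3.01,-0.13,0,0,-0.056,100],[0,0,0,0,0,0,100],[0,0,0,0,0,0,100]]'
python3 - <<'E'
from h import *
s=st();cam('wrist','w1.png')
E
```

```text
clock: 1.05
eef_pos: [409.0, 195.6, 216.1]
eef_rot: [3.141, 0.0, 3.121]
wrist_force: [-0.0, -0.6, -0.5]
finger_gap: 94.1
clock: 1.55
eef_pos: [499.1, 109.6, 219.3]
eef_rot: [3.141, -0.001, -2.998]
wrist_force: [-0.1, 0.3, 0.4]
finger_gap: 94.0
{'clock': 1.55, 'joints': [0.144, 0.202, 1.61, 0.0, 1.33, -1.57], 'qd': [0.032, -0.02, 0.02, 0.004, -0.0, 0.01], 'effort': [-1.998, -46.426, -36.393, -0.104, 0.038, -0.331], 'eef_pos': [499.131, 109.604, 219.288], 'eef_rot': [3.141, -0.001, -2.998], 'wrist_force': [-0.122, 0.251, 0.391], 'moment': [0.023, -0.029, 0.016], 'finger_gap': 94.007}
```

View pics/w1.png

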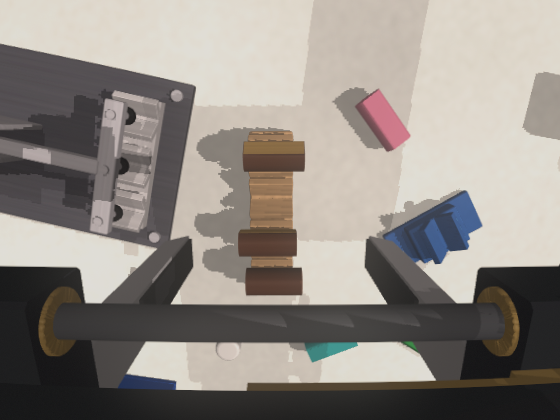

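```bash
python3 - <<'E'
from h import *
rot=toolR(np.pi/2+0.15,-0.75)
Rm=rot.as_matrix();tc=np.array(vision.camera('wrist')['tool_from_camera'])
cz=Rm@tc[:3,2];print('cam axis',cz)
tgt=np.array([522,125,45]);camp=tgt-cz*230
tcp=camp-Rm@tc[:3,3];print('cam',camp,'tcp',tcp,'body',tcp-Rm[:,2]*97)
plan(tcp,rot)
E
```

```text
cam axis [ 0.12350698 -0.82014925 -0.55866021]
cam [493.59339482 313.63432816 173.49184807] tcp [518.50914208 146.30841288  85.95482963] body [508.62844822 211.68492796 156.92864991]
n 12 row [0.38, 0.61, 1.02] [0.0487, -0.049, 0.1238]  | pure shift now [-2.5, 3.24, 13.37] rv [0.585, -0.588, 1.486]
```

```bash
python3 - <<'E'
from h import *
rot=toolR(np.pi/2+0.15,-0.75)
plan([513,178,108],rot,n=12)
E
```

```text
n 12 row [0.51, 0.79, 0.75] [0.0487, -0.049, 0.1238]  | pure shift now [-2.41, 6.46, 11.17] rv [0.585, -0.588, 1.486]
```

```bash
python3 -m jog '[[0.51,0.79,0.75,0.0487,-0.049,0.1238,100],[0.51,0.79,0.75,0.0487,-0.049,0.1238,100],[0.51,0.79,0.75,0.0487,-0.049,0.1238,100],[0.51,0.79,0.75,0.0487,-0.049,0.1238,100],[0.51,0.79,0.75,0.0487,-0.049,0.1238,100],[0.51,0.79,0.75,0.0487,-0.049,0.1238,100]]'; python3 -m jog '[[0.51,0.79,0.75,0.0487,-0.049,0.1238,100],[0.51,0.79,0.75,0.0487,-0.049,0.1238,100],[0.51,0.79,0.75,0.0487,-0.049,0.1238,100],[0.51,0.79,0.75,0.0487,-0.049,0.1238,100],[0.51,0.79,0.75,0.0487,-0.049,0.1238,100],[0.51,0.79,0.75,0.0487,-0.049,0.1238,100],[0,0,0,0,0,0,100],[0,0,0,0,0,0,100]]'
python3 - <<'E'
from h import *
s=st();cam('wrist','w2.png')
E
```

```text
clock: 2.25
eef_pos: [482.1, 155.3, 167.5]
eef_rot: [-2.976, 0.374, 2.561]
wrist_force: [0.3, 0.6, -1.2]
finger_gap: 94.0
clock: 3.05
eef_pos: [512.8, 178.5, 108.1]
eef_rot: [-3.14, 0.749, 1.726]
wrist_force: [-0.3, -0.2, 0.6]
finger_gap: 94.1
{'clock': 3.05, 'joints': [0.579, 0.601, 1.509, -0.676, 1.436, 0.661], 'qd': [-0.008, -0.035, 0.01, -0.0, -0.002, -0.01], 'effort': [0.181, -61.0, -29.759, -1.397, 1.233, 0.421], 'eef_pos': [512.783, 178.456, 108.065], 'eef_rot': [-3.14, 0.749, 1.726], 'wrist_force': [-0.26, -0.232, 0.582], 'moment': [0.284, 0.116, 0.03], 'finger_gap': 94.096}
```

View pics/w2.png

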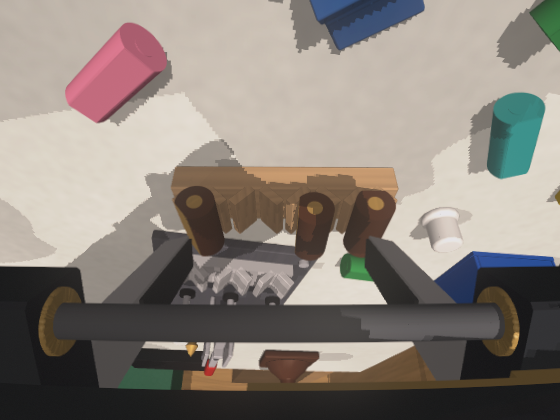

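```bash
python3 - <<'E'
from h import *
a=cv2.imread('pics/w2.png')[160:280,165:410]
a=cv2.flip(a,-1)
a=cv2.convertScaleAbs(a,alpha=1.6,beta=20)
cv2.imwrite('pics/w2a.png',cv2.resize(a,None,fx=3.2,fy=3.2,interpolation=cv2.INTER_CUBIC))
E
```

```text
(no output)
```

View pics/w2a.png

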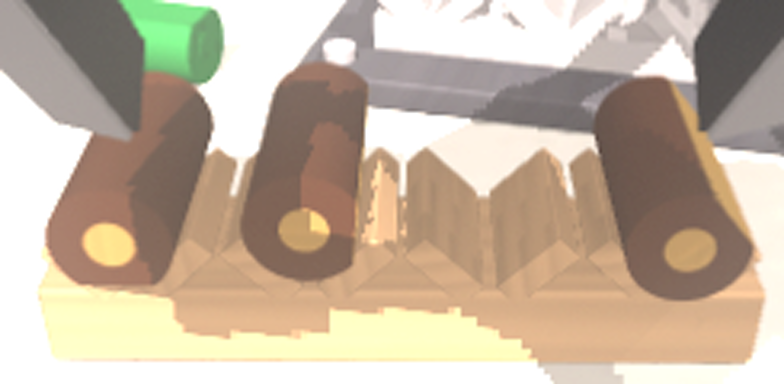

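```bash
cat >> h.py <<'E'
def endview(c,cen,ax,half=22,px=8):
    """image of the plane normal to horizontal axis angle ax through cen; viewed from +ax end: right = across"""
    a=np.array([np.cos(ax),np.sin(ax),0]); u=np.cross([0,0,1],a) # viewed from +a looking -a: right = z x a
    g=np.arange(-half,half,1/px); U,V=np.meshgrid(g,-g)
    P=np.array(cen)+U[...,None]*u+V[...,None]*np.array([0,0,1.])
    q=proj(c,P.reshape(-1,3)).reshape(U.shape+(2,)).astype(np.float32)
    im=cv2.remap(c['color'],q[...,0],q[...,1],cv2.INTER_CUBIC)
    return cv2.convertScaleAbs(im,alpha=1.7,beta=15)
E
python3 - <<'E'
from h import *
c=cam('wrist'); ax=1.719; a=np.array([np.cos(ax),np.sin(ax),0])
out=[]
for p in([594,117.3],[551.4,104.9],[459.9,98.5]):
    im=endview(c,np.array([*p,45])+30*a,ax); n=im.shape[0]//2
    cv2.circle(im,(n,n),15*8,(0,255,0),1);cv2.drawMarker(im,(n,n),(0,255,0)); out.append(im[:,:])
o=np.hstack(out);print(o.shape);cv2.imwrite('pics/e2.png',cv2.resize(o,(798,266)))
E
```

```text
(352, 1056, 3)
```

View pics/e2.png

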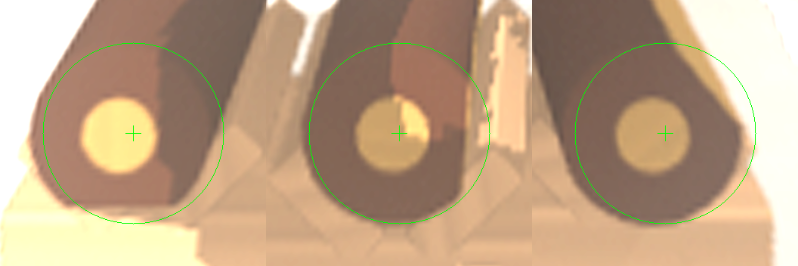

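```bash
python3 - <<'E'
from h import *
T=plan([480,60,210],toolR(1.6))
T=plan([466.7,-345,190],toolR(1.49),T0=T)
T=plan([466.7,-347,63],toolR(1.49),T0=T)
E
```

```text
n 6 row [-2.5, -0.72, -0.74] [0.0078, 0.1246, 0.0196]  | pure shift now [-15.06, -5.06, 0.2] rv [0.047, 0.748, 0.118]
n 10 row [-4.05, -0.05, 0.2] [-0.0, -0.0, 0.011]  | pure shift now [-40.44, -2.51, 2.0] rv [-0.0, -0.0, 0.11]
n 3 row [-0.07, 0.01, 4.23] [0.0, 0.0, 0.0]  | pure shift now [-0.2, 0.02, 12.7] rv [0.0, 0.0, 0.0]
```

```bash
python3 -m jog '[[-2.5,-0.72,-0.74,0.008,0.1246,0.02,60],[-2.5,-0.72,-0.74,0.008,0.1246,0.02,60],[-2.5,-0.72,-0.74,0.008,0.1246,0.02,60],[-2.5,-0.72,-0.74,0.008,0.1246,0.02,60],[-2.5,-0.72,-0.74,0.008,0.1246,0.02,60],[-2.5,-0.72,-0.74,0.008,0.1246,0.02,60]]'; python3 -m jog '[[-4.05,-0.05,0.2,0,0,0.011,60],[-4.05,-0.05,0.2,0,0,0.011,60],[-4.05,-0.05,0.2,0,0,0.011,60],[-4.05,-0.05,0.2,0,0,0.011,60],[-4.05,-0.05,0.2,0,0,0.011,60],[-4.05,-0.05,0.2,0,0,0.011,60],[-4.05,-0.05,0.2,0,0,0.011,60]]';python3 -m jog '[[-4.05,-0.05,0.2,0,0,0.011,60],[-4.05,-0.05,0.2,0,0,0.011,60],[-4.05,-0.05,0.2,0,0,0.011,60],[0,0,0,0,0,0,60]]'
python3 - <<'E'
from h import *
s=st();cam('wrist','w3.png');plan([466.7,-347,63],toolR(1.49))
E
```

```text
clock: 3.75
eef_pos: [479.7, 59.3, 212.0]
eef_rot: [3.135, -0.004, 1.597]
wrist_force: [0.1, 0.0, -0.6]
finger_gap: 56.8
clock: 4.45
eef_pos: [473.2, -225.1, 196.9]
eef_rot: [3.139, 0.003, 1.519]
wrist_force: [0.4, 0.7, 0.3]
finger_gap: 56.3
clock: 4.85
eef_pos: [463.2, -348.2, 190.3]
eef_rot: [3.14, 0.003, 1.482]
wrist_force: [-0.1, 0.7, -0.3]
finger_gap: 56.5
{'clock': 4.85, 'joints': [-0.707, 0.376, 1.456, -0.002, 1.307, -0.618], 'qd': [0.07, -0.042, 0.057, 0.015, 0.001, 0.052], 'effort': [-2.78, -55.949, -37.174, -0.111, 0.103, -0.695], 'eef_pos': [463.22, -348.228, 190.327], 'eef_rot': [3.14, 0.003, 1.482], 'wrist_force': [-0.076, 0.732, -0.313], 'moment': [-0.031, 0.07, -0.001], 'finger_gap': 56.477}
n 3 row [-0.01, 0.1, 4.25] [0.0005, 0.0008, -0.0022]  | pure shift now [-0.03, 0.29, 12.74] rv [0.001, 0.002, -0.007]
```

View pics/w3.png

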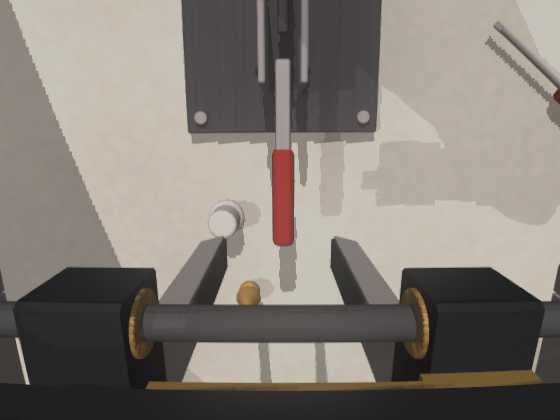

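```bash
python3 - <<'E'
from h import *
c=cam('wrist');
for uv in[(283,150),(283,245),(283,198)]: print(onz(c,uv,91).round(1))
print(onz(c,(188,132),12),onz(c,(377,132),12)) # plate corners expected (564.6,-299.3),(378.4,-280.4)
plan([466.7,-347,63],toolR(1.49))
E
```

```text
[ 472.6 -297.3   91. ]
[ 465.9 -375.7   91. ]
[ 469.3 -335.7   91. ]
[ 379.70114988 -275.56139084   12.        ] [ 569.02192248 -292.27958235   12.        ]
n 3 row [-0.06, 0.09, 4.25] [0.0004, 0.0007, -0.0018]  | pure shift now [-0.16, 0.26, 12.75] rv [0.001, 0.002, -0.005]
```

```bash
python3 - <<'E'
from h import *
plan([469,-342,63],toolR(1.487),n=4)
E
```

```text
n 4 row [0.09, 0.11, 3.19] [0.0003, 0.0005, -0.0006]  | pure shift now [0.36, 0.45, 12.75] rv [0.001, 0.002, -0.002]
```

```bash
python3 -m jog '[[0.09,0.11,3.19,0,0,0,60],[0.09,0.11,3.19,0,0,0,60],[0.09,0.11,3.19,0,0,0,60],[0.09,0.11,3.19,0,0,0,40],[0,0,0,0,0,0,15],[0,0,0,0,0,0,10],[0,0,0,0,0,0,10],[0,0,0,0,0,0,10]]' 12
```

```text
clock: 5.75
eef_pos: [469.1, -342.1, 64.1]
eef_rot: [3.141, 0.003, 1.485]
wrist_force: [-24.0, 1.7, 17.7]
finger_gap: 20.2
```

```bash
python3 -m jog '[[0,0,0,0,0,0,10],[0,0,0,0,0,0,10]]' 12; python3 - <<'E'
from h import *
s=st();cam('wrist','w4.png')
E
```

```text
clock: 5.95
eef_pos: [467.8, -342.0, 64.0]
eef_rot: [-3.139, 0.002, 1.485]
wrist_force: [-17.6, 4.2, 15.9]
finger_gap: 17.7
{'clock': 5.95, 'joints': [-0.693, 0.515, 1.569, -0.003, 1.058, -0.605], 'qd': [0.0, 0.001, 0.0, 0.002, 0.001, 0.001], 'effort': [4.155, -54.328, -33.767, 1.902, -4.213, 0.033], 'eef_pos': [467.755, -341.98, 64.003], 'eef_rot': [-3.139, 0.002, 1.485], 'wrist_force': [-17.555, 4.223, 15.894], 'moment': [0.698, 3.453, 0.051], 'finger_gap': 17.658}
```

View pics/w4.png

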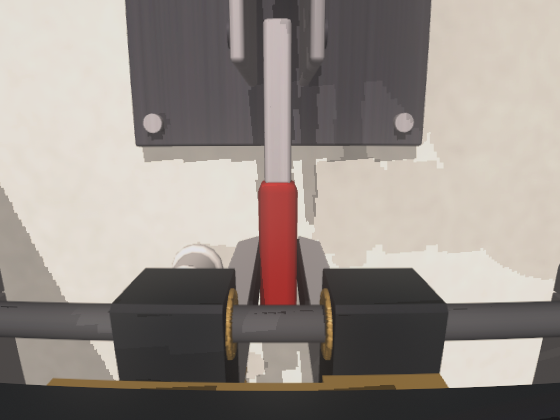

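```bash
python3 -m jog '[[0.05,-0.15,-1.08,0,0,0,10],[0.16,0,-1.07,0,0,0,10],[0.27,0,-1.05,0,0,0,10],[0.37,0,-1.01,0,0,0,10],[0,0,0,0,0,0,10]]' 15
```

```text
clock: 6.5
eef_pos: [468.4, -332.7, 106.0]
eef_rot: [-3.141, 0.002, 1.485]
wrist_force: [-6.6, 0.5, 1.8]
finger_gap: 17.7
```

```bash
python3 -m jog '[[0.46,0,-0.97,0,0,0,10],[0.57,0,-0.92,0,0,0,10],[0.65,0,-0.86,0,0,0,10],[0.73,0,-0.79,0,0,0,10],[0.81,0,-0.71,0,0,0,10]]'; python3 -m jog '[[0.89,0,-0.63,0,0,0,10],[0.93,0,-0.54,0,0,0,10],[0.98,0,-0.44,0,0,0,10],[0.9,0,-0.3,0,0,0,10],[0,0,0,0,0,0,10]]';python3 - <<'E'
from h import *
s=st();cam('side','s5.png');cam('wrist','w5.png')
E
```

```text
clock: 7.0
eef_pos: [471.0, -300.5, 147.5]
eef_rot: [-3.141, 0.002, 1.485]
wrist_force: [-3.9, -2.6, -8.3]
finger_gap: 17.9
clock: 7.5
eef_pos: [474.2, -263.0, 167.1]
eef_rot: [-3.141, 0.002, 1.485]
wrist_force: [-8.7, -0.0, 0.4]
finger_gap: 18.2
{'clock': 7.5, 'joints': [-0.573, 0.317, 1.591, -0.002, 1.233, -0.487], 'qd': [-0.011, 0.008, -0.006, 0.005, 0.002, -0.013], 'effort': [2.842, -53.299, -36.95, 1.124, -1.957, 0.206], 'eef_pos': [474.184, -263.002, 167.115], 'eef_rot': [-3.141, 0.002, 1.485], 'wrist_force': [-8.71, -0.014, 0.374], 'moment': [-0.061, 1.739, 0.007], 'finger_gap': 18.161}
```

View pics/s5.png

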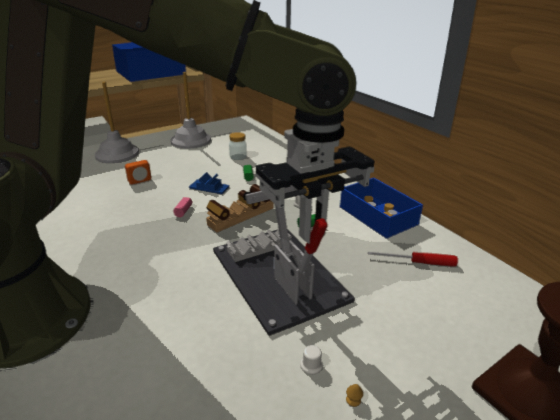

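View pics/w5.png

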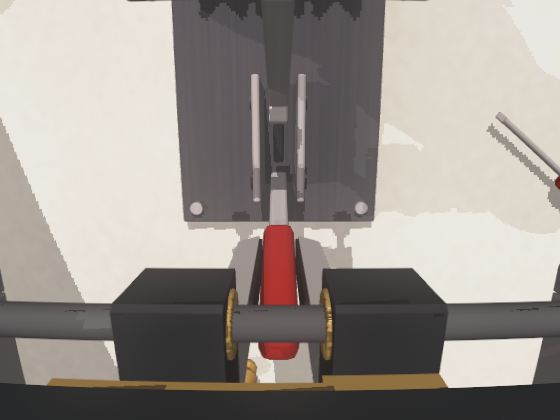

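```bash
python3 -m jog '[[0.4,0,-0.1,0,0,0,10],[0.4,0,-0.05,0,0,0,10],[0,0,0,0,0,0,10]]'; python3 -m jog '[[0.3,0,0,0,0,0,10],[0,0,0,0,0,0,10]]'
```

```text
clock: 7.9
eef_pos: [474.8, -255.9, 168.8]
eef_rot: [3.142, 0.003, 1.485]
wrist_force: [-9.4, -1.6, 3.9]
finger_gap: 17.8
clock: 8.1
eef_pos: [475.1, -253.3, 169.2]
eef_rot: [3.141, 0.003, 1.485]
wrist_force: [-11.1, -3.6, 7.1]
finger_gap: 17.5
```

```bash
python3 -m jog '[[0.4,0,0,0,0,0,10],[0,0,0,0,0,0,10]]'; python3 -m jog '[[0.4,0,0.1,0,0,0,10],[0,0,0,0,0,0,10]]'
```

```text
clock: 8.3
eef_pos: [475.4, -249.4, 169.6]
eef_rot: [3.141, 0.004, 1.485]
wrist_force: [-12.4, -2.3, 10.8]
finger_gap: 17.7
clock: 8.5
eef_pos: [475.8, -245.7, 169.2]
eef_rot: [3.14, 0.004, 1.485]
wrist_force: [-14.3, -2.5, 16.0]
finger_gap: 17.5
```

```bash
python3 - <<'E'
from h import *
c=cam('side');cv2.imwrite('pics/s6.png',cv2.resize(c['color'][140:340,190:390],None,fx=3,fy=3,interpolation=cv2.INTER_CUBIC))
E
```

```text
(no output)
```

View pics/s6.png

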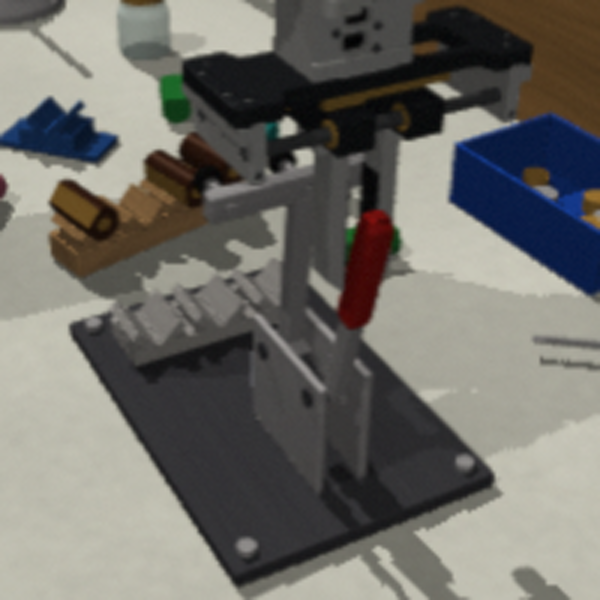

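```bash
python3 - <<'E'
from h import *
c=cam('side')
th=-1.659;ex=np.array([np.cos(th),np.sin(th),0]);n=np.array([-ex[1],ex[0],0]);o=np.array([478.5,-234,82.])
for uv in[(345,370),(358,325),(352,290),(366,270),(375,215)]:
    p=(uv[0]/3+190,uv[1]/3+140);a,d=ray(c,p);q=a+d*(n@(o-a))/(n@d);r=q-o
    print(uv,'x',(r@ex).round(1),'z',r[2].round(1),np.arctan2(r[2],r@ex).round(3))
E
```

```text
(345, 370) x 11.4 z 19.0 1.032
(358, 325) x 22.6 z 60.0 1.21
(352, 290) x 14.1 z 79.4 1.395
(366, 270) x 27.4 z 101.2 1.306
(375, 215) x 32.9 z 140.1 1.34
```

```bash
python3 -m jog '[[0,0,0,0,0,0,60],[0,0,0,0,0,0,60],[0,0,0,0,0,0,60],[0,0,-3,0,0,0,60],[0,0,-4,0,0,0,60],[0,0,-3,0,0,0,60]]'; python3 - <<'E'
from h import *
st()
c=cam('side');cv2.imwrite('pics/s7.png',cv2.resize(c['color'][140:340,190:390],None,fx=3,fy=3,interpolation=cv2.INTER_CUBIC))
cam('wrist','w7.png')
E
```

```text
clock: 9.2
eef_pos: [476.4, -244.8, 268.7]
eef_rot: [3.14, 0.002, 1.485]
wrist_force: [0.6, 0.2, 0.7]
finger_gap: 56.1
{'clock': 9.2, 'joints': [-0.543, 0.225, 1.469, -0.001, 1.446, -0.457], 'qd': [0.0, -0.167, -0.463, 0.0, 0.628, 0.0], 'effort': [0.042, -48.571, -33.371, 0.055, -0.94, -0.002], 'eef_pos': [476.417, -244.837, 268.663], 'eef_rot': [3.14, 0.002, 1.485], 'wrist_force': [0.558, 0.212, 0.722], 'moment': [-0.015, 0.097, 0.011], 'finger_gap': 56.142}
```

View pics/s7.png

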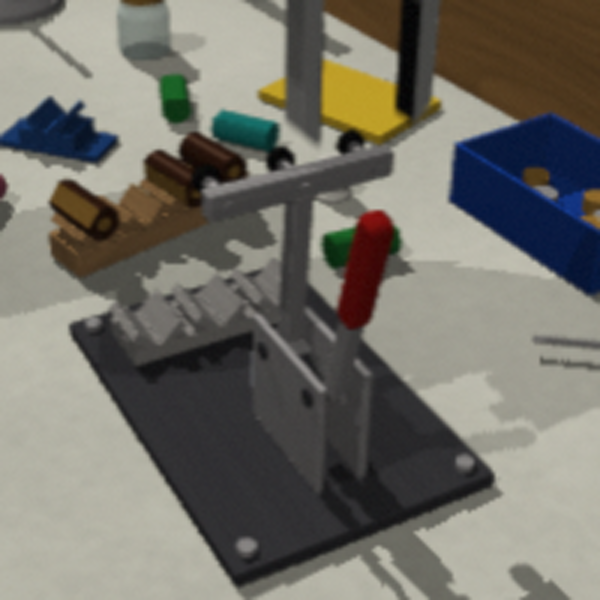

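View pics/w7.png

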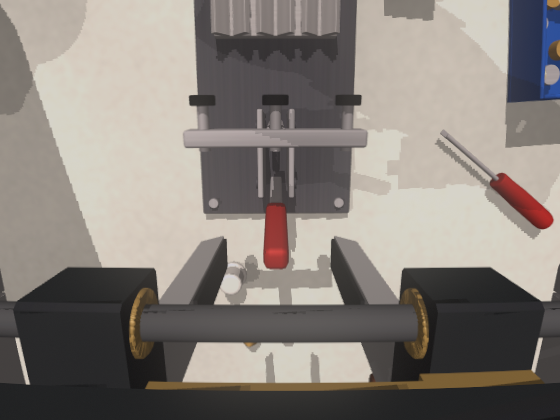

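```bash
python3 - <<'E'
from h import *
plan([500,0,240],toolR(3.06))
E
```

```text
n 11 row [1.87, 1.64, 0.28] [0.0002, 0.0008, -0.1432]  | pure shift now [24.66, 0.13, 2.96] rv [0.002, 0.009, -1.575]
```

```bash
python3 -m jog '[[1.87,1.64,0.28,0,0.001,-0.1432,100],[1.87,1.64,0.28,0,0.001,-0.1432,100],[1.87,1.64,0.28,0,0.001,-0.1432,100],[1.87,1.64,0.28,0,0.001,-0.1432,100],[1.87,1.64,0.28,0,0.001,-0.1432,100],[1.87,1.64,0.28,0,0.001,-0.1432,100]]'; python3 -m jog '[[1.87,1.64,0.28,0,0.001,-0.1432,100],[1.87,1.64,0.28,0,0.001,-0.1432,100],[1.87,1.64,0.28,0,0.001,-0.1432,100],[1.87,1.64,0.28,0,0.001,-0.1432,100],[1.87,1.64,0.28,0,0.001,-0.1432,100],[0,0,0,0,0,0,100],[0,0,0,0,0,0,100]]'
python3 - <<'E'
from h import *
s=st();cam('wrist','w8.png')
E
```

```text
clock: 9.9
eef_pos: [539.0, -113.2, 248.5]
eef_rot: [3.14, -0.005, 2.35]
wrist_force: [0.4, -0.2, 0.2]
finger_gap: 93.7
clock: 10.6
eef_pos: [498.2, 0.6, 236.1]
eef_rot: [3.136, -0.007, 3.058]
wrist_force: [0.9, -0.6, 0.6]
finger_gap: 93.7
{'clock': 10.6, 'joints': [-0.075, 0.164, 1.616, 0.006, 1.369, -1.564], 'qd': [-0.02, 0.012, -0.018, -0.002, 0.004, 0.008], 'effort': [1.2, -46.221, -34.848, 0.056, 0.1, -0.307], 'eef_pos': [498.25, 0.569, 236.143], 'eef_rot': [3.136, -0.007, 3.058], 'wrist_force': [0.92, -0.552, 0.586], 'moment': [0.041, -0.024, 0.034], 'finger_gap': 93.695}
```

View pics/w8.png

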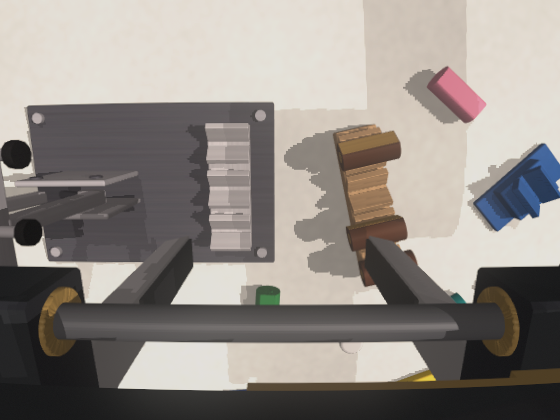

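```bash
python3 - <<'E'
from h import *
c=cam('wrist')
a=c['color'];cv2.imwrite('pics/w8a.png',cv2.resize(a[90:275,180:430],None,fx=3.2,fy=3.2,interpolation=cv2.INTER_CUBIC))
np.save('w8.npy',a)
E
```

```text
(no output)
```

View pics/w8a.png

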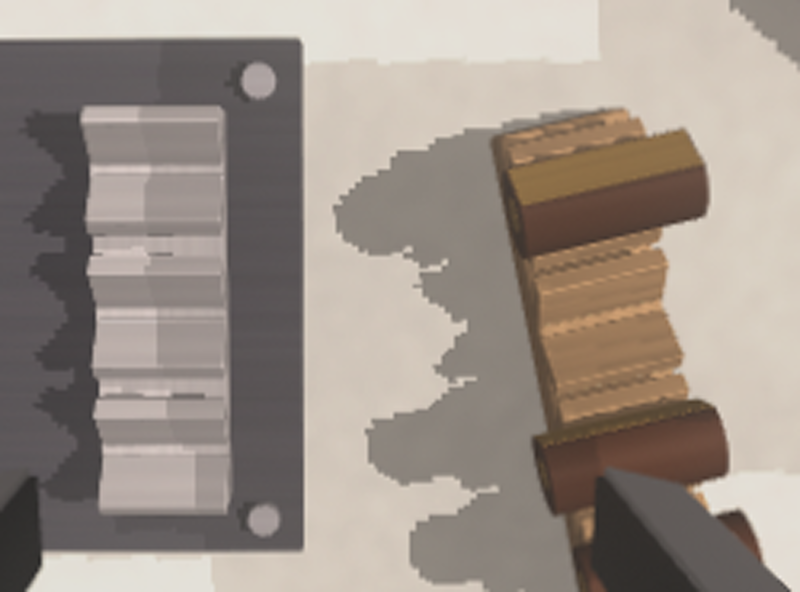

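```bash
python3 - <<'E'
from h import *
c=cam('wrist')
f=lambda p:((p[0]+.5)/3.2+180-.5,(p[1]+.5)/3.2+90-.5)
A=onz(c,f((302,38)),12)[:2];B=onz(c,f((303,550)),12)[:2]
d=B-A;print(A,B,np.linalg.norm(d)); ey=d/np.linalg.norm(d);ex=np.array([ey[1],-ey[0]]);print('ex',ex,np.arctan2(ex[1],ex[0]))
o=(A+B)/2+50*ex;print('o',o)
for p in[(88,167),(224,163),(94,313),(228,308),(98,445),(228,443)]:
    q=onz(c,f(p),24)[:2]-o;print(p,'jig x',(q@ex).round(1),'y',(q@ey).round(1))
for p in[(83,110),(218,107),(102,512),(228,512)]:
    q=onz(c,f(p),40)[:2]-o;print('corner40',p,'jig x',(q@ex).round(1),'y',(q@ey).round(1))
E
```

```text
[402.31099024   4.8385692 ] [590.12358039 -11.33659774] 188.50783814880342
ex [-0.08580634 -0.99631184] -1.6567083081776992
o [491.9269685  -53.06460602]
(88, 167) jig x 23.9 y -50.4
(224, 163) jig x -23.1 y -51.6
(94, 313) jig x 23.8 y 0.6
(228, 308) jig x -23.7 y -1.2
(98, 445) jig x 24.5 y 49.1
(228, 443) jig x -22.9 y 48.3
corner40 (83, 110) jig x 21.7 y -69.3
corner40 (218, 107) jig x -22.7 y -70.1
corner40 (102, 512) jig x 21.0 y 69.2
corner40 (228, 512) jig x -23.7 y 69.2
```

```bash
python3 - <<'E'
from h import *
c=cam('wrist')
f=lambda p:((p[0]+.5)/3.2+180-.5,(p[1]+.5)/3.2+90-.5)
# left end right end centers at z45
L=onz(c,f((519,210)),45);Rr=onz(c,f((696,172)),45);print(L,Rr,(L+Rr)/2,np.linalg.norm(L-Rr),np.arctan2(*(Rr-L)[[1,0]]))
# rack corners at z=40 near(-x) edge: 
for p in[(495,140),(622,109)]:print(onz(c,f(p),40))
im=c['color'].copy()
for P in [(460.8,101.5),(552.3,107.9),(594.9,120.3)]:
  ax=1.719;a=np.array([np.cos(ax),np.sin(ax),0])
  for k in(-30,0,30):
    u=proj(c,np.array([*P,45])+k*a)[0];cv2.circle(im,(int(u[0]),int(u[1])),2,(0,255,0),-1)
cv2.imwrite('pics/w8b.png',cv2.resize(im[110:300,320:440],None,fx=4,fy=3.1*1.2))
E
```

```text
[465.46653657  71.24520582  45.        ] [457.76000173 130.36751265  45.        ] [461.61326915 100.80635924  45.        ] 59.62246090029654 1.7004145364003584
[442.28029563  65.3498177   40.        ]
[435.59112217 107.80999578  40.        ]
```

View pics/w8b.png

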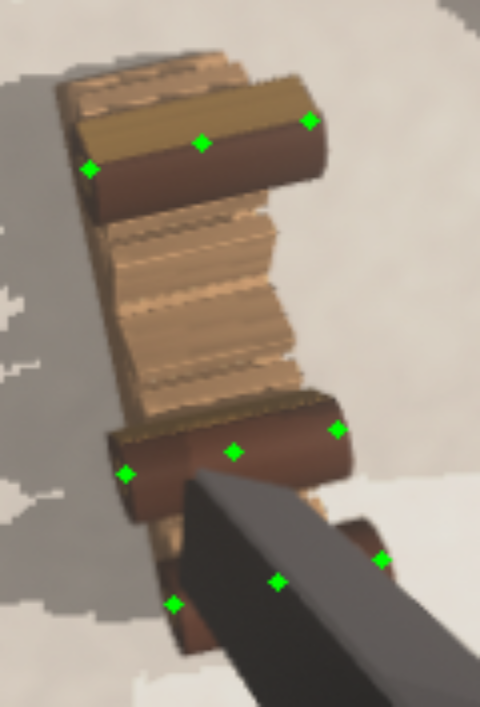

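```bash
python3 - <<'E'
from h import *
rot=toolR(3.283,-0.82);z=rot.as_matrix()[:,2];print(z)
g=np.array([461.3,101.2,45.]);
T=plan(g-70*z,rot,grasp=True)
T=plan(g,rot,T0=T,grasp=True)
E
```

```text
[ 0.72384799  0.10304517 -0.68222121]
n 6 row [2.08, 1.53, 2.14] [-0.0144, -0.1372, -0.0359]  | pure shift now [8.09, 8.87, 15.73] rv [-0.086, -0.823, -0.215]
n 2 row [-0.0, -0.0, 3.5] [0.0, 0.0, 0.0]  | pure shift now [-0.0, -0.0, 7.0] rv [0.0, 0.0, 0.0]
```

```bash
python3 -m jog '[[2.08,1.53,2.14,-0.0144,-0.1372,-0.036,100],[2.08,1.53,2.14,-0.0144,-0.1372,-0.036,100],[2.08,1.53,2.14,-0.0144,-0.1372,-0.036,100],[2.08,1.53,2.14,-0.0144,-0.1372,-0.036,100],[2.08,1.53,2.14,-0.0144,-0.1372,-0.036,100],[2.08,1.53,2.14,-0.0144,-0.1372,-0.036,100],[0,0,0,0,0,0,100],[0,0,0,0,0,0,100]]'
python3 - <<'E'
from h import *
rot=toolR(3.283,-0.82)
s=st();cam('wrist','w9.png');g=np.array([461.3,101.2,45.]);plan(g,rot,grasp=True)
E
```

```text
clock: 11.6
eef_pos: [429.2, 90.9, 100.9]
eef_rot: [3.126, 0.725, -3.028]
wrist_force: [0.3, -0.4, 1.0]
finger_gap: 94.0
{'clock': 11.6, 'joints': [0.118, -0.085, 2.424, 0.161, 0.078, -1.729], 'qd': [-0.013, -0.015, -0.04, -0.003, 0.014, 0.002], 'effort': [0.792, -19.856, -22.909, 0.203, -2.437, -0.166], 'eef_pos': [429.169, 90.923, 100.902], 'eef_rot': [3.126, 0.725, -3.028], 'wrist_force': [0.27, -0.433, 1.008], 'moment': [-0.009, 0.301, -0.045], 'finger_gap': 94.04}
n 2 row [0.69, 0.29, 4.12] [-0.0023, -0.0463, -0.0105]  | pure shift now [1.18, 0.59, 8.27] rv [-0.005, -0.093, -0.021]
```

View pics/w9.png

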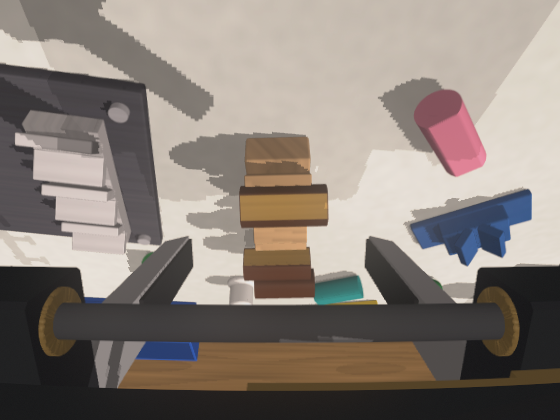

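```bash
python3 - <<'E'
from h import *
c=cam('wrist');a=c['color'];cv2.imwrite('pics/w9a.png',cv2.resize(a[120:300,220:350],None,fx=4,fy=3.3,interpolation=cv2.INTER_CUBIC))
np.save('w9.npy',a)
g=np.array([461.3,101.2,45.]);d=c['M'][:3,3]-g;print(c['M'][:3,3])
ax=1.712;u=np.array([-np.sin(ax),np.cos(ax),0]);print('C view angle from up toward -x',np.degrees(np.arctan2(d@u,d[2])))
# column profile across C and B
hsv=cv2.cvtColor(a,cv2.COLOR_BGR2HSV)
for col in(265,285,305):
    print(col,[tuple(int(x) for x in a[r,col]) for r in range(182,230,2)])
E
```

```text
[264.50627728  69.70399104 192.37253072]
C view angle from up toward -x 53.514457755403754
265 [(97, 132, 170), (73, 98, 127), (42, 52, 68), (43, 52, 69), (45, 55, 74), (55, 77, 104), (73, 126, 164), (75, 128, 166), (74, 128, 167), (73, 124, 162), (72, 123, 160), (74, 127, 165), (74, 127, 165), (74, 126, 163), (73, 124, 162), (73, 125, 162), (72, 123, 160), (72, 122, 158), (60, 92, 123), (49, 63, 90), (50, 64, 90), (52, 67, 93), (110, 151, 196), (113, 156, 203)]
285 [(98, 135, 174), (45, 56, 71), (43, 54, 70), (43, 54, 71), (47, 58, 79), (62, 94, 126), (74, 127, 165), (75, 129, 167), (74, 127, 165), (73, 124, 161), (72, 124, 160), (75, 129, 167), (74, 127, 165), (74, 125, 163), (74, 125, 164), (73, 124, 161), (72, 122, 159), (72, 122, 159), (53, 70, 98), (50, 64, 91), (50, 64, 91), (59, 77, 105), (112, 155, 201), (109, 150, 194)]
305 [(99, 134, 172), (50, 58, 73), (50, 59, 74), (50, 60, 75), (53, 63, 82), (75, 119, 155), (77, 128, 166), (78, 130, 168), (77, 127, 164), (76, 125, 162), (76, 126, 162), (78, 129, 168), (77, 127, 165), (77, 127, 164), (77, 127, 164), (76, 125, 161), (75, 123, 159), (74, 122, 156), (56, 69, 93), (55, 68, 94), (55, 68, 93), (75, 100, 133), (116, 160, 206), (113, 155, 200)]
```

View pics/w9a.png

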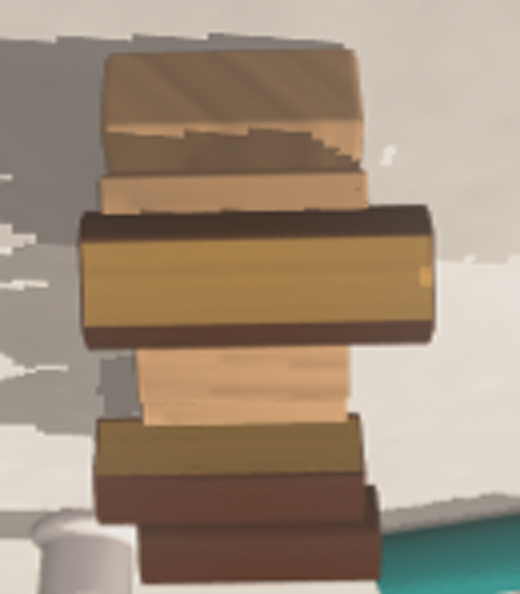

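```bash
python3 - <<'E'
from h import *
rot=toolR(3.283,-0.58);z=rot.as_matrix()[:,2]
g=np.array([461.3,101.2,45.]);T=plan(g-50*z,rot,grasp=True);plan(g,rot,grasp=True,T0=T)
E
```

```text
n 2 row [0.41, 0.3, 1.68] [-0.0012, 0.0743, -0.0107]  | pure shift now [0.95, 0.59, 3.32] rv [-0.002, 0.149, -0.021]
n 2 row [-0.0, -0.0, 2.5] [0.0, 0.0, 0.0]  | pure shift now [-0.0, -0.0, 5.0] rv [0.0, 0.0, 0.0]
```

```bash
python3 -m jog '[[0.41,0.3,1.68,-0.001,0.0743,-0.011,100],[0.41,0.3,1.68,-0.001,0.0743,-0.011,100],[0,0,0,0,0,0,100],[0,0,0,0,0,0,100]]'
python3 - <<'E'
from h import *
rot=toolR(3.283,-0.58)
s=st();cam('wrist','w10.png');g=np.array([461.3,101.2,45.]);plan(g,rot,grasp=True)
E
```

```text
clock: 12.1
eef_pos: [443.5, 98.8, 70.4]
eef_rot: [-3.14, 0.582, -2.999]
wrist_force: [-0.3, -0.1, -0.3]
finger_gap: 94.0
{'clock': 12.1, 'joints': [0.138, 0.048, 2.319, 0.006, 0.193, -1.58], 'qd': [0.001, -0.021, 0.03, 0.004, -0.014, -0.006], 'effort': [-0.002, -26.729, -26.578, -0.163, -1.229, 0.127], 'eef_pos': [443.53, 98.757, 70.364], 'eef_rot': [-3.14, 0.582, -2.999], 'wrist_force': [-0.311, -0.111, -0.305], 'moment': [-0.023, 0.21, 0.02], 'finger_gap': 93.952}
n 2 row [-0.07, -0.01, 2.5] [-0.0004, 0.0009, 0.0004]  | pure shift now [-0.13, -0.01, 5.0] rv [-0.001, 0.002, 0.001]
```

View pics/w10.png

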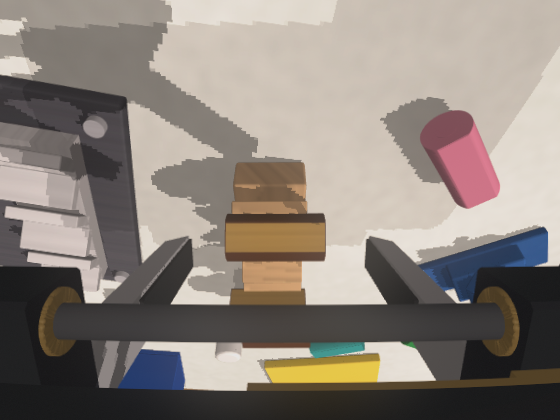

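```bash
python3 -m jog '[[-0.07,-0.1,2.5,0,0,0,100],[-0.06,0,2.5,0,0,0,100],[0,0,0,0,0,0,80],[0,0,0,0,0,0,60],[0,0,0,0,0,0,55],[0,0,0,0,0,0,55],[0,0,0,0,0,0,55]]' 20; python3 - <<'E'
from h import *
s=st();cam('wrist','w11.png')
E
```

```text
clock: 12.85
eef_pos: [471.6, 102.1, 29.6]
eef_rot: [-3.14, 0.582, -2.998]
wrist_force: [-7.0, -1.7, 11.9]
finger_gap: 59.8
{'clock': 12.85, 'joints': [0.136, 0.218, 2.268, 0.035, 0.073, -1.612], 'qd': [-0.0, 0.003, -0.003, 0.001, -0.003, 0.001], 'effort': [-0.406, -31.346, -21.432, 0.011, -1.384, 0.014], 'eef_pos': [471.558, 102.1, 29.628], 'eef_rot': [-3.14, 0.582, -2.998], 'wrist_force': [-6.999, -1.695, 11.857], 'moment': [-0.114, 0.199, -0.021], 'finger_gap': 59.752}
```

View pics/w11.png

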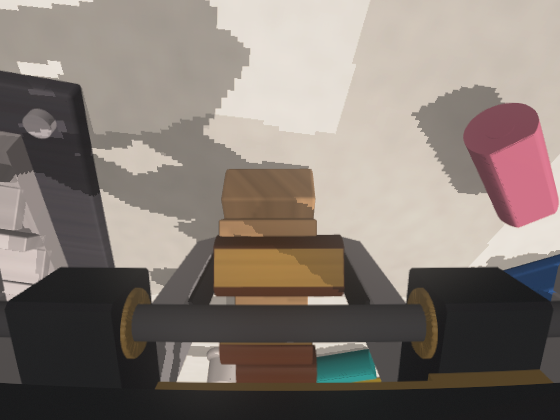

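```bash
python3 -m jog '[[-1.37,0,-2.09,0,0,0,55],[-1.37,0,-2.09,0,0,0,55],[-1.37,0,-2.09,0,0,0,55],[0,0,0,0,0,0,55]]'; python3 - <<'E'
from h import *
s=st();rot=toolR(3.055,0.29)
T=plan([441.7,-48.7,105],rot,grasp=True,n=10)
E
```

```text
clock: 13.3
eef_pos: [472.4, 102.4, 106.6]
eef_rot: [-3.14, 0.586, -2.998]
wrist_force: [0.6, -1.5, -2.9]
finger_gap: 59.6
{'clock': 13.3, 'joints': [0.136, 0.024, 2.227, 0.008, 0.305, -1.584], 'qd': [-0.001, 0.069, 0.043, 0.003, -0.083, -0.003], 'effort': [0.117, -33.724, -30.27, -0.063, -0.478, 0.051], 'eef_pos': [472.366, 102.424, 106.628], 'eef_rot': [-3.14, 0.586, -2.998], 'wrist_force': [0.627, -1.491, -2.898], 'moment': [-0.048, 0.55, 0.007], 'finger_gap': 59.64}
n 10 row [0.46, -1.5, 0.09] [0.0033, 0.0872, 0.0234]  | pure shift now [5.85, -14.4, -1.5] rv [0.033, 0.872, 0.234]
```

```bash
python3 -m jog '[[0.46,-1.5,0.09,0.0033,0.0872,0.0234,55],[0.46,-1.5,0.09,0.0033,0.0872,0.0234,55],[0.46,-1.5,0.09,0.0033,0.0872,0.0234,55],[0.46,-1.5,0.09,0.0033,0.0872,0.0234,55],[0.46,-1.5,0.09,0.0033,0.0872,0.0234,55]]';python3 -m jog '[[0.46,-1.5,0.09,0.0033,0.0872,0.0234,55],[0.46,-1.5,0.09,0.0033,0.0872,0.0234,55],[0.46,-1.5,0.09,0.0033,0.0872,0.0234,55],[0.46,-1.5,0.09,0.0033,0.0872,0.0234,55],[0.46,-1.5,0.09,0.0033,0.0872,0.0234,55],[0,0,0,0,0,0,55],[0,0,0,0,0,0,55]]'; python3 - <<'E'
from h import *
s=st();cam('wrist','w12.png');cam('side','s12.png');rot=toolR(3.055,0.29)
T=plan([441.7,-48.7,65],rot,grasp=True);T=plan([441.7,-48.7,46],rot,grasp=True,T0=T)
E
```

```text
clock: 13.8
eef_pos: [458.8, 25.4, 88.4]
eef_rot: [3.117, 0.138, -3.118]
wrist_force: [0.7, -0.0, -3.4]
finger_gap: 59.8
clock: 14.5
eef_pos: [435.0, -48.2, 83.2]
eef_rot: [-3.141, -0.295, 3.055]
wrist_force: [-0.1, -0.0, -1.9]
finger_gap: 59.8
{'clock': 14.5, 'joints': [-0.178, 0.381, 1.751, -0.028, 1.303, -1.651], 'qd': [0.014, -0.024, 0.011, 0.002, 0.002, -0.0], 'effort': [-0.976, -51.488, -30.552, -0.205, 1.263, 0.018], 'eef_pos': [434.952, -48.18, 83.178], 'eef_rot': [-3.141, -0.295, 3.055], 'wrist_force': [-0.073, -0.024, -1.937], 'moment': [0.034, -0.299, -0.062], 'finger_gap': 59.809}
n 1 row [-1.21, -0.02, 3.5] [-0.0006, -0.0039, 0.001]  | pure shift now [-1.21, -0.02, 3.5] rv [-0.001, -0.004, 0.001]
n 1 row [-0.54, -0.0, 1.82] [0.0, 0.0, 0.0]  | pure shift now [-0.54, -0.0, 1.82] rv [0.0, 0.0, 0.0]
```

View pics/w12.png

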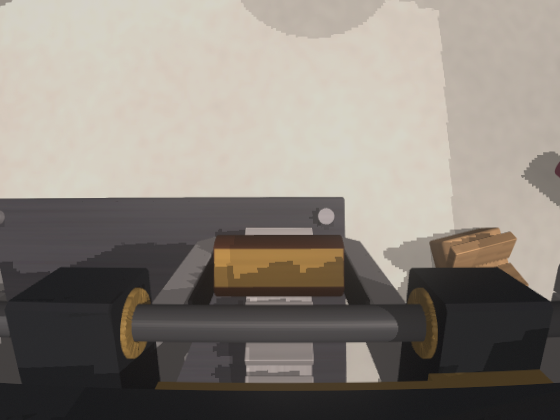

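View pics/s12.png

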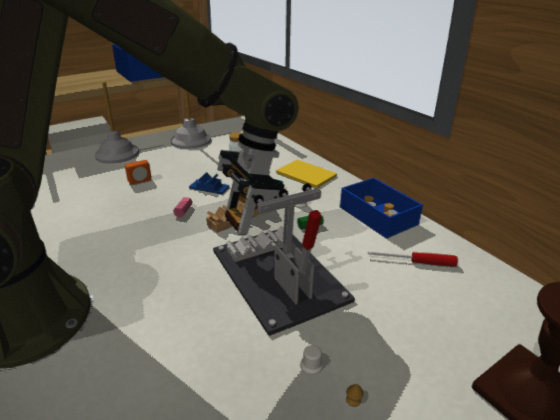

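```bash
cat >> h.py <<'E'
def flatang(c,g,ax,cols,r0,r1,show=False):
    """g coupling centre, ax axis angle (tool y side); returns angle from up toward u=z x a; image rows down = away toward -u"""
    a=c['color'].astype(float); d=c['M'][:3,3]-np.array(g,float)
    u=np.array([-np.sin(ax),np.cos(ax),0]); va=np.degrees(np.arctan2(d@u,d[2])); out=[]
    for col in cols:
        p=a[r0:r1,col]; sat=(p[:,2]-p[:,0]); 
        if show: print(col,[tuple(int(v) for v in q) for q in p])
        gr=np.abs(np.diff(p.sum(1)))
        out.append((col,[(int(r0+i),int(gr[i])) for i in range(len(gr)) if gr[i]>35]))
    return va,out
E
python3 - <<'E'
from h import *
c=cam('wrist')
va,o=flatang(c,[441.7,-48.7,105],1.4846,(225,235,320,330),228,302)
print(va);[print(x) for x in o]
E
```

```text
5.483002806790167
(225, [(230, 40), (247, 63), (248, 107), (249, 36), (266, 75), (286, 69), (287, 51), (295, 61)])
(235, [(230, 46), (234, 36), (247, 47), (248, 99), (277, 36), (278, 67), (286, 55), (287, 36)])
(320, [(234, 82), (247, 73), (248, 109), (266, 79), (286, 58), (295, 41), (296, 44)])
(330, [(234, 82), (247, 73), (248, 104), (261, 74), (285, 37), (286, 56), (295, 47), (296, 39)])
```

```bash
python3 -m jog '[[-0.6,-0.01,1.75,0,-0.002,0,55],[-0.6,-0.01,1.75,0,-0.002,0,55],[-0.27,0,0.91,0,0,0,55],[-0.27,0,0.91,0,0,0,55],[0,0,0,0,0,0,55]]'; python3 - <<'E'
from h import *
s=st();rot=toolR(3.055,0.29);cam('wrist','w13.png')
T=plan([441.7,-48.7,45],rot,grasp=True)
E
```

```text
clock: 15.15
eef_pos: [436.5, -48.7, 28.1]
eef_rot: [-3.141, -0.291, 3.055]
wrist_force: [-0.1, 0.2, -2.1]
finger_gap: 59.9
{'clock': 15.15, 'joints': [-0.178, 0.47, 1.777, -0.029, 1.184, -1.648], 'qd': [-0.004, -0.019, -0.009, -0.001, 0.029, -0.0], 'effort': [0.054, -53.683, -26.346, -0.078, 0.638, 0.013], 'eef_pos': [436.46, -48.65, 28.057], 'eef_rot': [-3.141, -0.291, 3.055], 'wrist_force': [-0.084, 0.156, -2.111], 'moment': [-0.006, -0.254, -0.041], 'finger_gap': 59.947}
n 1 row [-0.02, 0.05, 0.16] [-0.0008, -0.0009, 0.0003]  | pure shift now [-0.02, 0.05, 0.16] rv [-0.001, -0.001, 0.0]
```

View pics/w13.png

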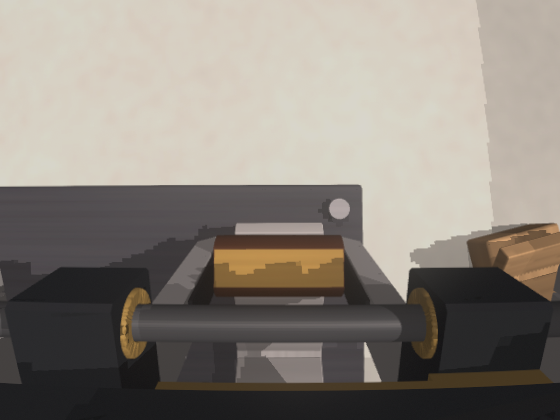

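```bash
python3 -m jog '[[-0.05,0,0.18,0,0,0,55],[0,0,0,0,0,0,55]]';python3 -m jog '[[-0.03,0,0.1,0,0,0,55],[0,0,0,0,0,0,55]]'
```

```text
clock: 15.4
eef_pos: [436.6, -48.8, 27.0]
eef_rot: [-3.141, -0.29, 3.055]
wrist_force: [-0.1, 1.0, -0.5]
finger_gap: 60.0
clock: 15.6
eef_pos: [436.7, -48.8, 26.9]
eef_rot: [-3.141, -0.29, 3.055]
wrist_force: [-4.6, 0.5, 15.0]
finger_gap: 59.9
```

```bash
python3 -m jog '[[0,0,0,0,0,0,66],[0,0,0,0,0,0,70],[0,0,0,0,0,0,80],[0,0,0,0,0,0,100],[0,0,0,0,0,0,100]]';python3 -m jog '[[0,0,-3,0,0,0,100],[0,0,-3,0,0,0,100],[0,0,-3,0,0,0,100],[0,0,0,0,0,0,100]]';python3 - <<'E'
from h import *
s=st();cam('wrist','w14.png')
E
```

```text
clock: 16.1
eef_pos: [436.5, -48.8, 25.5]
eef_rot: [-3.141, -0.291, 3.055]
wrist_force: [-0.5, -0.2, -0.1]
finger_gap: 86.2
clock: 16.5
eef_pos: [464.3, -51.3, 114.8]
eef_rot: [-3.14, -0.285, 3.055]
wrist_force: [0.6, 0.2, 0.5]
finger_gap: 93.8
{'clock': 16.5, 'joints': [-0.174, 0.39, 1.65, -0.026, 1.385, -1.649], 'qd': [-0.002, 0.037, 0.077, -0.001, -0.068, 0.001], 'effort': [0.048, -54.321, -31.955, -0.065, 1.888, -0.004], 'eef_pos': [464.344, -51.31, 114.846], 'eef_rot': [-3.14, -0.285, 3.055], 'wrist_force': [0.601, 0.193, 0.471], 'moment': [-0.05, -0.147, 0.046], 'finger_gap': 93.83}
```

View pics/w14.png

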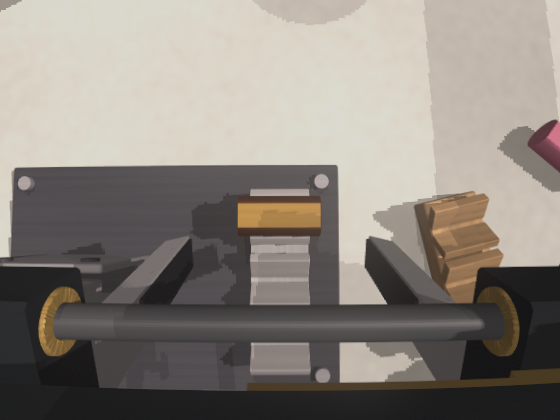

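```bash
python3 - <<'E'
from h import *
c=cam('wrist')
va,o=flatang(c,[441.7,-48.7,45],1.4846,(244,258,285,300,315),188,242)
print(va);[print(x) for x in o]
L=onz(c,(238,215),57);Rr=onz(c,(320.5,215),57);print((L+Rr)/2,np.linalg.norm(L-Rr))
E
```

```text
-2.4162776658528355
(244, [(195, 49), (203, 46), (204, 116), (205, 56), (228, 81), (229, 132)])
(258, [(189, 49), (190, 160), (196, 81), (197, 247), (203, 47), (204, 116), (205, 56), (222, 36), (228, 66), (229, 109), (237, 126), (238, 146), (240, 51)])
(285, [(189, 58), (190, 151), (196, 117), (197, 221), (203, 56), (204, 128), (228, 65), (229, 100), (236, 45), (237, 144), (238, 107), (240, 41)])
(300, [(189, 57), (190, 150), (196, 123), (197, 217), (203, 60), (204, 121), (228, 65), (229, 98), (237, 128), (238, 155), (240, 37)])
(315, [(197, 41), (203, 58), (204, 121), (217, 39), (228, 64), (229, 93), (237, 40)])
[441.19209639 -48.18775094  57.        ] 58.25694774804143
```

```bash
python3 - <<'E'
from h import *
g=np.array([552.3,107.9,45]);rot=toolR(3.283,-0.72);z=rot.as_matrix()[:,2]
T=plan([490,60,190],toolR(3.283,-0.4))
T=plan(g-75*z,rot,grasp=True,T0=T)
E
```

```text
n 6 row [-0.49, 1.88, -1.31] [-0.0022, -0.1146, -0.0386]  | pure shift now [0.51, 11.29, -8.04] rv [-0.013, -0.688, -0.232]
n 3 row [0.75, 1.29, 3.52] [0.0, -0.1067, 0.0]  | pure shift now [1.11, 3.86, 10.69] rv [0.0, -0.32, 0.0]
```

```bash
python3 -m jog '[[-0.49,1.88,-1.31,-0.002,-0.1146,-0.0386,100],[-0.49,1.88,-1.31,-0.002,-0.1146,-0.0386,100],[-0.49,1.88,-1.31,-0.002,-0.1146,-0.0386,100],[-0.49,1.88,-1.31,-0.002,-0.1146,-0.0386,100],[-0.49,1.88,-1.31,-0.002,-0.1146,-0.0386,100],[-0.49,1.88,-1.31,-0.002,-0.1146,-0.0386,100]]';python3 -m jog '[[0.75,1.29,3.52,0,-0.1067,0,100],[0.75,1.29,3.52,0,-0.1067,0,100],[0.75,1.29,3.52,0,-0.1067,0,100],[0,0,0,0,0,0,100],[0,0,0,0,0,0,100]]';python3 - <<'E'
from h import *
s=st();cam('wrist','w15.png');g=np.array([552.3,107.9,45])
plan(g,toolR(3.283,-0.72),grasp=True)
E
```

```text
clock: 17.2
eef_pos: [489.8, 60.6, 189.6]
eef_rot: [-3.14, 0.403, -2.999]
wrist_force: [0.5, -0.5, 0.5]
finger_gap: 93.8
clock: 17.7
eef_pos: [512.6, 99.0, 95.8]
eef_rot: [3.14, 0.681, -2.999]
wrist_force: [0.7, -0.1, 0.6]
finger_gap: 94.5
{'clock': 17.7, 'joints': [0.109, 0.123, 2.202, 0.17, 0.138, -1.766], 'qd': [-0.01, -0.04, -0.039, -0.005, 0.014, 0.002], 'effort': [0.666, -31.021, -23.701, 0.25, -2.383, -0.152], 'eef_pos': [512.646, 99.0, 95.757], 'eef_rot': [3.14, 0.681, -2.999], 'wrist_force': [0.699, -0.073, 0.604], 'moment': [-0.006, 0.255, 0.009], 'finger_gap': 94.539}
n 2 row [0.12, 0.17, 4.21] [0.0011, -0.018, 0.0005]  | pure shift now [0.16, 0.33, 8.42] rv [0.002, -0.036, 0.001]
```

View pics/w15.png

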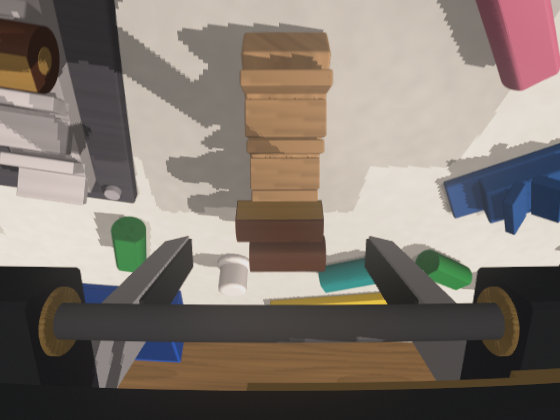

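```bash
python3 - <<'E'
from h import *
c=cam('wrist')
va,o=flatang(c,[552.3,107.9,45],1.712,(245,260,275,290,305,315),195,275)
print(va,c['M'][:3,3]);[print(x) for x in o]
for uv in((236,222),(324,220),(280,221)):print(onz(c,uv,52).round(1))
g=np.array([552.3,107.9,45]);rot=toolR(3.283,-0.66);z=rot.as_matrix()[:,2]
T=plan(g-55*z,rot,grasp=True);plan(g,rot,grasp=True,T0=T)
E
```

```text
53.45810294706489 [352.50353377  75.85115921 194.93677344]
(245, [(196, 66), (237, 56), (238, 199), (239, 174), (253, 109), (255, 69), (256, 66), (257, 47), (263, 69)])
(260, [(197, 41), (198, 96), (215, 38), (267, 64), (268, 197), (269, 147)])
(275, [(197, 53), (198, 86), (215, 38), (267, 64), (268, 203), (269, 151)])
(290, [(197, 62), (198, 72), (215, 47), (267, 66), (268, 204), (269, 150)])
(305, [(197, 83), (198, 62), (216, 43), (267, 69), (268, 205), (269, 146)])
(315, [(197, 77), (198, 69), (215, 42), (268, 132), (269, 172), (270, 86)])
[552.7  74.7  52. ]
[541.7 135.   52. ]
[547.2 105.   52. ]
n 1 row [0.23, 0.36, 2.95] [0.0018, 0.0262, 0.0007]  | pure shift now [0.23, 0.36, 2.95] rv [0.002, 0.026, 0.001]
n 2 row [-0.0, -0.0, 2.75] [0.0, 0.0, 0.0]  | pure shift now [-0.0, -0.0, 5.5] rv [0.0, 0.0, 0.0]
```

```bash
python3 -m jog '[[0.23,0.36,2.95,0.002,0.0262,0,100],[0,0,2.75,0,0,0,100],[0,0,2.75,0,0,0,100],[0,0,0,0,0,0,100]]';python3 - <<'E'
from h import *
s=st();cam('wrist','w16.png');g=np.array([552.3,107.9,45])
plan(g,toolR(3.283,-0.66),grasp=True)
E
```

```text
clock: 18.2
eef_pos: [560.2, 109.6, 34.1]
eef_rot: [3.139, 0.66, -3.0]
wrist_force: [-0.3, -0.8, 0.3]
finger_gap: 94.0
{'clock': 18.2, 'joints': [0.122, 0.359, 2.089, 0.401, 0.036, -1.986], 'qd': [0.004, -0.065, 0.041, -0.339, 0.021, 0.342], 'effort': [-0.023, -40.598, -23.989, 4.99, -2.061, -5.107], 'eef_pos': [560.219, 109.614, 34.12], 'eef_rot': [3.139, 0.66, -3.0], 'wrist_force': [-0.314, -0.763, 0.29], 'moment': [-0.012, 0.312, -0.04], 'finger_gap': 93.951}
n 1 row [-0.02, -0.06, 0.62] [0.0023, 0.0006, 0.0002]  | pure shift now [-0.02, -0.06, 0.62] rv [0.002, 0.001, 0.0]
```

View pics/w16.png

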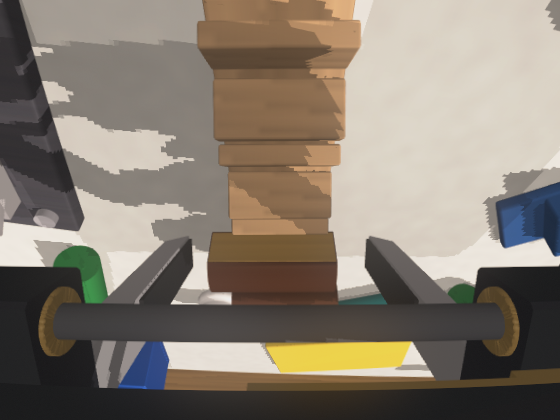

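```bash
python3 -m jog '[[0.05,-0.25,0.55,0,0.03,0,100],[0,0,0,0,0,0,80],[0,0,0,0,0,0,60],[0,0,0,0,0,0,55],[0,0,0,0,0,0,55],[0,0,0,0,0,0,55]]' 20;python3 - <<'E'
from h import *
s=st();rot=toolR(3.283,-0.0)
T=T_of(s);T[2,3]+=0;print(T[:3,3]-18.8*T[:3,2])
up=T[:3,:3].T@np.array([0,0,1]);print('up',up)
E
```

```text
clock: 18.85
eef_pos: [562.5, 107.7, 30.0]
eef_rot: [3.141, 0.632, -2.999]
wrist_force: [-4.3, -1.3, 5.6]
finger_gap: 60.0
{'clock': 18.85, 'joints': [0.118, 0.371, 2.069, 0.219, 0.072, -1.809], 'qd': [0.001, 0.001, -0.001, -0.001, 0.0, 0.003], 'effort': [-0.275, -42.941, -23.099, 0.033, -1.524, -0.02], 'eef_pos': [562.528, 107.693, 29.972], 'eef_rot': [3.141, 0.632, -2.999], 'wrist_force': [-4.311, -1.319, 5.646], 'moment': [-0.01, 0.275, -0.053], 'finger_gap': 59.969}
[551.53836343 106.09730546  45.14111422]
up [-5.90705466e-01  7.60750286e-04 -8.06886903e-01]
```

Lift 7 cm, then swing toward the jig with part of the turn, and measure.

```bash
python3 -m jog '[[-1.3,0,-1.78,0,0,0,55],[-1.3,0,-1.78,0,0,0,55],[-1.5,0,-2.05,0,0,0,55],[-1.5,0,-2.05,0,0,0,55],[0,0,0,0,0,0,55]]'; python3 - <<'E'
from h import *
s=st()
T=plan([491.5,-50,125],toolR(3.055,0.6),grasp=True,n=12)
E
```

```text
clock: 19.35
eef_pos: [563.6, 107.8, 127.6]
eef_rot: [3.141, 0.636, -2.999]
wrist_force: [-0.4, -0.6, -3.2]
finger_gap: 60.0
{'clock': 19.35, 'joints': [0.118, 0.17, 2.023, 0.051, 0.313, -1.639], 'qd': [-0.0, 0.06, 0.046, 0.015, -0.066, -0.015], 'effort': [0.062, -43.406, -31.292, -0.221, -0.689, 0.251], 'eef_pos': [563.649, 107.816, 127.635], 'eef_rot': [3.141, 0.636, -2.999], 'wrist_force': [-0.403, -0.643, -3.156], 'moment': [-0.079, 0.558, -0.022], 'finger_gap': 59.971}
n 12 row [0.8, -1.29, 0.07] [0.0004, 0.1025, 0.0204]  | pure shift now [9.46, -14.35, -4.74] rv [0.005, 1.23, 0.245]
```

```bash
python3 -m jog '[[0.8,-1.29,0.07,0,0.1025,0.0204,55],[0.8,-1.29,0.07,0,0.1025,0.0204,55],[0.8,-1.29,0.07,0,0.1025,0.0204,55],[0.8,-1.29,0.07,0,0.1025,0.0204,55],[0.8,-1.29,0.07,0,0.1025,0.0204,55],[0.8,-1.29,0.07,0,0.1025,0.0204,55]]';python3 -m jog '[[0.8,-1.29,0.07,0,0.1025,0.0204,55],[0.8,-1.29,0.07,0,0.1025,0.0204,55],[0.8,-1.29,0.07,0,0.1025,0.0204,55],[0.8,-1.29,0.07,0,0.1025,0.0204,55],[0.8,-1.29,0.07,0,0.1025,0.0204,55],[0.8,-1.29,0.07,0,0.1025,0.0204,55],[0,0,0,0,0,0,55],[0,0,0,0,0,0,55]]'; python3 - <<'E'
from h import *
s=st();c=cam('wrist','w17.png');T=T_of(s);g=T[:3,3]-18.8*T[:3,2];print(g)
va,o=flatang(c,g,1.4846,(222,235,260,300,325,336),225,305)
print(va);[print(x) for x in o]
E
```

```text
clock: 19.95
eef_pos: [527.0, 26.6, 100.3]
eef_rot: [3.102, 0.008, -3.114]
wrist_force: [-0.8, 0.2, -3.3]
finger_gap: 59.8
clock: 20.75
eef_pos: [479.3, -49.1, 105.3]
eef_rot: [3.136, -0.604, 3.059]
wrist_force: [0.4, -0.6, -1.6]
finger_gap: 59.7
{'clock': 20.75, 'joints': [-0.158, 0.634, 1.396, -0.037, 1.714, -1.638], 'qd': [0.014, -0.031, 0.006, -0.003, 0.002, 0.003], 'effort': [-1.148, -65.388, -31.21, -0.226, 2.153, 0.009], 'eef_pos': [479.347, -49.111, 105.282], 'eef_rot': [3.136, -0.604, 3.059], 'wrist_force': [0.356, -0.607, -1.564], 'moment': [-0.021, -0.454, -0.024], 'finger_gap': 59.656}
[489.97092991 -50.10537616 120.76106121]
-12.768136248375667
(222, [(235, 80), (236, 56), (264, 69), (265, 43), (296, 80), (303, 36)])
(235, [(229, 95), (230, 95), (235, 86), (236, 56), (264, 72), (265, 46), (296, 39)])
(260, [(229, 110), (230, 73), (235, 96), (264, 81), (295, 55), (296, 251), (297, 63), (298, 49), (303, 84)])
(300, [(229, 125), (230, 41), (235, 94), (264, 90), (295, 49), (296, 247), (297, 53), (298, 39), (303, 84)])
(325, [(235, 77), (264, 86), (296, 80)])
(336, [(233, 58), (234, 286), (263, 80), (264, 39), (295, 39), (296, 62)])
```

View pics/w17.png

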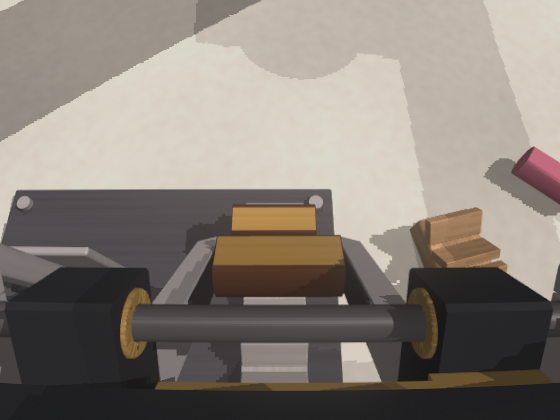

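```bash
python3 - <<'E'
from h import *
s=st()
T=plan([541.3,-57.3,115],toolR(3.055,1.054),grasp=True,n=5)
E
```

```text
{'clock': 20.8, 'joints': [-0.157, 0.633, 1.396, -0.037, 1.715, -1.638], 'qd': [0.005, -0.021, -0.002, -0.003, 0.013, 0.002], 'effort': [-0.791, -65.621, -30.896, -0.155, 1.912, 0.003], 'eef_pos': [479.411, -48.939, 105.991], 'eef_rot': [3.136, -0.603, 3.059], 'wrist_force': [0.007, 0.825, -2.382], 'moment': [-0.105, -0.456, -0.01], 'finger_gap': 59.927}
n 5 row [-0.66, -0.06, -0.65] [0.0005, 0.0903, 0.0008]  | pure shift now [-3.81, -0.3, -2.59] rv [0.003, 0.451, 0.004]
```

```bash
python3 -m jog '[[-0.66,-0.06,-0.65,0,0.09,0.001,55],[-0.66,-0.06,-0.65,0,0.09,0.001,55],[-0.66,-0.06,-0.65,0,0.09,0.001,55],[-0.66,-0.06,-0.65,0,0.09,0.001,55],[-0.66,-0.06,-0.65,0,0.09,0.001,55],[0,0,0,0,0,0,55],[0,0,0,0,0,0,55]]'; python3 - <<'E'
from h import *
s=st();c=cam('wrist','w18.png');T=T_of(s);g=T[:3,3]-18.8*T[:3,2];print(g)
va,o=flatang(c,g,1.4846,(222,235,325,336),225,305)
print(va);[print(x) for x in o]
T=plan([541.3,-57.3,60],toolR(3.055,1.054),grasp=True)
T=plan([541.3,-57.3,46],toolR(3.055,1.054),grasp=True,T0=T)
E
```

```text
clock: 21.5
eef_pos: [524.9, -56.0, 105.9]
eef_rot: [3.14, -1.052, 3.054]
wrist_force: [-0.3, 0.0, -1.6]
finger_gap: 59.9
{'clock': 21.5, 'joints': [-0.149, 1.019, 0.93, -0.066, 2.242, -1.642], 'qd': [-0.002, -0.048, 0.009, -0.002, 0.005, 0.0], 'effort': [-0.067, -79.654, -31.358, -0.183, 3.01, -0.0], 'eef_pos': [524.853, -55.998, 105.927], 'eef_rot': [3.14, -1.052, 3.054], 'wrist_force': [-0.306, 0.019, -1.563], 'moment': [-0.098, -0.66, 0.041], 'finger_gap': 59.907}
[541.11274982 -57.45221383 115.25068686]
-38.3741253330335
(222, [(235, 56), (236, 64), (264, 80), (265, 68), (296, 105)])
(235, [(235, 85), (236, 68), (264, 81), (265, 70), (296, 41)])
(325, [(235, 82), (264, 104), (265, 38), (296, 90)])
(336, [(234, 223), (235, 53), (239, 58), (240, 96), (296, 91)])
n 2 row [-2.44, 0.01, 1.39] [0.0012, 0.0017, -0.0004]  | pure shift now [-4.88, 0.02, 2.79] rv [0.002, 0.003, -0.001]
n 1 row [-1.22, -0.0, 0.69] [0.0, 0.0, 0.0]  | pure shift now [-1.22, -0.0, 0.69] rv [0.0, 0.0, 0.0]
```

View pics/w18.png

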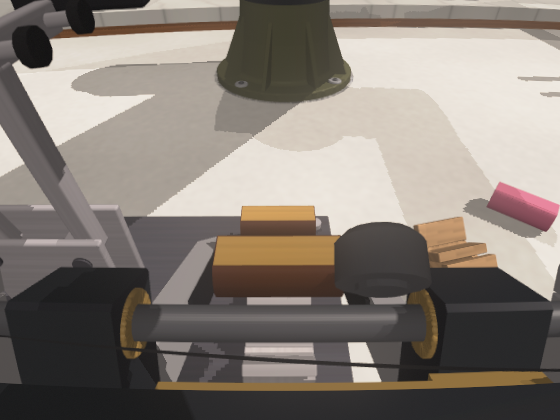

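```bash
python3 -m jog '[[-2.44,0.01,1.39,0,0.001,0,55],[-2.44,0.01,1.39,0,0.001,0,55],[-0.61,0,0.35,0,0,0,55],[-0.61,0,0.34,0,0,0,55],[0,0,0,0,0,0,55]]'; python3 - <<'E'
from h import *
s=st();c=cam('wrist','w19.png');c=cam('side','s19.png')
T=plan([541.3,-57.3,44.5],toolR(3.055,1.054),grasp=True)
E
```

```text
clock: 22.05
eef_pos: [525.0, -56.3, 37.1]
eef_rot: [3.141, -1.055, 3.052]
wrist_force: [-0.3, -0.3, -2.4]
finger_gap: 60.1
{'clock': 22.05, 'joints': [-0.15, 1.115, 0.921, -0.062, 2.159, -1.635], 'qd': [-0.0, -0.01, -0.008, 0.0, 0.016, -0.0], 'effort': [0.025, -84.491, -29.76, -0.156, 2.653, 0.025], 'eef_pos': [525.003, -56.284, 37.106], 'eef_rot': [3.141, -1.055, 3.052], 'wrist_force': [-0.343, -0.267, -2.362], 'moment': [-0.017, -0.717, 0.01], 'finger_gap': 60.096}
n 1 row [-0.19, 0.05, 0.14] [0.0028, -0.0003, -0.0015]  | pure shift now [-0.19, 0.05, 0.14] rv [0.003, -0.0, -0.002]
```

View pics/w19.png

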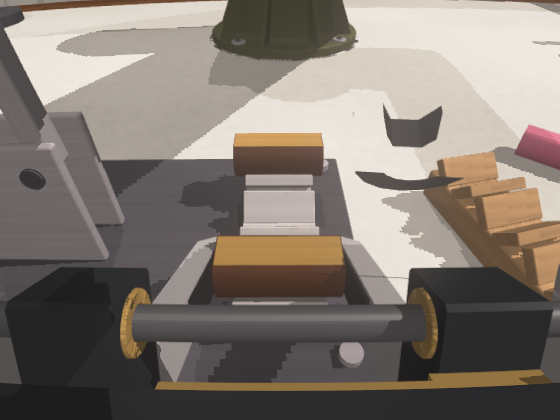

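View pics/s19.png

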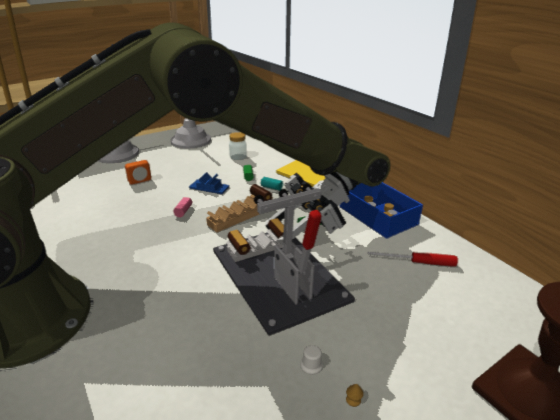

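```bash
python3 -m jog '[[-0.15,0.05,0.1,0,0,0,55],[0,0,0,0,0,0,55]]';python3 -m jog '[[-0.1,0,0.06,0,0,0,55],[0,0,0,0,0,0,55]]'
```

```text
clock: 22.35
eef_pos: [525.2, -55.9, 35.6]
eef_rot: [-3.141, -1.055, 3.051]
wrist_force: [3.3, -0.9, 3.7]
finger_gap: 59.8
clock: 22.55
eef_pos: [525.2, -55.9, 35.5]
eef_rot: [-3.141, -1.056, 3.051]
wrist_force: [3.1, -0.9, 13.6]
finger_gap: 59.9
```

```bash
python3 -m jog '[[0,0,0,0,0,0,66],[0,0,0,0,0,0,70],[0,0,0,0,0,0,80],[0,0,0,0,0,0,100],[0,0,0,0,0,0,100]]';python3 -m jog '[[0,0,-3,0,0,0,100],[0,0,-3,0,0,0,100],[0.5,0,-3,0,-0.1,0,100],[0.5,0,-3,0,-0.1,0,100],[0,0,0,0,-0.12,0,100],[0,0,0,0,-0.12,0,100],[0,0,0,0,-0.12,0,100]]';python3 - <<'E'
from h import *
s=st();cam('wrist','w20.png')
E
```

```text
clock: 23.05
eef_pos: [524.6, -55.8, 33.2]
eef_rot: [3.141, -1.057, 3.052]
wrist_force: [0.1, -0.1, 0.1]
finger_gap: 86.4
clock: 23.75
eef_pos: [622.0, -64.6, 103.5]
eef_rot: [3.141, -0.491, 3.052]
wrist_force: [0.9, 0.4, -0.9]
finger_gap: 94.0
{'clock': 23.75, 'joints': [-0.15, 0.883, 0.932, -0.029, 1.816, -1.631], 'qd': [-0.022, -0.913, 1.241, 0.069, -1.512, 0.012], 'effort': [0.492, -72.663, -39.819, -0.207, 4.567, 0.017], 'eef_pos': [622.002, -64.557, 103.504], 'eef_rot': [3.141, -0.491, 3.052], 'wrist_force': [0.901, 0.412, -0.944], 'moment': [-0.029, -0.28, 0.021], 'finger_gap': 93.966}
```

View pics/w20.png

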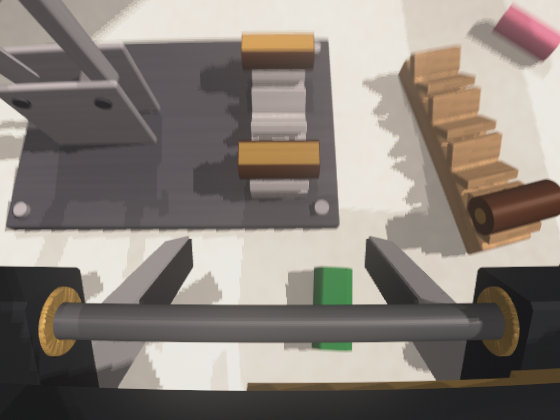

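```bash
python3 - <<'E'
from h import *
T=plan([550,0,200],toolR(3.1,0),n=6)
E
```

```text
n 6 row [1.67, 0.99, -1.18] [0.0019, -0.0804, -0.0079]  | pure shift now [11.24, 5.78, -4.86] rv [0.012, -0.483, -0.047]
```

```bash
python3 -m jog '[[1.67,0.99,-1.18,0.002,-0.0804,-0.008,100],[1.67,0.99,-1.18,0.002,-0.0804,-0.008,100],[1.67,0.99,-1.18,0.002,-0.0804,-0.008,100],[1.67,0.99,-1.18,0.002,-0.0804,-0.008,100],[1.67,0.99,-1.18,0.002,-0.0804,-0.008,100],[1.67,0.99,-1.18,0.002,-0.0804,-0.008,100],[0,0,0,0,0,0,100],[0,0,0,0,0,0,100]]';python3 - <<'E'
from h import *
s=st();c=cam('wrist','w21.png')
cv2.imwrite('pics/w21a.png',cv2.resize(c['color'][80:290,180:420],None,fx=3,fy=2.8,interpolation=cv2.INTER_CUBIC))
E
```

```text
clock: 24.6
eef_pos: [551.7, -0.5, 200.1]
eef_rot: [3.141, -0.015, 3.101]
wrist_force: [0.9, 0.5, -0.9]
finger_gap: 93.7
{'clock': 24.6, 'joints': [-0.067, 0.317, 1.511, 0.0, 1.328, -1.598], 'qd': [-0.01, 0.045, -0.017, 0.0, -0.002, -0.002], 'effort': [0.747, -56.995, -34.353, 0.016, 0.001, 0.023], 'eef_pos': [551.66, -0.483, 200.12], 'eef_rot': [3.141, -0.015, 3.101], 'wrist_force': [0.854, 0.481, -0.909], 'moment': [0.027, 0.006, -0.011], 'finger_gap': 93.697}
```

View pics/w21.png

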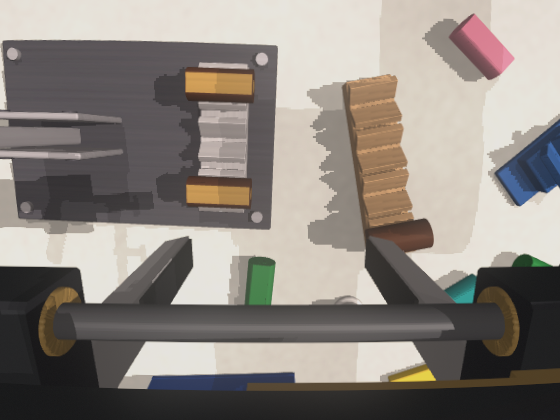

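```bash
python3 - <<'E'
from h import *
c=cam('wrist')
for g,cols,r in(([441.5,-48.5,45],(200,215,235,245),(60,110)),([541.3,-57.3,45],(195,210,225,240),(168,215))):
    va,o=flatang(c,g,1.4846,cols,*r);print('va',va);[print(x) for x in o]
f=lambda uv:onz(c,uv,57).round(1)
print(f((184.5,83)),f((253.5,85)),f((187,191)),f((251,192)))
E
```

```text
va -7.593181190413597
(200, [(61, 189), (62, 79), (66, 277), (67, 60), (70, 38), (71, 123), (72, 90), (91, 109), (92, 147), (100, 144), (101, 161), (103, 86), (107, 43), (108, 123)])
(215, [(61, 68), (62, 202), (66, 72), (67, 322), (71, 107), (72, 104), (92, 175), (93, 42), (100, 76), (101, 167), (102, 82), (103, 39)])
(235, [(62, 132), (63, 136), (67, 163), (68, 207), (72, 126), (73, 69), (93, 156), (101, 97), (102, 184), (103, 47), (104, 61)])
(245, [(62, 111), (63, 118), (67, 155), (68, 191), (72, 50), (73, 135), (93, 92), (94, 78), (101, 46), (102, 178), (103, 125), (105, 66)])
va 9.42514144206329
(195, [(175, 40), (183, 36), (184, 143), (185, 52), (202, 157), (203, 61), (206, 41), (207, 63)])
(210, [(168, 125), (174, 121), (175, 110), (176, 166), (184, 78), (185, 133), (203, 188), (206, 93), (207, 121), (210, 49), (211, 74)])
(225, [(168, 75), (174, 42), (175, 139), (176, 179), (177, 40), (185, 93), (186, 76), (203, 88), (204, 77), (207, 117), (208, 79), (211, 101)])
(240, [(169, 78), (176, 103), (177, 216), (185, 37), (186, 117), (204, 119), (205, 49), (207, 72), (208, 161), (212, 108)])
[441.3 -78.9  57. ] [446.  -17.9  57. ] [538.  -85.5  57. ] [541.5 -25.5  57. ]
```

```bash
python3 - <<'E'
from h import *
c=cam('side');g=np.array([594.9,120.3,45]);rot=toolR(3.283,-0.55);z=rot.as_matrix()[:,2]
T=plan(g-110*z,rot,grasp=True,n=7)
E
```

```text
n 7 row [0.25, 1.62, 1.08] [-0.0069, -0.0807, -0.0255]  | pure shift now [0.77, 11.42, 7.6] rv [-0.048, -0.565, -0.179]
```

```bash
python3 -m jog '[[0.25,1.62,1.08,-0.007,-0.0807,-0.0255,100],[0.25,1.62,1.08,-0.007,-0.0807,-0.0255,100],[0.25,1.62,1.08,-0.007,-0.0807,-0.0255,100],[0.25,1.62,1.08,-0.007,-0.0807,-0.0255,100],[0.25,1.62,1.08,-0.007,-0.0807,-0.0255,100],[0.25,1.62,1.08,-0.007,-0.0807,-0.0255,100],[0.25,1.62,1.08,-0.007,-0.0807,-0.0255,100],[0,0,0,0,0,0,100]]';python3 - <<'E'
from h import *
s=st();c=cam('wrist','w22.png');g=np.array([594.9,120.3,45])
im=c['color'].copy()
for k in(-30,0,30):
    u=proj(c,g+k*np.array([np.cos(1.712),np.sin(1.712),0]))[0];print(u);cv2.circle(im,(int(u[0]),int(u[1])),2,(0,255,0),-1)
cv2.imwrite('pics/w22.png',im)
E
```

```text
clock: 25.55
eef_pos: [545.7, 114.7, 120.9]
eef_rot: [3.141, 0.548, -2.998]
wrist_force: [0.5, -1.0, -0.4]
finger_gap: 93.8
{'clock': 25.55, 'joints': [0.141, 0.166, 2.008, 0.004, 0.419, -1.577], 'qd': [-0.035, -0.014, -0.092, 0.016, 0.155, -0.018], 'effort': [1.381, -40.434, -27.95, -0.235, -3.889, 0.295], 'eef_pos': [545.707, 114.674, 120.851], 'eef_rot': [3.141, 0.548, -2.998], 'wrist_force': [0.462, -0.962, -0.371], 'moment': [-0.046, 0.266, 0.055], 'finger_gap': 93.82}
[238.66241832 215.7584933 ]
[276.43361333 215.79099319]
[314.20553643 215.81571338]
```

View pics/w22.png

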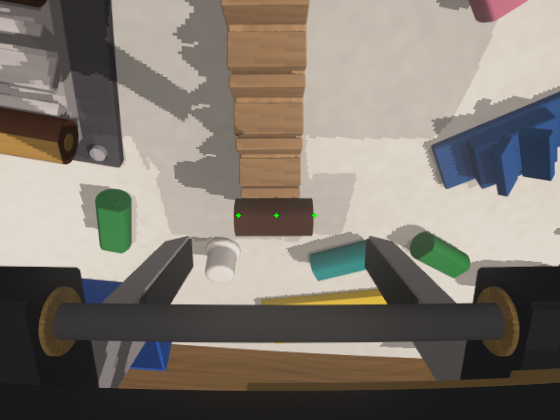

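```bash
python3 - <<'E'
from h import *
g=np.array([595.2,118.4,45]);rot=toolR(3.283,-0.62);z=rot.as_matrix()[:,2]
T=plan(g-30*z,rot,grasp=True,n=2)
plan(g,rot,grasp=True,T0=T)
E
```

```text
n 2 row [0.06, -0.13, 4.01] [0.0004, -0.0362, 0.0002]  | pure shift now [-0.03, -0.26, 8.02] rv [0.001, -0.072, 0.0]
n 1 row [-0.0, -0.0, 3.0] [0.0, 0.0, 0.0]  | pure shift now [-0.0, -0.0, 3.0] rv [0.0, 0.0, 0.0]
```

```bash
python3 -m jog '[[0.06,-0.13,4.01,0,-0.0362,0,100],[0.06,-0.13,4.01,0,-0.0362,0,100],[0,0,1.5,0,0,0,100],[0,0,1.5,0,0,0,100],[0,0,0,0,0,0,100]]';python3 - <<'E'
from h import *
s=st();cam('wrist','w23.png');g=np.array([595.2,118.4,45]);plan(g,toolR(3.283,-0.62),grasp=True)
E
```

```text
clock: 26.1
eef_pos: [608.0, 119.0, 30.0]
eef_rot: [3.141, 0.621, -3.002]
wrist_force: [0.2, 0.1, 0.6]
finger_gap: 93.8
{'clock': 26.1, 'joints': [0.132, 0.447, 1.938, 0.04, 0.135, -1.617], 'qd': [0.007, -0.058, 0.031, -0.006, 0.006, 0.006], 'effort': [0.035, -48.479, -25.292, 0.078, -1.89, -0.089], 'eef_pos': [607.952, 118.987, 30.017], 'eef_rot': [3.141, 0.621, -3.002], 'wrist_force': [0.218, 0.106, 0.562], 'moment': [0.057, 0.286, 0.041], 'finger_gap': 93.789}
n 1 row [0.2, 0.1, 0.02] [-0.0, 0.0023, -0.0009]  | pure shift now [0.2, 0.1, 0.02] rv [-0.0, 0.002, -0.001]
```

View pics/w23.png

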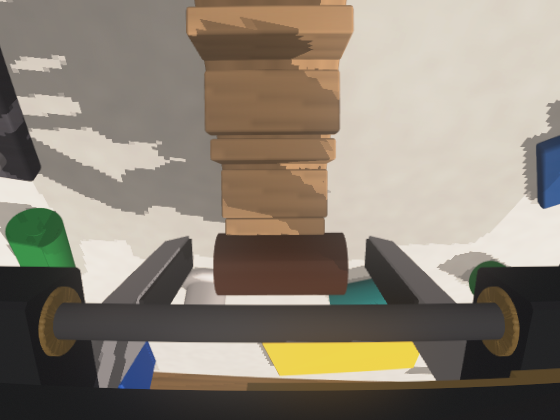

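```bash
python3 -m jog '[[0.1,0,0,0,0,0,80],[0,0,0,0,0,0,60],[0,0,0,0,0,0,55],[0,0,0,0,0,0,55],[0,0,0,0,0,0,55]]' 20;python3 -m jog '[[-1.2,0,-1.68,0,0,0,55],[-1.2,0,-1.68,0,0,0,55],[-1.2,0,-1.68,0,0,0,55],[0,0,0,0,0,0,55]]';python3 - <<'E'
from h import *
s=st()
g=np.array([595.2,118.4,100.]);plan(g,toolR(3.283,0.95),grasp=True,n=12)
E
```

```text
clock: 26.65
eef_pos: [606.2, 119.8, 31.3]
eef_rot: [3.141, 0.625, -3.0]
wrist_force: [-2.1, -1.7, 4.0]
finger_gap: 59.8
clock: 27.05
eef_pos: [606.8, 119.9, 95.3]
eef_rot: [3.141, 0.629, -3.0]
wrist_force: [0.2, -0.6, -2.7]
finger_gap: 59.8
{'clock': 27.05, 'joints': [0.134, 0.318, 1.922, 0.019, 0.273, -1.596], 'qd': [-0.0, 0.052, 0.034, 0.004, -0.05, -0.005], 'effort': [0.058, -50.509, -29.727, -0.079, -0.922, 0.074], 'eef_pos': [606.81, 119.865, 95.326], 'eef_rot': [3.141, 0.629, -3.0], 'wrist_force': [0.211, -0.64, -2.717], 'moment': [-0.037, 0.506, -0.006], 'finger_gap': 59.769}
n 12 row [0.24, 0.0, 0.08] [0.0, 0.1315, 0.0001]  | pure shift now [2.55, 0.02, -1.08] rv [0.0, 1.579, 0.001]
```

```bash
python3 -m jog '[[0.24,0,0.08,0,0.1315,0,55],[0.24,0,0.08,0,0.1315,0,55],[0.24,0,0.08,0,0.1315,0,55],[0.24,0,0.08,0,0.1315,0,55],[0.24,0,0.08,0,0.1315,0,55],[0.24,0,0.08,0,0.1315,0,55]]';python3 -m jog '[[0.24,0,0.08,0,0.1315,0,55],[0.24,0,0.08,0,0.1315,0,55],[0.24,0,0.08,0,0.1315,0,55],[0.24,0,0.08,0,0.1315,0,55],[0.24,0,0.08,0,0.1315,0,55],[0.24,0,0.08,0,0.1315,0,55],[0,0,0,0,0,0,55],[0,0,0,0,0,0,55]]'; python3 - <<'E'
from h import *
s=st();c=cam('wrist','w24.png');T=T_of(s);print(T[:3,3]-18.8*T[:3,2])
T=plan([595.2,118.4,55],toolR(3.283,0.95),grasp=True,n=1);plan([595.2,118.4,46],toolR(3.283,0.95),grasp=True,T0=T)
E
```

```text
clock: 27.65
eef_pos: [593.6, 118.0, 83.2]
eef_rot: [3.141, -0.17, -3.0]
wrist_force: [-0.3, 0.1, -2.9]
finger_gap: 60.1
clock: 28.45
eef_pos: [579.4, 116.0, 84.4]
eef_rot: [3.141, -0.952, -2.999]
wrist_force: [-0.7, -0.1, -2.3]
finger_gap: 59.9
{'clock': 28.45, 'joints': [0.137, 1.151, 0.674, -0.005, 2.268, -1.577], 'qd': [0.001, -0.077, 0.004, -0.002, 0.004, 0.002], 'effort': [-0.137, -83.752, -32.886, -0.029, 3.051, 0.009], 'eef_pos': [579.38, 115.957, 84.437], 'eef_rot': [3.141, -0.952, -2.999], 'wrist_force': [-0.713, -0.083, -2.282], 'moment': [0.07, -0.712, -0.025], 'finger_gap': 59.941}
[594.53665536 118.11569087  95.34755254]
n 1 row [-3.46, 0.02, 2.43] [-0.0001, 0.0009, 0.0007]  | pure shift now [-3.46, 0.02, 2.43] rv [-0.0, 0.001, 0.001]
n 1 row [-0.73, -0.0, 0.52] [0.0, 0.0, 0.0]  | pure shift now [-0.73, -0.0, 0.52] rv [0.0, 0.0, 0.0]
```

View pics/w24.png

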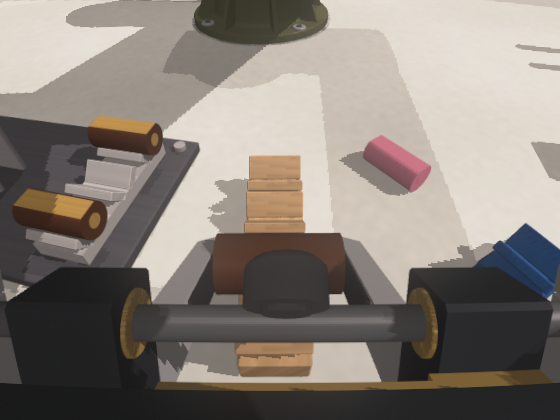

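```bash
python3 -m jog '[[-1.73,0.01,1.22,0,0,0,55],[-1.73,0.01,1.22,0,0,0,55],[-0.37,0,0.26,0,0,0,55],[-0.37,0,0.26,0,0,0,55],[0,0,0,0,0,0,55]]';python3 -m jog '[[-0.1,0,0.07,0,0,0,55],[0,0,0,0,0,0,55]]'
```

```text
clock: 29.0
eef_pos: [579.9, 116.2, 35.6]
eef_rot: [3.141, -0.952, -2.999]
wrist_force: [0.5, 0.0, -1.9]
finger_gap: 60.2
clock: 29.2
eef_pos: [580.1, 116.2, 35.2]
eef_rot: [3.141, -0.952, -2.999]
wrist_force: [2.4, 0.8, 4.9]
finger_gap: 60.1
```

```bash
python3 -m jog '[[-0.06,0,0.04,0,0,0,55],[0,0,0,0,0,0,66],[0,0,0,0,0,0,70],[0,0,0,0,0,0,80],[0,0,0,0,0,0,100],[0,0,0,0,0,0,100]]';python3 -m jog '[[0,0,-3,0,0,0,100],[0,0,-3,0,0,0,100],[0,0,-2,0,0,0,100],[0,0,0,0,0,0,100]]';python3 - <<'E'
from h import *
s=st();g=np.array([594.8,118.2,45]);rot=toolR(3.283,-0.62);z=rot.as_matrix()[:,2]
plan(g-110*z,rot,grasp=True)
plan([600,115,190],toolR(3.283,0))
E
```

```text
clock: 29.8
eef_pos: [579.7, 116.2, 33.3]
eef_rot: [3.141, -0.953, -2.999]
wrist_force: [-0.9, 0.4, 0.7]
finger_gap: 85.9
clock: 30.2
eef_pos: [629.6, 122.9, 73.1]
eef_rot: [3.141, -0.957, -2.999]
wrist_force: [-0.2, 0.2, -0.1]
finger_gap: 94.1
{'clock': 30.2, 'joints': [0.137, 1.392, 0.239, -0.005, 2.468, -1.578], 'qd': [0.001, -0.025, -0.039, 0.002, -0.067, -0.0], 'effort': [-0.015, -99.445, -36.967, -0.036, 3.494, 0.001], 'eef_pos': [629.635, 122.896, 73.071], 'eef_rot': [3.141, -0.957, -2.999], 'wrist_force': [-0.153, 0.154, -0.104], 'moment': [0.101, -0.348, 0.044], 'finger_gap': 94.128}
n 11 row [0.98, 0.0, -0.24] [0.0001, -0.1433, 0.0]  | pure shift now [8.85, 0.03, 4.54] rv [0.001, -1.577, 0.0]
n 7 row [1.29, -0.05, -1.25] [0.0001, -0.1367, 0.0001]  | pure shift now [11.31, -0.36, -4.25] rv [0.0, -0.957, 0.0]
```

```bash
python3 -m jog '[[1.29,-0.05,-1.25,0,-0.1367,0,100],[1.29,-0.05,-1.25,0,-0.1367,0,100],[1.29,-0.05,-1.25,0,-0.1367,0,100],[1.29,-0.05,-1.25,0,-0.1367,0,100],[1.29,-0.05,-1.25,0,-0.1367,0,100],[1.29,-0.05,-1.25,0,-0.1367,0,100],[1.29,-0.05,-1.25,0,-0.1367,0,100]]';python3 - <<'E'
from h import *
s=st();g=np.array([594.8,118.2,45]);rot=toolR(3.283,-0.62);z=rot.as_matrix()[:,2]
plan(g-90*z,rot,grasp=True)
E
```

```text
clock: 30.9
eef_pos: [602.7, 115.5, 193.4]
eef_rot: [3.141, 0.002, -3.0]
wrist_force: [1.0, 0.6, 0.3]
finger_gap: 94.0
{'clock': 30.9, 'joints': [0.13, 0.451, 1.344, 0.001, 1.345, -1.583], 'qd': [-0.016, -1.222, 1.426, 0.014, -1.557, -0.02], 'effort': [0.416, -50.228, -40.734, -0.048, 3.458, 0.049], 'eef_pos': [602.742, 115.548, 193.392], 'eef_rot': [3.141, 0.002, -3.0], 'wrist_force': [0.986, 0.637, 0.303], 'moment': [0.062, -0.075, 0.009], 'finger_gap': 94.048}
n 5 row [1.41, 0.07, 1.54] [0.0001, -0.1236, 0.0]  | pure shift now [4.9, 0.37, 9.03] rv [0.001, -0.618, 0.0]
```

```bash
python3 -m jog '[[1.41,0.07,1.54,0,-0.1236,0,100],[1.41,0.07,1.54,0,-0.1236,0,100],[1.41,0.07,1.54,0,-0.1236,0,100],[1.41,0.07,1.54,0,-0.1236,0,100],[1.41,0.07,1.54,0,-0.1236,0,100],[0,0,0,0,0,0,100],[0,0,0,0,0,0,100]]';python3 - <<'E'
from h import *
s=st();c=cam('wrist','w25.png');g=np.array([594.8,118.2,45]);rot=toolR(3.283,-0.62);z=rot.as_matrix()[:,2]
im=c['color'].copy()
u=proj(c,g)[0];print(u)
plan(g,rot,grasp=True)
va,o=flatang(c,g,1.712,(250,270,290,310),185,250);print(va);[print(x) for x in o]
E
```

```text
clock: 31.6
eef_pos: [553.9, 112.2, 103.3]
eef_rot: [3.141, 0.599, -3.0]
wrist_force: [1.0, -0.4, 0.5]
finger_gap: 94.0
{'clock': 31.6, 'joints': [0.132, 0.204, 2.037, 0.02, 0.302, -1.598], 'qd': [-0.002, 0.0, -0.052, -0.0, 0.022, -0.001], 'effort': [0.183, -39.631, -24.332, 0.03, -2.156, -0.033], 'eef_pos': [553.945, 112.203, 103.273], 'eef_rot': [3.141, 0.599, -3.0], 'wrist_force': [0.958, -0.411, 0.46], 'moment': [-0.008, 0.269, 0.033], 'finger_gap': 93.963}
[278.45332821 220.08434914]
n 3 row [0.0, 0.01, 3.01] [0.0003, -0.0065, -0.0]  | pure shift now [-0.05, 0.01, 9.03] rv [0.001, -0.019, -0.0]
49.0076940594026
(250, [(189, 78), (191, 69), (201, 103), (240, 48), (241, 172), (242, 159)])
(270, [(189, 68), (191, 67), (201, 132), (222, 44), (240, 45), (241, 184), (242, 171)])
(290, [(189, 52), (191, 68), (201, 117), (222, 51), (240, 81), (241, 210), (242, 128), (247, 69)])
(310, [(200, 88), (201, 198), (222, 43), (240, 92), (241, 209), (242, 83), (243, 118), (244, 44)])
```

View pics/w25.png

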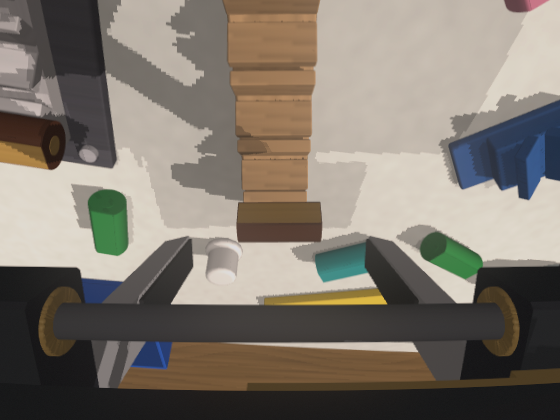

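```bash
python3 -m jog '[[0,0.01,3.01,0,-0.006,0,100],[0,0.01,3.01,0,-0.006,0,100],[0,0.01,1.5,0,-0.006,0,100],[0,0,1.5,0,0,0,100],[0,0,0,0,0,0,80],[0,0,0,0,0,0,60],[0,0,0,0,0,0,55],[0,0,0,0,0,0,55]]' 20;python3 -m jog '[[0,0,0,0,0,0,55],[-1.2,0,-1.65,0,0,0,55],[-1.5,0,-2.05,0,0,0,55],[-1.5,0,-2.05,0,0,0,55],[0,0,0,0,0,0,55]]';python3 - <<'E'
from h import *
s=st()
plan([510,-30,125],toolR(3.055,0.5),grasp=True,n=12)
E
```

```text
clock: 32.45
eef_pos: [604.3, 119.8, 28.9]
eef_rot: [3.141, 0.619, -3.0]
wrist_force: [-0.1, 0.2, -0.0]
finger_gap: 65.6
clock: 32.95
eef_pos: [606.1, 119.9, 102.5]
eef_rot: [3.141, 0.623, -3.0]
wrist_force: [-0.3, -0.3, -2.5]
finger_gap: 59.9
{'clock': 32.95, 'joints': [0.134, 0.305, 1.916, 0.018, 0.298, -1.594], 'qd': [-0.0, 0.06, 0.043, 0.005, -0.06, -0.005], 'effort': [0.065, -50.157, -30.144, -0.079, -0.757, 0.074], 'eef_pos': [606.082, 119.942, 102.45], 'eef_rot': [3.141, 0.623, -3.0], 'wrist_force': [-0.287, -0.317, -2.457], 'moment': [-0.023, 0.539, -0.023], 'finger_gap': 59.866}
n 12 row [0.96, -1.21, -0.19] [0.0013, 0.0931, 0.02]  | pure shift now [9.8, -13.28, -7.8] rv [0.015, 1.118, 0.24]
```

```bash
python3 -m jog '[[0.96,-1.21,-0.19,0.001,0.0931,0.02,55],[0.96,-1.21,-0.19,0.001,0.0931,0.02,55],[0.96,-1.21,-0.19,0.001,0.0931,0.02,55],[0.96,-1.21,-0.19,0.001,0.0931,0.02,55],[0.96,-1.21,-0.19,0.001,0.0931,0.02,55],[0.96,-1.21,-0.19,0.001,0.0931,0.02,55]]';python3 -m jog '[[0.96,-1.21,-0.19,0.001,0.0931,0.02,55],[0.96,-1.21,-0.19,0.001,0.0931,0.02,55],[0.96,-1.21,-0.19,0.001,0.0931,0.02,55],[0.96,-1.21,-0.19,0.001,0.0931,0.02,55],[0.96,-1.21,-0.19,0.001,0.0931,0.02,55],[0.96,-1.21,-0.19,0.001,0.0931,0.02,55],[0,0,0,0,0,0,55],[0,0,0,0,0,0,55]]'; python3 - <<'E'
from h import *
s=st();c=cam('wrist','w26.png');T=T_of(s);g=T[:3,3]-18.8*T[:3,2];print(g)
va,o=flatang(c,g,1.4846,(222,235,325,336),225,305)
print(va);[print(x) for x in o]
E
```

```text
clock: 33.55
eef_pos: [554.2, 41.8, 85.5]
eef_rot: [3.107, 0.051, -3.116]
wrist_force: [0.1, 0.7, -2.7]
finger_gap: 59.6
clock: 34.35
eef_pos: [499.7, -29.4, 104.5]
eef_rot: [3.138, -0.503, 3.057]
wrist_force: [0.6, -0.0, -2.6]
finger_gap: 60.1
{'clock': 34.35, 'joints': [-0.124, 0.609, 1.402, -0.016, 1.634, -1.606], 'qd': [0.013, -0.024, 0.01, -0.001, 0.002, 0.0], 'effort': [-1.093, -65.612, -32.128, -0.159, 1.922, 0.016], 'eef_pos': [499.672, -29.437, 104.518], 'eef_rot': [3.138, -0.503, 3.057], 'wrist_force': [0.633, -0.023, -2.596], 'moment': [0.037, -0.332, -0.003], 'finger_gap': 60.056}
[508.70265607 -30.2605647  120.9862702 ]
-7.039621869513363
(222, [(225, 122), (236, 76), (237, 75), (238, 263), (241, 86), (242, 88), (274, 36), (275, 85), (276, 46), (300, 190), (301, 43), (303, 79)])
(235, [(236, 79), (237, 47), (238, 103), (239, 176), (241, 84), (242, 94), (274, 40), (275, 93), (300, 223), (301, 63), (303, 88)])
(325, [(237, 39), (238, 259), (239, 172), (241, 87), (242, 58), (268, 36), (269, 74), (275, 55), (299, 80), (300, 353), (301, 77), (303, 157)])
(336, [(237, 65), (238, 390), (240, 49), (241, 97), (256, 52), (275, 56), (299, 86), (300, 358), (301, 64), (303, 174)])
```

View pics/w26.png

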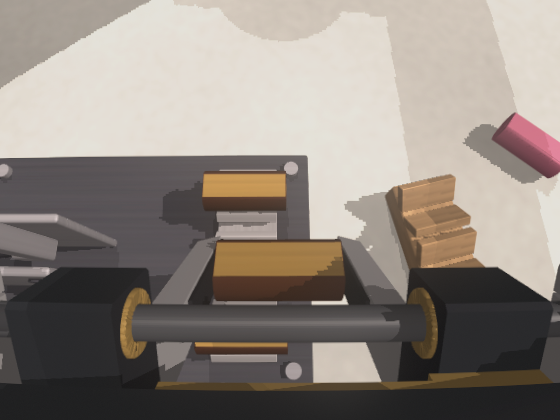

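```bash
python3 - <<'E'
from h import *
plan([490.3,-52.9,105],toolR(3.055,0.823),grasp=True,n=4)
E
```

```text
n 4 row [0.24, -0.61, 0.57] [0.0004, 0.08, 0.0006]  | pure shift now [1.23, -2.44, 2.13] rv [0.001, 0.32, 0.003]
```

```bash
python3 -m jog '[[0.24,-0.61,0.57,0,0.08,0.001,55],[0.24,-0.61,0.57,0,0.08,0.001,55],[0.24,-0.61,0.57,0,0.08,0.001,55],[0.24,-0.61,0.57,0,0.08,0.001,55],[0,0,0,0,0,0,55],[0,0,0,0,0,0,55]]'; python3 - <<'E'
from h import *
s=st();c=cam('wrist','w27.png');T=T_of(s);g=T[:3,3]-18.8*T[:3,2]-1.75*T[:3,0];print(g)
va,o=flatang(c,g,1.4846,(222,235,325,336),225,305)
print(va);[print(x) for x in o]
T=plan([490.3,-52.9,60],toolR(3.055,0.823),grasp=True)
T=plan([490.3,-52.9,47.3],toolR(3.055,0.823),grasp=True,T0=T)
E
```

```text
clock: 35.0
eef_pos: [476.8, -51.6, 92.7]
eef_rot: [3.142, -0.821, 3.053]
wrist_force: [0.4, -1.0, -1.9]
finger_gap: 60.0
{'clock': 35.0, 'joints': [-0.156, 0.784, 1.27, -0.052, 1.907, -1.634], 'qd': [0.003, -0.024, -0.003, -0.001, 0.006, -0.001], 'effort': [-0.566, -70.96, -29.416, -0.213, 2.565, -0.013], 'eef_pos': [476.82, -51.641, 92.716], 'eef_rot': [3.142, -0.821, 3.053], 'wrist_force': [0.449, -1.043, -1.919], 'moment': [0.026, -0.596, 0.005], 'finger_gap': 60.042}
[491.71593013 -52.96615578 104.2423104 ]
-24.680952530102296
(222, [(238, 67), (241, 64), (242, 95), (275, 76), (276, 52)])
(235, [(238, 41), (239, 174), (241, 67), (242, 82), (275, 75), (276, 56), (300, 38)])
(325, [(228, 104), (231, 49), (241, 76), (242, 46), (274, 52), (275, 124), (300, 75)])
(336, [(238, 51), (241, 72), (242, 47), (262, 69), (275, 49), (300, 75)])
n 2 row [-1.67, -0.01, 1.58] [0.0007, 0.0011, -0.0007]  | pure shift now [-3.34, -0.01, 3.16] rv [0.001, 0.002, -0.001]
n 1 row [-0.93, -0.0, 0.86] [0.0, 0.0, 0.0]  | pure shift now [-0.93, -0.0, 0.86] rv [0.0, 0.0, 0.0]
```

View pics/w27.png

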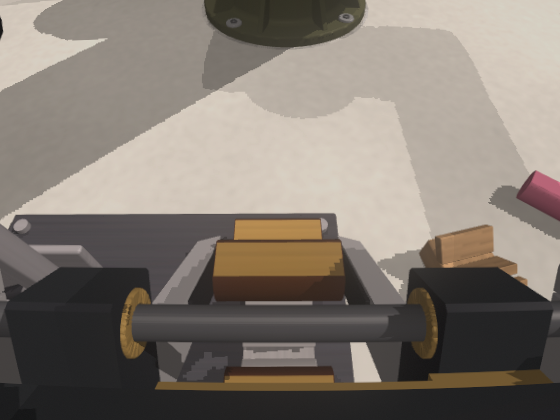

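```bash
python3 -m jog '[[-1.67,-0.01,1.58,0,0,0,55],[-1.67,-0.01,1.58,0,0,0,55],[-0.47,0,0.43,0,0,0,55],[-0.46,0,0.43,0,0,0,55],[0,0,0,0,0,0,55]]';python3 -m jog '[[-0.08,0,0.08,0,0,0,55],[0,0,0,0,0,0,55]]';python3 -m jog '[[-0.07,0,0.07,0,0,0,55],[0,0,0,0,0,0,55]]'
```

```text
clock: 35.55
eef_pos: [476.3, -52.2, 34.7]
eef_rot: [-3.141, -0.823, 3.052]
wrist_force: [-1.4, 0.6, -2.6]
finger_gap: 59.6
clock: 35.75
eef_pos: [476.4, -52.3, 33.9]
eef_rot: [-3.141, -0.823, 3.052]
wrist_force: [1.6, 0.3, -0.7]
finger_gap: 59.7
clock: 35.95
eef_pos: [476.5, -52.3, 33.7]
eef_rot: [-3.141, -0.823, 3.052]
wrist_force: [3.3, 1.0, 8.7]
finger_gap: 60.0
```

```bash
python3 -m jog '[[0,0,0,0,0,0,66],[0,0,0,0,0,0,70],[0,0,0,0,0,0,80],[0,0,0,0,0,0,100],[0,0,0,0,0,0,100]]';python3 -m jog '[[0,0,-3,0,0,0,100],[0,0,-3,0,0,0,100],[0,0,-3,0,-0.1,0,100],[1,0,-3,0,-0.14,0,100],[0.5,0,-1,0,-0.14,0,100]]';python3 - <<'E'
from h import *
s=st();plan([500,-40,205],toolR(3.055,0))
E
```

```text
clock: 36.45
eef_pos: [475.9, -52.3, 32.1]
eef_rot: [-3.141, -0.825, 3.052]
wrist_force: [-0.0, -0.7, -0.5]
finger_gap: 86.7
clock: 36.95
eef_pos: [557.6, -59.7, 135.7]
eef_rot: [-3.141, -0.435, 3.052]
wrist_force: [0.5, 0.6, 0.0]
finger_gap: 94.0
{'clock': 36.95, 'joints': [-0.158, 0.66, 1.22, -0.03, 1.696, -1.636], 'qd': [-0.033, -1.025, 1.049, 0.077, -1.396, -0.014], 'effort': [0.598, -57.497, -38.415, -0.243, 4.917, 0.038], 'eef_pos': [557.582, -59.679, 135.673], 'eef_rot': [-3.141, -0.435, 3.052], 'wrist_force': [0.488, 0.574, 0.019], 'moment': [-0.011, -0.28, 0.056], 'finger_gap': 93.963}
n 4 row [1.9, 0.36, -1.28] [0.0, -0.1089, -0.0007]  | pure shift now [8.28, 1.44, -3.79] rv [0.0, -0.435, -0.003]
```

```bash
python3 -m jog '[[1.9,0.36,-1.28,0,-0.1089,0,100],[1.9,0.36,-1.28,0,-0.1089,0,100],[1.9,0.36,-1.28,0,-0.1089,0,100],[1.9,0.36,-1.28,0,-0.1089,0,100],[0,0,0,0,0,0,100],[0,0,0,0,0,0,100]]';python3 - <<'E'
from h import *
s=st();c=cam('wrist','w28.png')
cv2.imwrite('pics/w28a.png',cv2.resize(c['color'][100:290,170:370],None,fx=4,fy=3.1,interpolation=cv2.INTER_CUBIC))
E
```

```text
clock: 37.55
eef_pos: [498.5, -39.8, 204.2]
eef_rot: [-3.141, -0.008, 3.052]
wrist_force: [0.1, 0.4, -0.9]
finger_gap: 94.0
{'clock': 37.55, 'joints': [-0.152, 0.194, 1.655, -0.001, 1.3, -1.634], 'qd': [-0.004, 0.063, -0.031, -0.002, 0.006, -0.0], 'effort': [0.281, -50.106, -33.658, 0.005, -0.071, -0.0], 'eef_pos': [498.485, -39.812, 204.161], 'eef_rot': [-3.141, -0.008, 3.052], 'wrist_force': [0.08, 0.381, -0.871], 'moment': [0.013, -0.016, -0.042], 'finger_gap': 93.955}
```

View pics/w28.png

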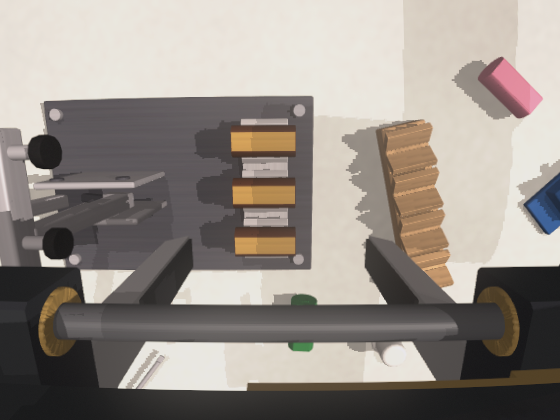

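View pics/w28a.png

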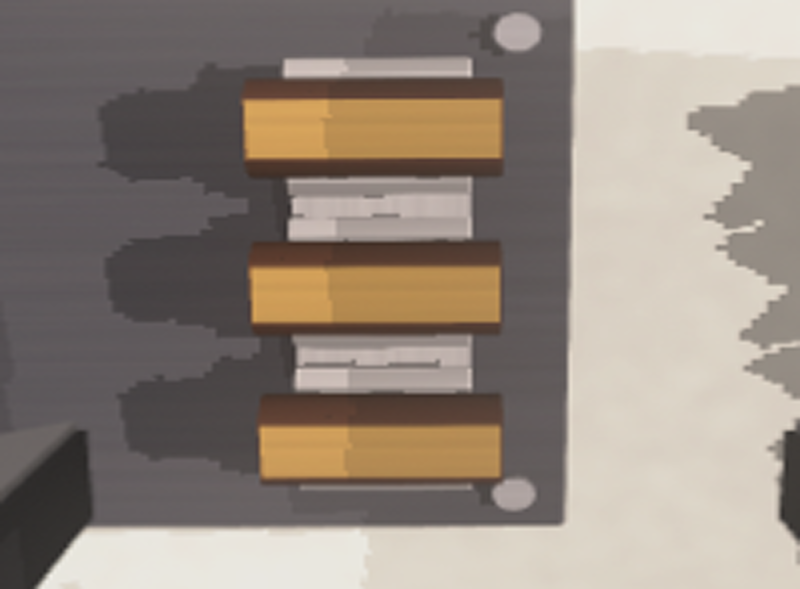

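```bash
cat >> h.py <<'E'
def angs(c,g,ax,col,rows):
    """rows: bar top, flat top, flat bottom, bar bottom. angle of flat from up toward u"""
    u=np.array([-np.sin(ax),np.cos(ax),0]);b=[]
    for r in rows:
        o,d=ray(c,(col,r)); b.append(np.arctan2(d@u,-d[2]))
    bc=(b[0]+b[3])/2; o=c['M'][:3,3]; D=(o[2]-g[2])/np.cos(bc)  # dist in section
    va=-bc # direction coupling->camera, from up toward u
    # corner: angle psi from view dir (toward +u): offset tan(b-bc)=15 sin(psi)/(D-15cos psi)
    from scipy.optimize import brentq
    ps=[brentq(lambda p:15*np.sin(p)-np.tan(bb-bc)*(D-15*np.cos(p)),-1.5,1.5) for bb in b[1:3]]
    w=np.degrees(ps[0]-ps[1]); return np.degrees(va+np.mean(ps)),w,'axis u',(o@u+D*np.sin(bc)), 'wid',2*D*np.sin((b[0]-b[3])/2)
E
python3 - <<'E'
from h import *
c=cam('wrist');a=c['color'].astype(float);ax=1.4846
u=np.array([-np.sin(ax),np.cos(ax),0]);ex=np.array([np.cos(ax),np.sin(ax),0])
gs=[[441.7,-48.7,45],[491.5,-53,45],[541.3,-57.3,45]]
for g,r in zip(gs,((118,162),(172,212),(222,260))):
    print('nest u',np.dot(u,g))
    for col in(240,246,285,290):
        p=a[r[0]:r[1],col-2:col+3].mean(1); sat=(p[:,2]-p[:,0])/(p[:,2]+1)*100
        gr=np.abs(np.diff(p,axis=0)).sum(1)
        print(col,[(r[0]+i+.5,int(gr[i])) for i in range(1,len(gr)-1) if gr[i]>25 and gr[i]>=gr[i-1] and gr[i]>=gr[i+1]])
E
```

```text
nest u -444.25270782766705
240 [(124.5, 122), (131.5, 203), (150.5, 185), (156.5, 67)]
246 [(124.5, 231), (131.5, 208), (150.5, 222), (156.5, 203)]
285 [(123.5, 178), (131.5, 141), (150.5, 178), (156.5, 249)]
290 [(124.5, 49), (131.5, 141), (150.5, 139), (156.5, 81)]
nest u -494.2380055619177
240 [(177.5, 57), (185.5, 115), (203.5, 150)]
246 [(177.5, 236), (185.5, 115), (203.5, 158), (207.5, 134)]
285 [(176.5, 130), (185.5, 116), (203.5, 137), (207.5, 121)]
290 [(177.5, 46), (185.5, 116), (203.5, 155), (207.5, 44)]
nest u -544.2233032961683
240 [(226.5, 37), (237.5, 144), (253.5, 112), (256.5, 66)]
246 [(225.5, 196), (237.5, 141), (253.5, 111), (256.5, 104)]
285 [(226.5, 181), (237.5, 101), (253.5, 113), (256.5, 94)]
290 [(226.5, 71), (237.5, 98), (253.5, 118), (256.5, 25)]
```

```bash
cat >> h.py <<'E'
def edge(a,col,r):
    p=a[int(r)-4:int(r)+6,col-2:col+3].mean(1); g=np.abs(np.diff(p,axis=0)).sum(1); rr=int(r)-4+np.arange(len(g))+.5
    k=np.argmax(g*np.exp(-((rr-r)/1.5)**2)); s=slice(max(k-1,0),k+2); w=np.clip(g[s]-8,0,None); return (rr[s]*w).sum()/w.sum()
E
python3 - <<'E'
from h import *
c=cam('wrist');a=c['color'].astype(float);ax=1.4846
gs=[[441.7,-48.7,45],[491.5,-53,45],[541.3,-57.3,45]]
for n,g,rows in zip('CAB',gs,((124.5,131.5,150.5,156.5),(177.3,185.5,203.5,207.5),(226.2,237.5,253.5,256.5))):
    for col in(240,245,250,270,280,285,290):
        e=[edge(a,col,r) for r in rows];print(n,col,np.round(e,1),[np.round(x,1) if not isinstance(x,str) else x for x in angs(c,g,ax,col,e)])
E
```

```text
C 240 [124.3 131.5 150.8 156.9] [np.float64(-0.8), np.float64(70.9), 'axis u', np.float64(-445.0), 'wid', np.float64(30.5)]
C 245 [124.3 131.5 150.6 156.8] [np.float64(-0.7), np.float64(70.1), 'axis u', np.float64(-445.0), 'wid', np.float64(30.4)]
C 250 [124.3 131.5 150.5 156.8] [np.float64(-0.6), np.float64(70.1), 'axis u', np.float64(-445.0), 'wid', np.float64(30.4)]
C 270 [124.2 131.3 150.6 156.6] [np.float64(-0.7), np.float64(71.0), 'axis u', np.float64(-445.0), 'wid', np.float64(30.3)]
C 280 [124.1 131.2 150.6 156.7] [np.float64(-0.8), np.float64(71.1), 'axis u', np.float64(-445.0), 'wid', np.float64(30.5)]
C 285 [124.1 131.2 150.5 156.3] [np.float64(-1.6), np.float64(71.0), 'axis u', np.float64(-444.8), 'wid', np.float64(30.2)]
C 290 [124.2 131.2 150.3 156.5] [np.float64(-0.4), np.float64(70.2), 'axis u', np.float64(-445.0), 'wid', np.float64(30.2)]
A 240 [177.2 185.7 203.9 208.3] [np.float64(0.1), np.float64(71.0), 'axis u', np.float64(-495.1), 'wid', np.float64(30.4)]
A 245 [177.2 185.7 203.9 208. ] [np.float64(-0.5), np.float64(71.2), 'axis u', np.float64(-495.0), 'wid', np.
[... 800 characters left out ...]
(-5.7), np.float64(74.8), 'axis u', np.float64(-544.5), 'wid', np.float64(30.7)]
B 250 [225.9 237.2 254.3 256.3] [np.float64(-5.8), np.float64(75.3), 'axis u', np.float64(-544.6), 'wid', np.float64(30.6)]
B 270 [225.8 237.2 254.  256.4] [np.float64(-4.3), np.float64(72.3), 'axis u', np.float64(-544.7), 'wid', np.float64(30.7)]
B 280 [226.2 237.2 253.9 256.4] [np.float64(-2.6), np.float64(70.8), 'axis u', np.float64(-544.9), 'wid', np.float64(30.4)]
B 285 [226.3 237.2 253.9 256.5] [np.float64(-2.4), np.float64(70.8), 'axis u', np.float64(-545.0), 'wid', np.float64(30.4)]
B 290 [226.3 237.1 253.9 256.4] [np.float64(-2.4), np.float64(70.9), 'axis u', np.float64(-545.0), 'wid', np.float64(30.2)]
```

```bash
python3 - <<'E'
from h import *
c=cam('wrist');ax=1.4846
o=np.array([491.5,-53,0]);ex=-np.array([np.cos(ax),np.sin(ax),0])
for n,r,l,rr in(('C',141,230.8,295.2),('A',194.5,232,295),('B',245.5,234.5,295.2)):
    x=[(onz(c,(q,r),57)-o)@ex for q in(l,rr)];print(n,np.round(x,1),np.mean(x).round(2))
# cradle ends at ridge z=40 : crop rows
for n,r,l,rr in(('01',167,242.5,287.8),('12',222,244,287.8)):
    x=[(onz(c,(q,r),40)-o)@ex for q in(l,rr)];print('cradle',n,np.round(x,1),np.mean(x).round(2))
E
```

```text
C [ 29.4 -29.6] -0.06
A [ 29.9 -29.6] 0.12
B [ 29.1 -30.1] -0.51
cradle 01 [ 21.  -23.3] -1.1
cradle 12 [ 21.  -23.3] -1.18
```

```bash
python3 - <<'E'
from h import *
T=plan([498,-40,280],toolR(3.052,0),n=2)
T=plan([473.7,-259.2,275],toolR(1.487),T0=T,n=12)
T=plan([473.7,-259.2,166],toolR(1.487),T0=T,n=4)
E
```

```text
n 2 row [0.08, -0.01, -3.89] [-0.0001, -0.0057, 0.0001]  | pure shift now [0.19, -0.01, -7.77] rv [-0.0, -0.011, 0.0]
n 12 row [-1.31, -1.56, 0.04] [-0.0, -0.0, 0.1304]  | pure shift now [0.46, -22.05, 0.5] rv [-0.0, -0.0, 1.565]
n 4 row [0.0, -0.0, 2.72] [0.0, 0.0, 0.0]  | pure shift now [0.0, -0.0, 10.9] rv [0.0, 0.0, 0.0]
```

```bash
python3 -m jog '[[0.08,0,-3.89,0,-0.005,0,60],[0.08,0,-3.89,0,-0.005,0,60],[-1.31,-1.56,0.04,0,0,0.1304,60],[-1.31,-1.56,0.04,0,0,0.1304,60],[-1.31,-1.56,0.04,0,0,0.1304,60],[-1.31,-1.56,0.04,0,0,0.1304,60],[-1.31,-1.56,0.04,0,0,0.1304,60],[-1.31,-1.56,0.04,0,0,0.1304,60]]';python3 -m jog '[[-1.31,-1.56,0.04,0,0,0.1304,60],[-1.31,-1.56,0.04,0,0,0.1304,60],[-1.31,-1.56,0.04,0,0,0.1304,60],[-1.31,-1.56,0.04,0,0,0.1304,60],[-1.31,-1.56,0.04,0,0,0.1304,60],[-1.31,-1.56,0.04,0,0,0.1304,60],[0,0,0,0,0,0,60],[0,0,0,0,0,0,60]]';python3 - <<'E'
from h import *
s=st();c=cam('wrist','w29.png')
T=plan([473.7,-259.2,166],toolR(1.487),n=4)
E
```

```text
clock: 38.55
eef_pos: [531.4, -155.2, 277.4]
eef_rot: [-3.141, -0.001, 2.265]
wrist_force: [1.3, 0.5, -0.6]
finger_gap: 56.6
clock: 39.35
eef_pos: [474.1, -259.0, 275.7]
eef_rot: [-3.141, -0.001, 1.49]
wrist_force: [-1.1, -1.0, 1.0]
finger_gap: 56.4
{'clock': 39.35, 'joints': [-0.568, 0.234, 1.442, 0.0, 1.466, -0.487], 'qd': [0.02, -0.003, -0.003, 0.002, -0.0, -0.005], 'effort': [-1.277, -50.937, -36.455, -0.002, 0.055, 0.288], 'eef_pos': [474.148, -258.964, 275.658], 'eef_rot': [-3.141, -0.001, 1.49], 'wrist_force': [-1.124, -0.98, 0.966], 'moment': [-0.069, 0.051, -0.051], 'finger_gap': 56.449}
n 4 row [-0.02, -0.01, 2.74] [0.0, -0.0001, 0.0009]  | pure shift now [-0.06, -0.06, 10.98] rv [0.0, -0.0, 0.003]
```

View pics/w29.png

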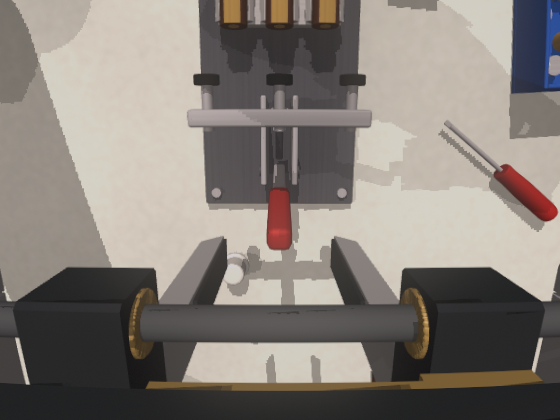

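```bash
python3 - <<'E'
from h import *
c=cam('wrist')
print(onz(c,(279.5,236),223),'expected top',np.array([491.5,-53])+(184+145*np.cos(1.35))*np.array([-.0859,-.9963]))
E
python3 -m jog '[[-0.02,-0.01,2.74,0,0,0,60],[-0.02,-0.01,2.74,0,0,0,60],[-0.02,-0.01,2.74,0,0,0,60],[-0.02,-0.01,2.74,0,0,0,60],[0,0,0,0,0,0,60],[0,0,0,0,0,0,40],[0,0,0,0,0,0,10],[0,0,0,0,0,0,10]]' 25;python3 -m jog '[[0,0,0,0,0,0,10],[0,0,0,0,0,0,10],[0,0,0,0,0,0,10]]'
```

```text
[ 475.35162135 -265.29840871  223.        ] expected top [ 472.96656221 -267.95767254]
clock: 40.25
eef_pos: [474.0, -259.8, 168.1]
eef_rot: [3.139, 0.001, 1.488]
wrist_force: [-0.3, 0.3, 0.2]
finger_gap: 35.7
clock: 40.55
eef_pos: [474.2, -259.8, 167.2]
eef_rot: [3.138, 0.001, 1.488]
wrist_force: [7.5, -1.0, -0.1]
finger_gap: 17.9
```

```bash
python3 -m jog '[[-1.03,0,0.29,0,0,0,10],[-1.0,0,0.39,0,0,0,10],[-0.95,0,0.49,0,0,0,10],[-0.9,0,0.58,0,0,0,10],[-0.84,0,0.66,0,0,0,10],[-0.77,0,0.75,0,0,0,10]]';python3 -m jog '[[-0.69,0,0.82,0,0,0,10],[-0.6,0,0.88,0,0,0,10],[-0.51,0,0.94,0,0,0,10],[-0.42,0,0.99,0,0,0,10],[0,0,0,0,0,0,10]]';python3 - <<'E'
from h import *
s=st();c=cam('side','s30.png');cam('wrist','w30.png')
E
```

```text
clock: 41.15
eef_pos: [469.7, -315.7, 136.7]
eef_rot: [3.137, 0.003, 1.487]
wrist_force: [1.9, -3.5, 9.6]
finger_gap: 17.8
clock: 41.65
eef_pos: [467.8, -338.7, 99.4]
eef_rot: [3.137, 0.004, 1.487]
wrist_force: [5.3, -10.0, 1.8]
finger_gap: 17.9
{'clock': 41.65, 'joints': [-0.69, 0.463, 1.556, -0.001, 1.117, -0.605], 'qd': [0.008, -0.012, -0.001, -0.003, 0.019, 0.004], 'effort': [3.201, -56.527, -26.54, 1.298, 2.028, -0.059], 'eef_pos': [467.794, -338.741, 99.405], 'eef_rot': [3.137, 0.004, 1.487], 'wrist_force': [5.309, -9.978, 1.818], 'moment': [-1.849, -0.533, 0.007], 'finger_gap': 17.899}
```

View pics/s30.png

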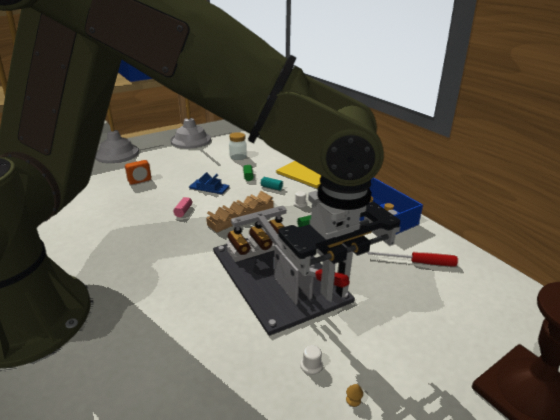

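View pics/w30.png

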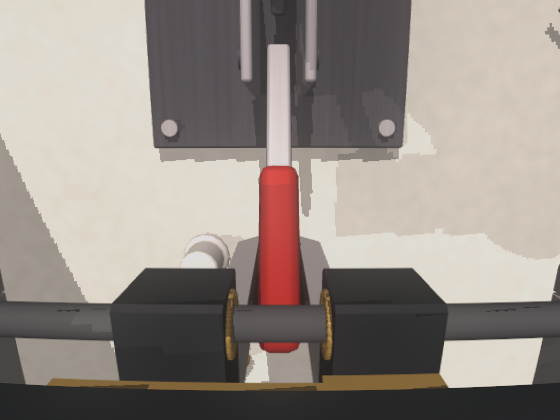

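```bash
python3 - <<'E'
from h import *
c=cam('side');cv2.imwrite('pics/s31.png',cv2.resize(c['color'][190:310,200:360],None,fx=5,fy=5,interpolation=cv2.INTER_CUBIC))
E
```

```text
(no output)
```

View pics/s31.png

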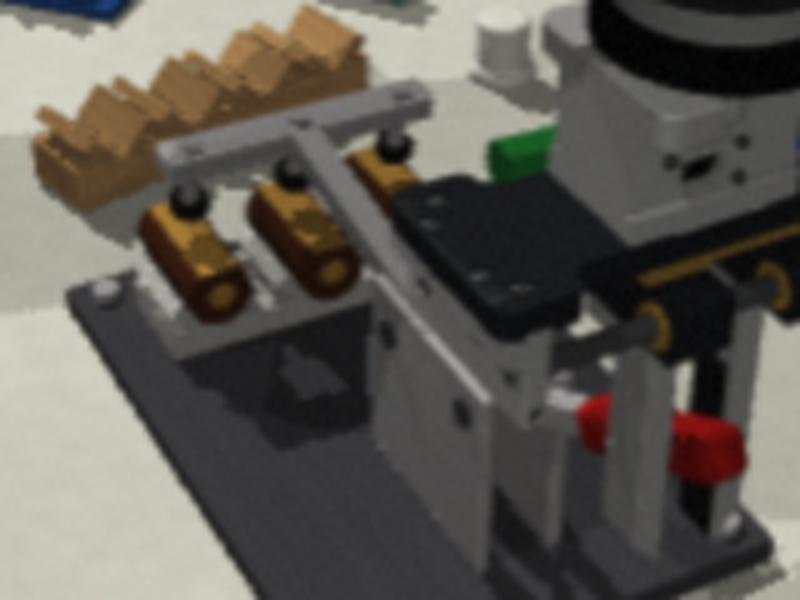

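All three lie centred with flats up and pads just above. Push on to level.

```bash
python3 -m jog '[[-0.32,0,1.02,0,0,0,10],[-0.21,0,1.05,0,0,0,10],[0,0,0,0,0,0,10]]';python3 -m jog '[[-0.11,0,1.06,0,0,0,10],[0,0,0,0,0,0,10]]';python3 -m jog '[[-0.03,0,0.6,0,0,0,10],[0,0,0,0,0,0,10]]'
```

```text
clock: 42.1
eef_pos: [467.4, -344.0, 78.8]
eef_rot: [3.137, 0.004, 1.487]
wrist_force: [2.6, -11.4, 2.6]
finger_gap: 17.8
clock: 42.3
eef_pos: [467.3, -345.2, 68.3]
eef_rot: [3.137, 0.004, 1.487]
wrist_force: [3.2, -12.3, 2.5]
finger_gap: 17.5
clock: 42.5
eef_pos: [467.3, -345.5, 62.6]
eef_rot: [3.137, 0.004, 1.487]
wrist_force: [2.8, -13.1, 2.6]
finger_gap: 17.5
```

```bash
python3 -m jog '[[0,0,0.3,0,0,0,10],[0,0,0,0,0,0,10]]';python3 -m jog '[[0,0,0.3,0,0,0,10],[0,0,0,0,0,0,10]]'
```

```text
clock: 42.7
eef_pos: [467.3, -345.5, 59.8]
eef_rot: [3.137, 0.005, 1.487]
wrist_force: [2.0, -13.5, 1.5]
finger_gap: 17.6
clock: 42.9
eef_pos: [467.3, -345.4, 56.8]
eef_rot: [3.137, 0.004, 1.487]
wrist_force: [2.5, -13.5, 1.7]
finger_gap: 17.6
```

```bash
python3 - <<'E'
from h import *
c=cam('side');cv2.imwrite('pics/s32.png',cv2.resize(c['color'][190:310,200:360],None,fx=5,fy=5,interpolation=cv2.INTER_CUBIC))
E
```

```text
(no output)
```

View pics/s32.png

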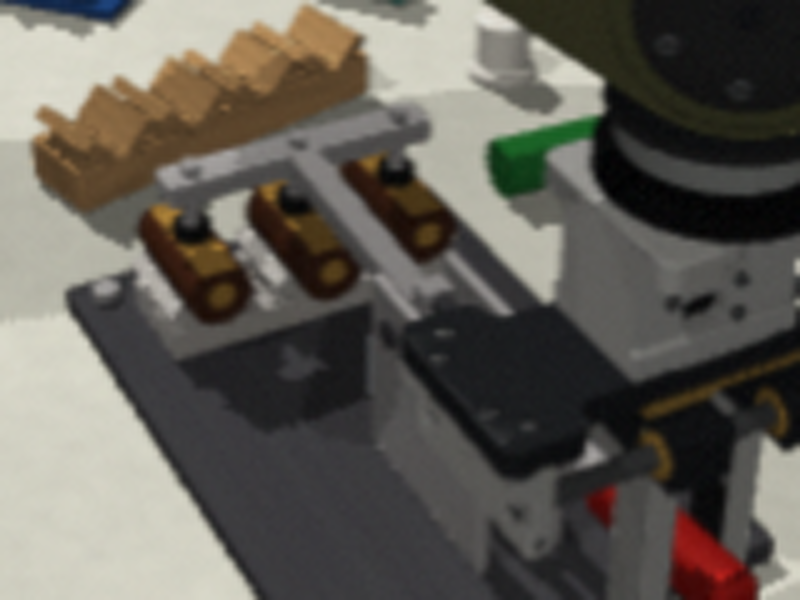

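```bash
python3 -m jog '[[0,0,0,0,0,0,50],[0,0,0,0,0,0,50],[0,0,0,0,0,0,50],[0,0,-3,0,0,0,50],[0,0,-3,0,0,0,50],[0,0,0,0,0,0,0],[0,0,0,0,0,0,0],[0,0,0,0,0,0,0]]';python3 -m jog '[[0,0,0,0,0,0,0],[0,0,0,0,0,0,0]]';python3 - <<'E'
from h import *
c=cam('wrist','w33.png');c=cam('side');cv2.imwrite('pics/s33.png',cv2.resize(c['color'][190:330,200:360],None,fx=4.2,fy=4.2,interpolation=cv2.INTER_CUBIC))
E
```

```text
clock: 43.75
eef_pos: [466.1, -342.7, 114.4]
eef_rot: [-3.141, -0.001, 1.488]
wrist_force: [0.3, 0.3, 0.4]
finger_gap: 26.2
clock: 43.95
eef_pos: [466.2, -343.0, 114.7]
eef_rot: [-3.141, -0.001, 1.488]
wrist_force: [-0.2, -0.5, 0.1]
finger_gap: 10.6
```

View pics/w33.png

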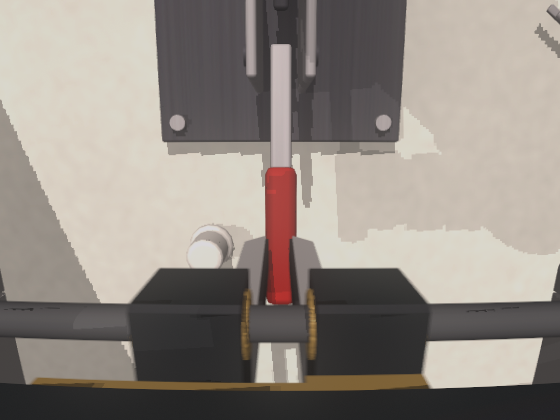

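View pics/s33.png

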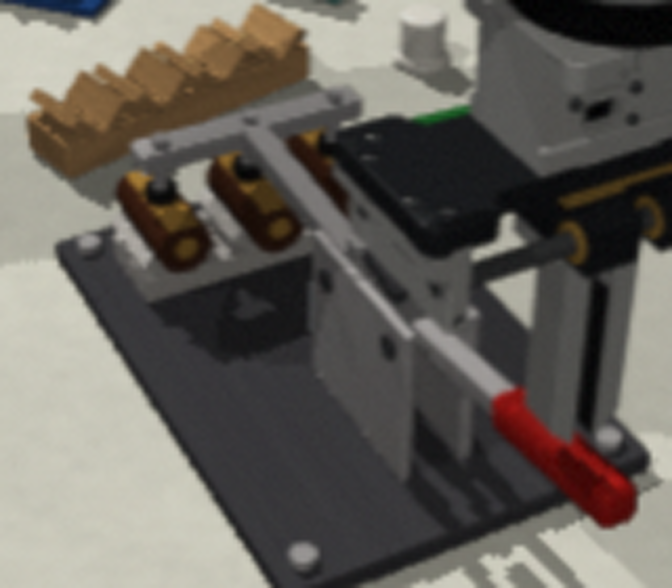

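```bash
python3 -m jog '[[0,0.03,0.9,0,0,0,0],[0,0,0.9,0,0,0,0],[0,0,0.2,0,0,0,0],[0,0,0,0,0,0,0]]';python3 -m jog '[[0,0,0.2,0,0,0,0],[0,0,0,0,0,0,0]]';python3 -m jog '[[0,0,0.15,0,0,0,0],[0,0,0,0,0,0,0]]'
```

```text
clock: 44.45
eef_pos: [466.5, -343.0, 94.7]
eef_rot: [-3.141, -0.001, 1.487]
wrist_force: [-0.2, -0.3, -0.1]
finger_gap: 0.6
clock: 44.65
eef_pos: [466.8, -343.2, 93.4]
eef_rot: [3.141, 0.0, 1.487]
wrist_force: [0.2, -0.3, 0.9]
finger_gap: 0.7
clock: 44.85
eef_pos: [466.8, -343.2, 91.9]
eef_rot: [3.141, 0.0, 1.488]
wrist_force: [-0.1, -0.6, 0.2]
finger_gap: 0.4
```

```bash
python3 -m jog '[[0,0,0.12,0,0,0,0],[0,0,0,0,0,0,0]]';python3 -m jog '[[0,0,0.1,0,0,0,0],[0,0,0,0,0,0,0]]';python3 -m jog '[[0,0,0.1,0,0,0,0],[0,0,0,0,0,0,0]]'
```

```text
clock: 45.05
eef_pos: [466.9, -343.3, 91.2]
eef_rot: [3.14, 0.001, 1.488]
wrist_force: [-1.0, -0.1, 3.0]
finger_gap: 0.7
clock: 45.25
eef_pos: [467.0, -343.3, 91.0]
eef_rot: [3.14, 0.001, 1.487]
wrist_force: [-4.6, 3.0, 10.7]
finger_gap: 0.3
clock: 45.45
eef_pos: [467.0, -343.4, 90.8]
eef_rot: [3.14, 0.001, 1.488]
wrist_force: [-6.4, 5.4, 19.9]
finger_gap: 0.6
```

```bash
python3 -m jog '[[0,0,0.08,0,0,0,0],[0,0,0,0,0,0,0],[0,0,-2,0,0,0,0],[0,0,-4,0,0,0,0],[0,0,-4,0,0,0,30],[0,0,-4,0,0,0,60],[0,0,0,0,0,0,60]]';python3 - <<'E'
from h import *
st();T=plan([500,60,260],toolR(3.055,0))
c=cam('side');cv2.imwrite('pics/s34.png',cv2.resize(c['color'][190:330,200:360],None,fx=4.2,fy=4.2,interpolation=cv2.INTER_CUBIC))
E
```

```text
clock: 46.15
eef_pos: [468.0, -344.2, 233.7]
eef_rot: [3.133, 0.005, 1.487]
wrist_force: [0.9, 0.5, 0.7]
finger_gap: 21.1
{'clock': 46.15, 'joints': [-0.697, 0.344, 1.397, 0.0, 1.391, -0.614], 'qd': [0.0, 0.055, 0.092, 0.001, -0.08, 0.001], 'effort': [-0.074, -56.362, -36.866, 0.047, 1.355, -0.002], 'eef_pos': [467.975, -344.221, 233.682], 'eef_rot': [3.133, 0.005, 1.487], 'wrist_force': [0.939, 0.49, 0.685], 'moment': [-0.052, 0.054, 0.016], 'finger_gap': 21.074}
n 11 row [3.1, 2.66, -0.24] [0.0002, 0.001, -0.1425]  | pure shift now [40.53, -0.15, -2.85] rv [0.002, 0.011, -1.567]
```

View pics/s34.png

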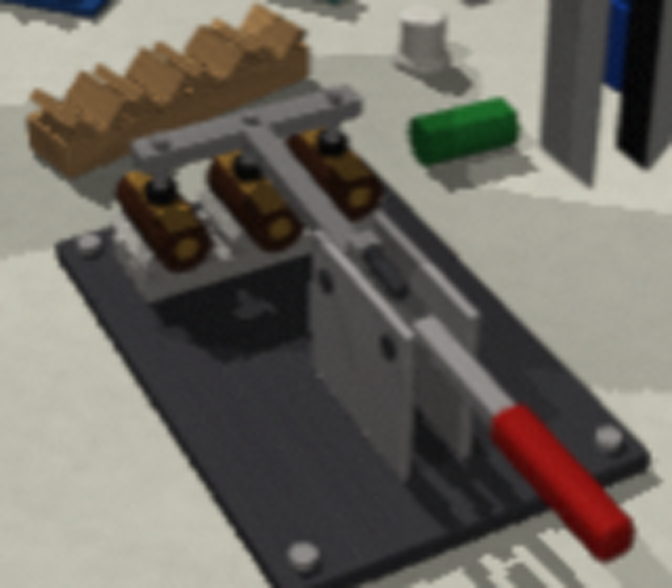

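Clamp shut, pads on all three. Last check from above with the wrist camera.

```bash
python3 -m jog '[[3.1,2.66,-0.24,0,0.001,-0.1425,100],[3.1,2.66,-0.24,0,0.001,-0.1425,100],[3.1,2.66,-0.24,0,0.001,-0.1425,100],[3.1,2.66,-0.24,0,0.001,-0.1425,100],[3.1,2.66,-0.24,0,0.001,-0.1425,100],[3.1,2.66,-0.24,0,0.001,-0.1425,100]]';python3 -m jog '[[3.1,2.66,-0.24,0,0.001,-0.1425,100],[3.1,2.66,-0.24,0,0.001,-0.1425,100],[3.1,2.66,-0.24,0,0.001,-0.1425,100],[3.1,2.66,-0.24,0,0.001,-0.1425,100],[3.1,2.66,-0.24,0,0.001,-0.1425,100],[0,0,0,0,0,0,100],[0,0,0,0,0,0,100]]';python3 - <<'E'
from h import *
s=st();c=cam('wrist','w35.png')
cv2.imwrite('pics/w35a.png',cv2.resize(c['color'][100:290,100:300],None,fx=4,fy=3.1,interpolation=cv2.INTER_CUBIC))
cam('top','t35.png')
E
```

```text
clock: 46.8
eef_pos: [567.2, -125.8, 241.2]
eef_rot: [3.14, -0.007, 2.348]
wrist_force: [-0.0, -0.6, -0.4]
finger_gap: 72.9
clock: 47.5
eef_pos: [498.8, 60.8, 255.6]
eef_rot: [3.135, -0.007, 3.055]
wrist_force: [0.5, -0.3, -0.0]
finger_gap: 93.7
{'clock': 47.5, 'joints': [0.044, 0.161, 1.575, 0.007, 1.412, -1.441], 'qd': [-0.031, 0.019, -0.019, -0.003, 0.004, 0.007], 'effort': [1.88, -47.25, -35.585, 0.1, 0.137, -0.209], 'eef_pos': [498.783, 60.809, 255.646], 'eef_rot': [3.135, -0.007, 3.055], 'wrist_force': [0.501, -0.321, -0.024], 'moment': [-0.019, -0.034, 0.013], 'finger_gap': 93.731}
```

View pics/w35.png

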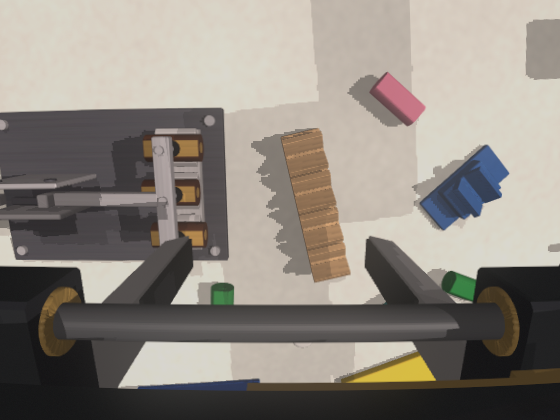

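View pics/w35a.png

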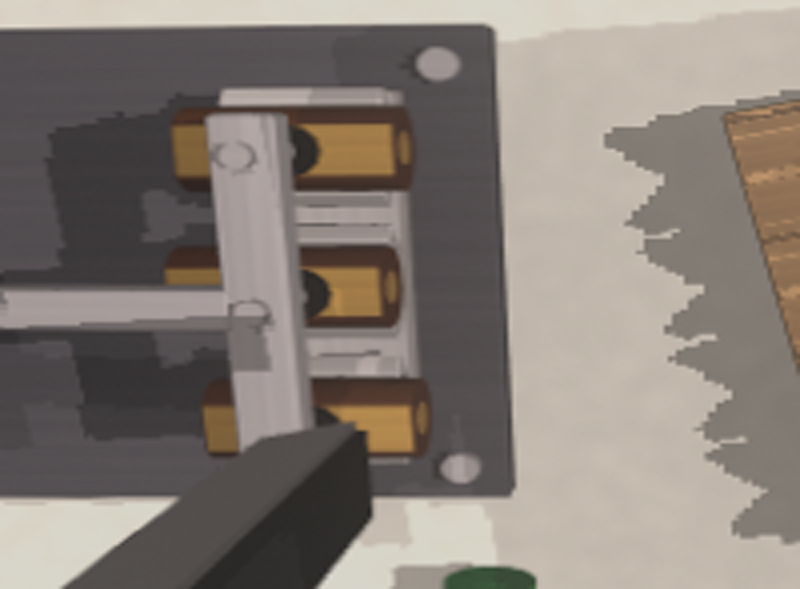

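View pics/t35.png

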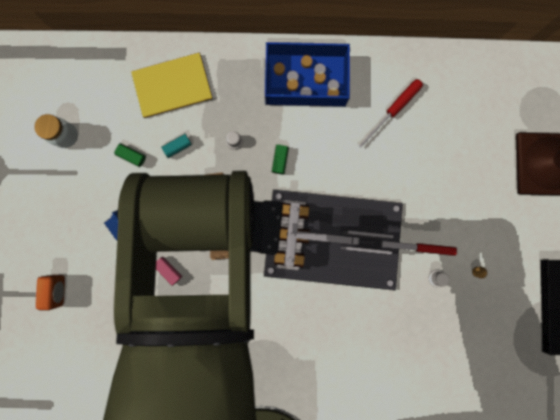

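```bash
python3 - <<'E'
from h import *
c=cam('wrist');ax=1.4846
o=np.array([491.5,-53,0]);ex=-np.array([np.cos(ax),np.sin(ax),0]);u=np.array([-np.sin(ax),np.cos(ax),0])
f=lambda p:((p[0]+.5)/4+100-.5,(p[1]+.5)/3.1+100-.5)
for n,l,r in(('C',(173,150),(402,150)),('A',(166,268),(388,292)),('B',(205,430),(421,415))):
    x=[(onz(c,f(q),57)-o)@ex for q in(l,r)];print(n,np.round(x,1),np.mean(x).round(2))
for q in((402,92),(409,225),(415,360)):print('cradle end z40',((onz(c,f(q),40)-o)@ex).round(1))
for q in((493,30),(513,490)):print('plate end',((onz(c,f(q),12)-o)@ex).round(1))
E
```

```text
C [ 30.9 -31.1] -0.08
A [ 36.3 -24.8] 5.78
B [ 30.5 -31.6] -0.57
cradle end z40 -28.4
cradle end z40 -28.1
cradle end z40 -27.3
plate end -50.2
plate end -49.9
```

```bash
python3 - <<'E'
from h import *
T=plan([466.6,-342,190],toolR(1.487),n=11)
T=plan([466.6,-342,64],toolR(1.487),T0=T,n=4)
E
```

```text
n 11 row [-2.68, -3.06, 0.58] [-0.0, -0.001, 0.1423]  | pure shift now [-0.34, -40.34, 6.3] rv [-0.0, -0.011, 1.566]
n 4 row [0.0, -0.0, 3.15] [0.0, 0.0, 0.0]  | pure shift now [0.0, -0.0, 12.6] rv [0.0, 0.0, 0.0]
```

```bash
python3 -m jog '[[-2.68,-3.06,0.58,0,-0.001,0.1423,60],[-2.68,-3.06,0.58,0,-0.001,0.1423,60],[-2.68,-3.06,0.58,0,-0.001,0.1423,60],[-2.68,-3.06,0.58,0,-0.001,0.1423,60],[-2.68,-3.06,0.58,0,-0.001,0.1423,60],[-2.68,-3.06,0.58,0,-0.001,0.1423,60]]';python3 -m jog '[[-2.68,-3.06,0.58,0,-0.001,0.1423,60],[-2.68,-3.06,0.58,0,-0.001,0.1423,60],[-2.68,-3.06,0.58,0,-0.001,0.1423,60],[-2.68,-3.06,0.58,0,-0.001,0.1423,60],[-2.68,-3.06,0.58,0,-0.001,0.1423,60],[0,0,0,0,0,0,60],[0,0,0,0,0,0,60]]';python3 - <<'E'
from h import *
T=plan([466.6,-342,64],toolR(1.487),n=4)
E
```

```text
clock: 48.25
eef_pos: [563.7, -170.0, 218.5]
eef_rot: [3.14, -0.005, 2.193]
wrist_force: [0.7, 0.1, -0.6]
finger_gap: 56.1
clock: 48.95
eef_pos: [466.5, -342.6, 189.8]
eef_rot: [3.141, -0.0, 1.488]
wrist_force: [-0.7, 0.1, -0.5]
finger_gap: 56.4
n 4 row [0.01, 0.0, 3.14] [0.0001, -0.0001, 0.0002]  | pure shift now [0.05, -0.0, 12.58] rv [0.0, -0.0, 0.001]
```

```bash
python3 -m jog '[[0.01,0,3.14,0,0,0,60],[0.01,0,3.14,0,0,0,60],[0.01,0,3.14,0,0,0,60],[0.01,0,3.14,0,0,0,50],[0,0,0,0,0,0,20],[0,0,0,0,0,0,10],[0,0,0,0,0,0,10],[0,0,0,0,0,0,10]]' 20;python3 -m jog '[[0,0,0,0,0,0,10],[0,0,0,0,0,0,10]]';python3 -m jog '[[0.05,0,-1.08,0,0,0,10],[0.16,0,-1.07,0,0,0,10],[0.27,0,-1.05,0,0,0,10],[0.37,0,-1.01,0,0,0,10]]'
```

```text
clock: 49.75
eef_pos: [468.1, -341.5, 66.4]
eef_rot: [3.138, 0.002, 1.49]
wrist_force: [0.3, -0.1, 0.0]
finger_gap: 20.2
clock: 49.95
eef_pos: [467.6, -341.4, 66.2]
eef_rot: [3.139, 0.001, 1.49]
wrist_force: [-2.5, 1.6, 5.6]
finger_gap: 17.7
clock: 50.35
eef_pos: [468.2, -332.3, 108.0]
eef_rot: [3.14, 0.0, 1.49]
wrist_force: [5.1, 0.4, -7.0]
finger_gap: 18.1
```

```bash
python3 -m jog '[[0.46,0,-0.97,0,0,0,10],[0.57,0,-0.92,0,0,0,10],[0.65,0,-0.86,0,0,0,10],[0.73,0,-0.79,0,0,0,10],[0.81,0,-0.71,0,0,0,10]]'; python3 -m jog '[[0.89,0,-0.63,0,0,0,10],[0.93,0,-0.54,0,0,0,10],[0.98,0,-0.44,0,0,0,10],[1.0,0,-0.34,0,0,0,10],[0.8,0,-0.15,0,0,0,10],[0.4,0,0,0,0,0,10],[0.3,0,0,0,0,0,10],[0,0,0,0,0,0,10]]';python3 - <<'E'
from h import *
c=cam('wrist','w36.png');c=cam('side');cv2.imwrite('pics/s36.png',cv2.resize(c['color'][140:340,190:390],None,fx=3,fy=3,interpolation=cv2.INTER_CUBIC))
E
```

```text
clock: 50.85
eef_pos: [470.8, -300.3, 150.0]
eef_rot: [3.14, 0.001, 1.49]
wrist_force: [6.2, -3.1, -9.7]
finger_gap: 17.9
clock: 51.65
eef_pos: [475.3, -248.3, 172.5]
eef_rot: [3.138, 0.003, 1.49]
wrist_force: [0.8, -2.6, 8.7]
finger_gap: 18.0
```

View pics/s36.png

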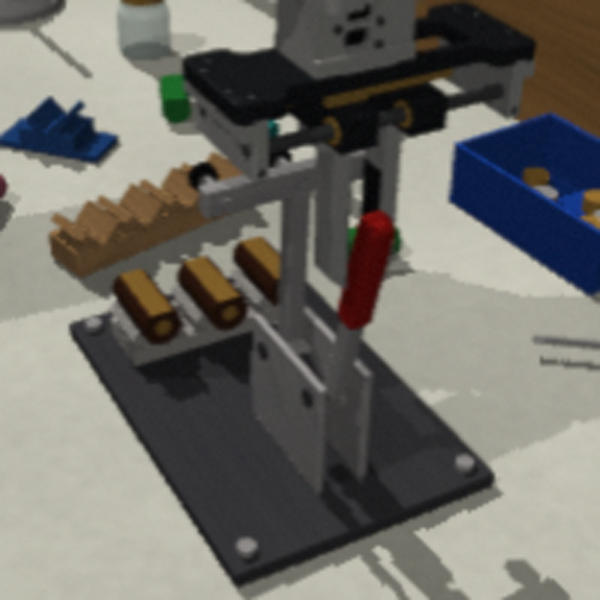

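Open at the stop again. Release, rise, and look down at the nests.

```bash
python3 -m jog '[[0,0,0,0,0,0,60],[0,0,0,0,0,0,60],[0,0,0,0,0,0,60],[0,0,-3,0,0,0,60],[0,0,-4,0,0,0,60],[0,0,-4,0,0,0,60]]'; python3 - <<'E'
from h import *
T=plan([500,-40,265],toolR(3.055),n=11)
T=plan([500,-40,205],toolR(3.055),T0=T)
E
```

```text
clock: 52.35
eef_pos: [474.3, -247.3, 281.5]
eef_rot: [-3.141, -0.0, 1.49]
wrist_force: [0.3, 0.1, 0.6]
finger_gap: 56.2
n 11 row [1.54, 1.44, 0.15] [0.0, -0.0, -0.1423]  | pure shift now [20.87, 0.88, 1.65] rv [0.0, -0.0, -1.565]
n 2 row [0.0, -0.0, 3.0] [0.0, 0.0, 0.0]  | pure shift now [0.0, -0.0, 6.0] rv [0.0, 0.0, 0.0]
```

```bash
python3 -m jog '[[1.54,1.44,0.15,0,0,-0.1423,80],[1.54,1.44,0.15,0,0,-0.1423,80],[1.54,1.44,0.15,0,0,-0.1423,80],[1.54,1.44,0.15,0,0,-0.1423,80],[1.54,1.44,0.15,0,0,-0.1423,80],[1.54,1.44,0.15,0,0,-0.1423,80]]'; python3 -m jog '[[1.54,1.44,0.15,0,0,-0.1423,80],[1.54,1.44,0.15,0,0,-0.1423,100],[1.54,1.44,0.15,0,0,-0.1423,100],[1.54,1.44,0.15,0,0,-0.1423,100],[1.54,1.44,0.15,0,0,-0.1423,100],[0,0,3,0,0,0,100],[0,0,3,0,0,0,100],[0,0,0,0,0,0,100]]';python3 - <<'E'
from h import *
s=st();c=cam('wrist','w37.png');np.save('w37.npy',c['color'])
cv2.imwrite('pics/w37a.png',cv2.resize(c['color'][100:290,170:370],None,fx=4,fy=3.1,interpolation=cv2.INTER_CUBIC))
E
```

```text
clock: 52.95
eef_pos: [531.3, -137.6, 271.0]
eef_rot: [3.142, 0.0, 2.349]
wrist_force: [-0.2, 0.7, -0.0]
finger_gap: 75.0
clock: 53.75
eef_pos: [498.5, -39.7, 200.7]
eef_rot: [3.141, -0.005, 3.055]
wrist_force: [-0.1, -0.5, 0.7]
finger_gap: 94.2
{'clock': 53.75, 'joints': [-0.153, 0.196, 1.662, -0.0, 1.289, -1.637], 'qd': [-0.004, -0.036, -0.087, 0.002, 0.077, 0.002], 'effort': [0.277, -46.521, -33.603, -0.015, -1.168, -0.014], 'eef_pos': [498.495, -39.674, 200.678], 'eef_rot': [3.141, -0.005, 3.055], 'wrist_force': [-0.055, -0.472, 0.729], 'moment': [0.058, 0.015, 0.066], 'finger_gap': 94.171}
```

View pics/w37a.png

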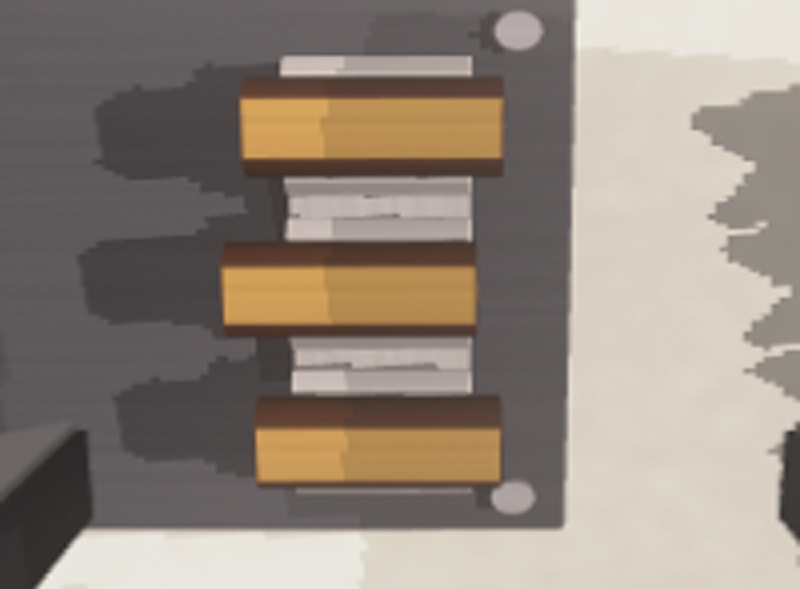

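```bash
python3 - <<'E'
from h import *
c=cam('wrist');a=c['color'].astype(float);ax=1.4846
gs=[[441.7,-48.7,45],[491.5,-53,45],[541.3,-57.3,45]]
for n,g,rows in zip('CAB',gs,((124.5,131.5,150.5,156.5),(177.8,185.5,204,208.5),(227,237.5,254.5,257))):
    r=[]
    for col in(236,245,265,275,282):
        e=[edge(a,col,x) for x in rows];q=angs(c,g,ax,col,e);r.append((q[0],q[1],q[3],q[5]))
    print(n,np.round(r,1).tolist(),np.median(r,0).round(1))
plan([491.5,-53,80],toolR(3.055),grasp=True);
T=plan([491.5,-53,45],toolR(3.055),grasp=True)
E
```

```text
C [[0.4, 70.9, -445.5, 30.3], [0.7, 70.8, -445.6, 30.4], [0.7, 70.8, -445.6, 30.5], [0.7, 70.8, -445.6, 30.5], [0.8, 71.2, -445.6, 30.5]] [   0.7   70.8 -445.6   30.5]
A [[3.4, 70.4, -496.1, 29.1], [0.7, 71.0, -495.5, 29.7], [9.9, 69.8, -497.5, 33.6], [9.3, 70.0, -497.4, 33.6], [8.1, 70.2, -497.1, 34.1]] [   8.1   70.2 -497.1   33.6]
B [[-11.7, 90.2, -545.8, 30.0], [-8.6, 86.9, -546.1, 31.4], [-8.5, 87.7, -546.2, 31.7], [-7.1, 86.3, -546.3, 31.5], [-6.6, 84.9, -546.3, 31.6]] [  -8.5   86.9 -546.2   31.5]
n 4 row [0.19, -0.34, 3.58] [-0.0001, 0.0002, -0.0]  | pure shift now [0.77, -1.36, 14.33] rv [-0.0, 0.001, -0.0]
n 4 row [0.19, -0.34, 4.46] [-0.0001, 0.0002, -0.0]  | pure shift now [0.77, -1.36, 17.83] rv [-0.0, 0.001, -0.0]
```

```bash
python3 - <<'E'
from h import *
from scipy.optimize import brentq
c=cam('wrist');a=c['color'].astype(float);ax=1.4846
u=np.array([-np.sin(ax),np.cos(ax),0]);o=c['M'][:3,3]
def corner(col,r,au):
    q,d=ray(c,(col,r));f=lambda t:( (au+15*np.sin(t)-o@u)*(-d[2]) - (o[2]-45-15*np.cos(t))*(d@u))
    return brentq(f,-1.5,1.5)
for n,au,rows in(('C',-445.6,(131.4,150.7)),('A',-495.55,(185.3,204.3)),('B',-545.55,(237.6,255))):
  for col in(245,275):
    e=[edge(a,col,x) for x in rows];t=[np.degrees(corner(col,x,au)) for x in e];print(n,col,np.round(e,1),np.round(t,1),'from top',round(t[0]-35.5,1),'from bot',round(t[1]+35.5,1))
E
```

```text
C 245 [128.3 153.4] [ 36.8 -72.3] from top 1.3 from bot -36.8
C 275 [128.1 153.3] [ 37.  -72.6] from top 1.5 from bot -37.1
A 245 [182.2 204.7] [ 37.6 -67.9] from top 2.1 from bot -32.4
A 275 [182.2 204.7] [ 37.5 -68. ] from top 2.0 from bot -32.5Traceback (most recent call last):
  File "<stdin>", line 10, in <module>
  File "<stdin>", line 7, in corner
    r = _zeros._brentq(f, a, b, xtol, rtol, maxiter, args, full_output, disp)
ValueError: f(a) and f(b) must have different signs
```

```bash
python3 - <<'E'
from h import *
c=cam('wrist');a=c['color'].astype(float);ax=1.4846
def peaks(col,r0,r1):
    p=a[r0:r1,col-2:col+3].mean(1);g=np.abs(np.diff(p,axis=0)).sum(1)
    return [(round(float((np.arange(i-1,i+2)*np.clip(g[i-1:i+2]-8,0,None)).sum()/np.clip(g[i-1:i+2]-8,0,None).sum())+r0+.5,1),int(g[i])) for i in range(1,len(g)-1) if g[i]>30 and g[i]>=g[i-1] and g[i]>g[i+1]]
for col in(245,275):
    print(col,peaks(col,112,265))
print(monitor.read_state()['eef_pos'])
E
```

```text
245 [(113.9, 143), (120.4, 216), (127.3, 156), (146.6, 230), (152.7, 207), (158.1, 78), (165.2, 89), (171.9, 96), (173.3, 238), (181.2, 165), (199.5, 211), (203.7, 123), (208.5, 56), (212.6, 92), (214.4, 158), (221.0, 122), (233.1, 115), (249.6, 152), (252.4, 74)]
275 [(113.6, 191), (120.1, 169), (127.3, 136), (146.5, 184), (152.7, 171), (158.1, 76), (165.6, 44), (173.1, 152), (181.2, 139), (199.5, 167), (203.8, 117), (207.3, 101), (212.5, 154), (214.5, 129), (220.8, 70), (222.4, 222), (232.8, 91), (249.4, 137), (251.8, 100), (253.4, 134)]
[500.76118108 -40.23312266 205.3716163 ]
```

```bash
python3 - <<'E'
from h import *
c=cam('wrist');ax=1.4846
gs=[[441.7,-48.7,45],[491.5,-53,45],[541.3,-57.3,45]]
for n,g,R_ in zip('CAB',gs,(((120.4,127.3,146.6,152.7),(120.1,127.3,146.5,152.7)),((173.3,181.2,199.5,203.7),(173.1,181.2,199.5,203.8)),((222.3,233.1,249.6,252.4),(222.4,232.8,249.4,252.2)))):
    for col,e in zip((245,275),R_): print(n,[np.round(x,1) if not isinstance(x,str) else x for x in angs(c,g,ax,col,e)])
plan([491.5,-53,85],toolR(3.055),grasp=True);
T=plan([491.5,-53,45],toolR(3.055),grasp=True)
E
```

```text
C [np.float64(-0.1), np.float64(71.2), 'axis u', np.float64(-445.3), 'wid', np.float64(30.3)]
C [np.float64(-0.5), np.float64(70.8), 'axis u', np.float64(-445.3), 'wid', np.float64(30.5)]
A [np.float64(1.3), np.float64(71.7), 'axis u', np.float64(-495.4), 'wid', np.float64(29.9)]
A [np.float64(1.1), np.float64(71.7), 'axis u', np.float64(-495.4), 'wid', np.float64(30.1)]
B [np.float64(-1.4), np.float64(69.9), 'axis u', np.float64(-545.7), 'wid', np.float64(30.5)]
B [np.float64(-0.4), np.float64(69.8), 'axis u', np.float64(-545.6), 'wid', np.float64(30.2)]
n 4 row [0.21, -0.34, 3.48] [-0.0001, 0.0008, -0.0]  | pure shift now [0.85, -1.35, 13.9] rv [-0.0, 0.003, -0.0]
n 4 row [0.21, -0.34, 4.48] [-0.0001, 0.0008, -0.0]  | pure shift now [0.86, -1.35, 17.9] rv [-0.0, 0.003, -0.0]
```

```bash
python3 -m jog '[[0.21,-0.34,3.48,0,0.001,0,100],[0.21,-0.34,3.48,0,0.001,0,100],[0.21,-0.34,3.48,0,0.001,0,100],[0.21,-0.34,3.48,0,0,0,100],[0,0,0,0,0,0,100],[0,0,0,0,0,0,100]]';python3 - <<'E'
from h import *
cam('wrist','w38.png');T=plan([491.8,-53,45],toolR(3.055),grasp=True)
E
```

```text
clock: 54.6
eef_pos: [491.3, -53.1, 66.0]
eef_rot: [-3.141, -0.001, 3.055]
wrist_force: [0.6, 0.6, 0.7]
finger_gap: 93.8
n 1 row [-0.0, 0.01, 4.04] [-0.0005, 0.0005, -0.0001]  | pure shift now [-0.0, 0.01, 4.04] rv [-0.0, 0.001, -0.0]
```

View pics/w38.png

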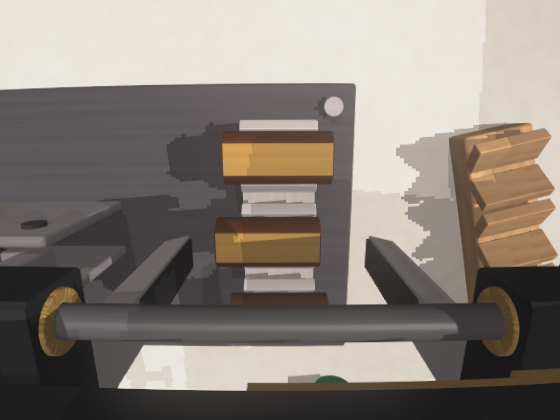

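```bash
python3 -m jog '[[0,0,2,0,0,0,100],[0,0,2,0,0,0,100],[0,0,0,0,0,0,90],[0,0,0,0,0,0,80],[0,0,0,0,0,0,72],[0,0,0,0,0,0,68],[0,0,0,0,0,0,65],[0,0,0,0,0,0,63]]' 8;python3 -m jog '[[0,0,0,0,0,0,62],[0,0,0,0,0,0,62],[0,0,0,0,0,0,62]]';python3 - <<'E'
from h import *
cam('wrist','w39.png')
E
```

```text
clock: 55.45
eef_pos: [491.0, -53.3, 25.3]
eef_rot: [-3.141, -0.0, 3.055]
wrist_force: [-0.1, -5.0, 10.0]
finger_gap: 59.7
clock: 55.75
eef_pos: [491.0, -53.3, 25.3]
eef_rot: [-3.141, -0.001, 3.055]
wrist_force: [0.4, -4.7, 7.7]
finger_gap: 59.9
```

View pics/w39.png

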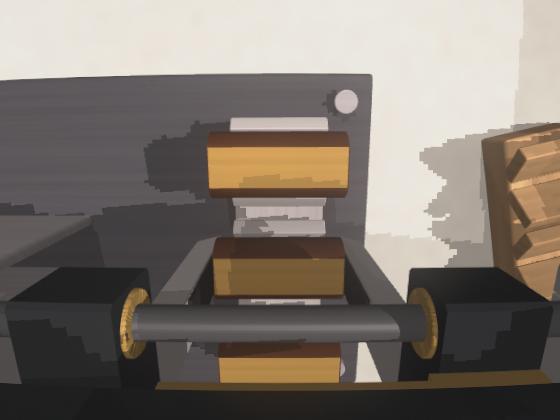

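```bash
python3 -m jog '[[0,0,0,0,0,0,66],[0,0,0,0,0,0,75],[0,0,0,0,0,0,100],[0,0,0,0,0,0,100],[0,0,-3,0,0,0,100],[0,0,-4.5,0,0,0,100],[0,0,-4.5,0,0,0,100],[0,0,-4.5,0,0,0,100]]';python3 -m jog '[[0,0,-1.5,0,0,0,100],[0,0,0,0,0,0,100],[0,0,0,0,0,0,100]]';python3 - <<'E'
from h import *
s=monitor.read_state();print(s['eef_pos'])
c=cam('wrist','w40.png');cv2.imwrite('pics/w40a.png',cv2.resize(c['color'][100:290,170:370],None,fx=4,fy=3.1,interpolation=cv2.INTER_CUBIC))
T=plan([490,-52,275],toolR(3.055),n=2)
T=plan([473.7,-259.2,275],toolR(1.487),T0=T,n=12)
E
```

```text
clock: 56.6
eef_pos: [490.3, -52.7, 191.3]
eef_rot: [-3.142, -0.002, 3.055]
wrist_force: [0.5, -0.0, 0.2]
finger_gap: 94.1
clock: 56.9
eef_pos: [490.4, -52.8, 203.5]
eef_rot: [-3.142, -0.003, 3.055]
wrist_force: [0.3, 0.0, -0.8]
finger_gap: 94.1
[490.41059658 -52.79471763 203.46399836]
n 2 row [0.03, 0.04, -3.6] [0.0, -0.0022, 0.0]  | pure shift now [0.06, 0.07, -7.2] rv [0.0, -0.004, 0.0]
n 12 row [-1.28, -1.44, -0.0] [-0.0, -0.0, 0.1307]  | pure shift now [-0.17, -20.78, -0.0] rv [-0.0, -0.0, 1.568]
```

View pics/w40a.png

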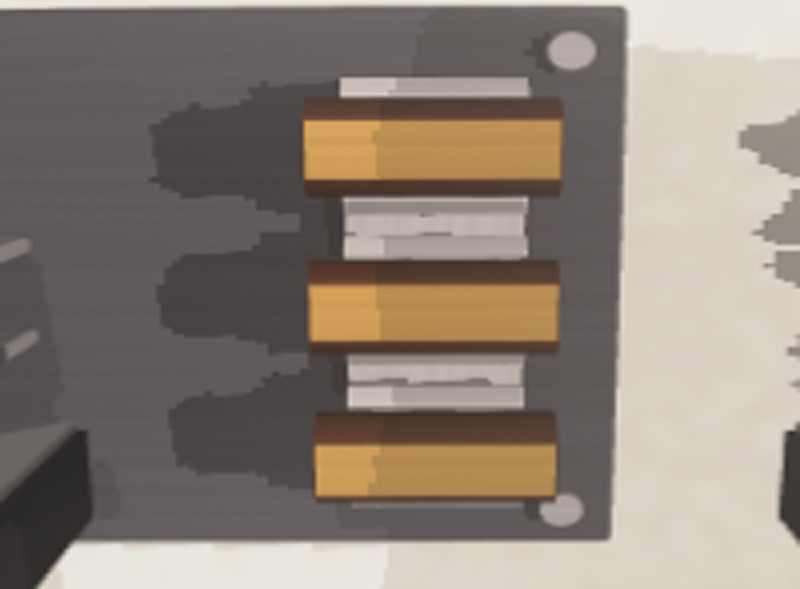

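All three centred, flats up. Close the clamp again.

```bash
python3 -m jog '[[0.03,0.04,-3.6,0,-0.002,0,60],[0.03,0.04,-3.6,0,-0.002,0,60],[-1.28,-1.44,0,0,0,0.1307,60],[-1.28,-1.44,0,0,0,0.1307,60],[-1.28,-1.44,0,0,0,0.1307,60],[-1.28,-1.44,0,0,0,0.1307,60],[-1.28,-1.44,0,0,0,0.1307,60],[-1.28,-1.44,0,0,0,0.1307,60]]';python3 -m jog '[[-1.28,-1.44,0,0,0,0.1307,60],[-1.28,-1.44,0,0,0,0.1307,60],[-1.28,-1.44,0,0,0,0.1307,60],[-1.28,-1.44,0,0,0,0.1307,60],[-1.28,-1.44,0,0,0,0.1307,60],[-1.28,-1.44,0,0,0,0.1307,60],[0,0,0,0,0,0,60],[0,0,0,0,0,0,60]]';python3 - <<'E'
from h import *
cam('wrist','w41.png');T=plan([473.8,-259.2,166],toolR(1.487),n=4)
E
```

```text
clock: 57.75
eef_pos: [525.0, -159.9, 274.5]
eef_rot: [-3.141, -0.001, 2.266]
wrist_force: [0.7, 0.7, -0.2]
finger_gap: 56.5
clock: 58.55
eef_pos: [473.9, -259.6, 275.4]
eef_rot: [3.141, -0.001, 1.489]
wrist_force: [0.2, 0.9, 0.1]
finger_gap: 56.5
n 4 row [0.0, -0.01, 2.74] [0.0002, -0.0001, 0.0006]  | pure shift now [0.0, -0.05, 10.97] rv [0.001, -0.001, 0.003]
```

View pics/w41.png

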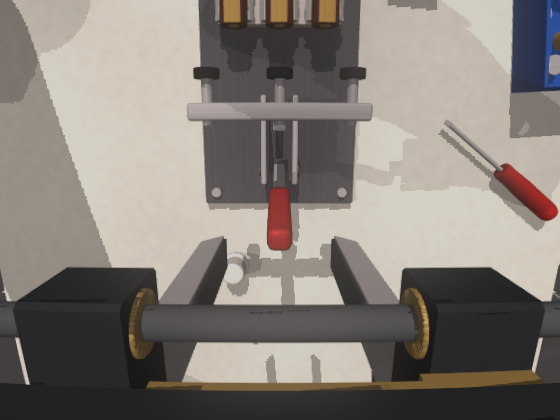

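```bash
python3 -m jog '[[0,-0.01,2.74,0,0,0,60],[0,-0.01,2.74,0,0,0,60],[0,-0.01,2.74,0,0,0,60],[0,-0.01,2.74,0,0,0,50],[0,0,0,0,0,0,20],[0,0,0,0,0,0,10],[0,0,0,0,0,0,10],[0,0,0,0,0,0,10]]' 25;python3 -m jog '[[0,0,0,0,0,0,10],[0,0,0,0,0,0,10],[-1.03,0,0.29,0,0,0,10],[-1.0,0,0.39,0,0,0,10],[-0.95,0,0.49,0,0,0,10],[-0.9,0,0.58,0,0,0,10],[-0.84,0,0.66,0,0,0,10],[-0.77,0,0.75,0,0,0,10]]';python3 -m jog '[[-0.69,0,0.82,0,0,0,10],[-0.6,0,0.88,0,0,0,10],[-0.51,0,0.94,0,0,0,10],[-0.42,0,0.99,0,0,0,10],[0,0,0,0,0,0,10]]';python3 - <<'E'
from h import *
c=cam('side');cv2.imwrite('pics/s42.png',cv2.resize(c['color'][190:310,200:360],None,fx=5,fy=5,interpolation=cv2.INTER_CUBIC))
E
```

```text
clock: 59.4
eef_pos: [474.3, -259.9, 168.3]
eef_rot: [3.138, 0.001, 1.487]
wrist_force: [-0.1, -0.4, 0.8]
finger_gap: 19.7
clock: 60.2
eef_pos: [469.8, -315.7, 137.0]
eef_rot: [3.137, 0.003, 1.487]
wrist_force: [1.0, -2.7, 8.6]
finger_gap: 18.1
clock: 60.7
eef_pos: [467.8, -338.6, 99.6]
eef_rot: [3.137, 0.003, 1.486]
wrist_force: [2.8, -9.1, -0.1]
finger_gap: 17.7
```

View pics/s42.png

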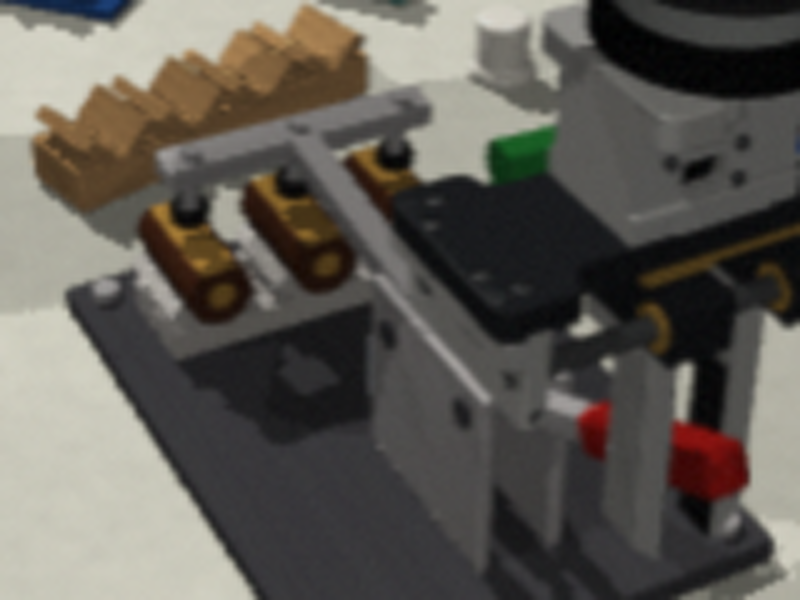

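```bash
python3 -m jog '[[-0.32,0,1.02,0,0,0,10],[-0.21,0,1.05,0,0,0,10],[-0.11,0,1.06,0,0,0,10],[-0.03,0,0.6,0,0,0,10],[0,0,0.3,0,0,0,10],[0,0,0.3,0,0,0,10],[0,0,0,0,0,0,10]]';python3 -m jog '[[0,0,0,0,0,0,50],[0,0,0,0,0,0,50],[0,0,0,0,0,0,50],[0,0,-3,0,0,0,50],[0,0,-3,0,0,0,30],[0,0,0,0,0,0,0],[0,0,0,0,0,0,0],[0,0,0,0,0,0,0]]';python3 -m jog '[[0,0.03,0.6,0,0,0,0],[0,0,0.9,0,0,0,0],[0,0,0.5,0,0,0,0],[0,0,0,0,0,0,0]]'
```

```text
clock: 61.45
eef_pos: [467.3, -345.1, 56.7]
eef_rot: [3.137, 0.003, 1.486]
wrist_force: [1.4, -10.5, -1.7]
finger_gap: 18.1
clock: 62.25
eef_pos: [466.4, -342.9, 114.7]
eef_rot: [3.141, -0.001, 1.487]
wrist_force: [0.5, 0.4, -0.6]
finger_gap: 18.6
clock: 62.65
eef_pos: [466.7, -342.9, 94.4]
eef_rot: [3.141, -0.001, 1.487]
wrist_force: [0.0, 0.1, -0.3]
finger_gap: 0.5
```

```bash
python3 -m jog '[[0,0,0.25,0,0,0,0],[0,0,0.1,0,0,0,0],[0,0,0,0,0,0,0]]';python3 -m jog '[[0,0,0.13,0,0,0,0],[0,0,0,0,0,0,0]]';python3 -m jog '[[0,0,0.1,0,0,0,0],[0,0,0,0,0,0,0]]'
```

```text
clock: 62.95
eef_pos: [467.2, -343.3, 92.3]
eef_rot: [3.14, 0.0, 1.487]
wrist_force: [-0.1, 0.3, -0.3]
finger_gap: 0.5
clock: 63.15
eef_pos: [467.3, -343.4, 91.3]
eef_rot: [3.139, 0.001, 1.487]
wrist_force: [1.3, -1.0, 1.6]
finger_gap: 0.6
clock: 63.35
eef_pos: [467.4, -343.5, 91.0]
eef_rot: [3.139, 0.001, 1.487]
wrist_force: [-2.6, 1.8, 10.3]
finger_gap: 0.6
```

Same hard stop at 91 mm. One more small press, then withdraw and inspect.

```bash
python3 -m jog '[[0,0,0.12,0,0,0,0],[0,0,0,0,0,0,0]]';python3 -m jog '[[0,0,-2,0,0,0,0],[0,0,-4,0,0,0,0],[0,0,-4,0,0,0,30],[0,0,-4,0,0,0,60],[0,0,0,0,0,0,60]]';python3 -m jog '[[3.1,2.66,-0.24,0,0.001,-0.1425,100],[3.1,2.66,-0.24,0,0.001,-0.1425,100],[3.1,2.66,-0.24,0,0.001,-0.1425,100],[3.1,2.66,-0.24,0,0.001,-0.1425,100],[3.1,2.66,-0.24,0,0.001,-0.1425,100],[3.1,2.66,-0.24,0,0.001,-0.1425,100]]';python3 -m jog '[[3.1,2.66,-0.24,0,0.001,-0.1425,100],[3.1,2.66,-0.24,0,0.001,-0.1425,100],[3.1,2.66,-0.24,0,0.001,-0.1425,100],[3.1,2.66,-0.24,0,0.001,-0.1425,100],[3.1,2.66,-0.24,0,0.001,-0.1425,100],[0,0,0,0,0,0,100],[0,0,0,0,0,0,100],[0,0,0,0,0,0,100]]';python3 - <<'E'
from h import *
c=cam('wrist','w43.png')
cv2.imwrite('pics/w43a.png',cv2.resize(c['color'][100:290,100:300],None,fx=4,fy=3.1,interpolation=cv2.INTER_CUBIC))
c=cam('side');cv2.imwrite('pics/s43.png',cv2.resize(c['color'][190:330,200:360],None,fx=4.2,fy=4.2,interpolation=cv2.INTER_CUBIC))
E
```

```text
clock: 63.55
eef_pos: [467.4, -343.5, 90.8]
eef_rot: [3.138, 0.001, 1.487]
wrist_force: [-6.6, 5.1, 20.3]
finger_gap: 0.4
clock: 64.05
eef_pos: [468.2, -344.3, 234.5]
eef_rot: [3.132, 0.005, 1.487]
wrist_force: [0.4, 0.5, -0.9]
finger_gap: 20.9
clock: 64.65
eef_pos: [567.8, -126.1, 243.0]
eef_rot: [3.139, -0.005, 2.348]
wrist_force: [0.5, -0.7, 0.3]
finger_gap: 69.1
clock: 65.45
eef_pos: [500.0, 59.7, 256.8]
eef_rot: [3.135, -0.005, 3.052]
wrist_force: [-0.3, 0.3, -0.3]
finger_gap: 94.0
```

View pics/w43a.png

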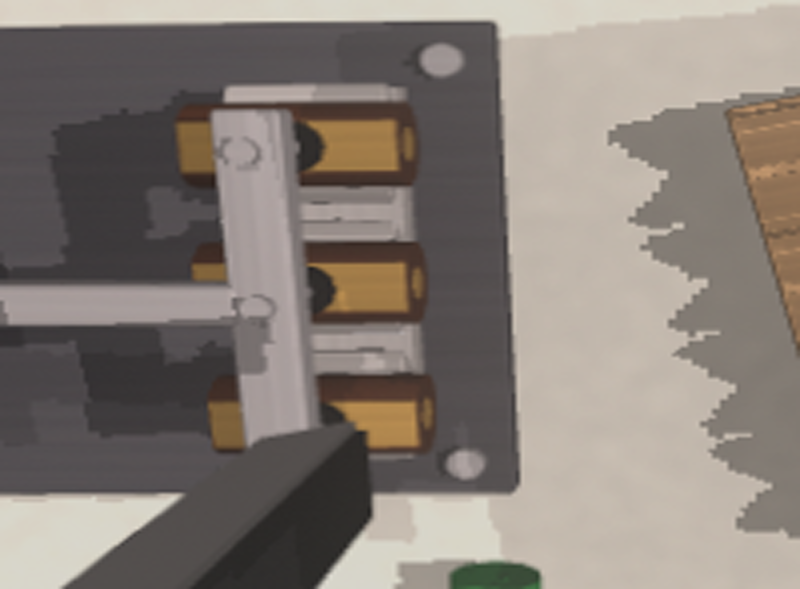

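View pics/s43.png

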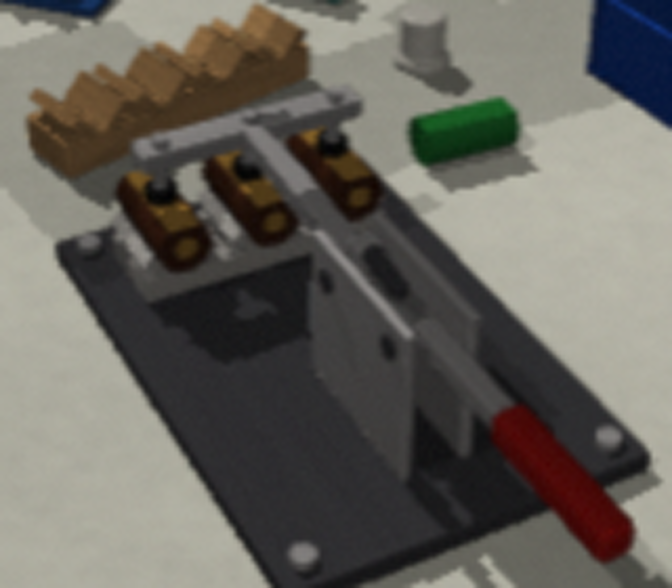

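```bash
python3 - <<'E'
from h import *
c=cam('wrist');ax=1.4846
o=np.array([491.5,-53,0]);ex=-np.array([np.cos(ax),np.sin(ax),0]);f=lambda p:((p[0]+.5)/4+100-.5,(p[1]+.5)/3.1+100-.5)
for n,l,r in(('C',(177,146),(406,146)),('A',(193,264),(415,285)),('B',(210,425),(424,410))):
    x=[(onz(c,f(q),57)-o)@ex for q in(l,r)];print(n,np.round(x,1),np.mean(x).round(2))
print(order.sign_off())
E
```

```text
C [ 30.3 -31.8] -0.75
A [ 29.3 -31.9] -1.28
B [ 29.6 -32. ] -1.2
the job is handed in; nothing more can be done
None
```

The job is handed in, at about 66 s of the 210 s allowed. All three couplings in the rack lie in the jig, one to a cradle, flats up, with the clamp shut over them. I moved only the couplings and the clamp handle. The green, pink and turquoise look-alikes and both sockets were left alone.

- **Turning the flats:** I opened the clamp to its stop and pinched each coupling by its ends to turn it. The one whose flat faced down needed two turns, with a regrip in its own rack cradle.
- **One thing went wrong:** after the first clamping, my check showed the middle coupling 5.8 mm off centre. It had already shifted before the pads touched it, most likely from the knock you warned of. I opened the clamp fully, pinched it back to centre and clamped again.
- **Flats:** all three measured within about 1.5° of straight up just before the second clamping. An earlier reading put the coupling in the far cradle (nest2) about 2.4° off. The flats could not be measured again under the closed pads.
- **Centring:** the couplings measured within about 1.3 mm of centre along the cradles after clamping. That is close to the camera's own accuracy of about 2 mm.
- **Clamp:** the handle is at its level stop. A press of about 20 N from above met hard contact with the grip's top at 91 mm, the height it should have when fully shut. The pictures show the pads on all three flats, and the gripper clear of everything.

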